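Clamp the bonded coupons in the curing fixture

ROBOT

A 6-joint arm with a two-finger parallel gripper is mounted at the origin on a cart in front of the work surface, level with it; the furniture and walls round the work are solid. World frame = base frame: x ahead of the robot, y to its left, z up, the work surface at z = 0. Lengths are in m, angles in degrees, forces in N, time in s.
With the tool pointing down it reaches from about 0.3 to 0.75 m from the base axis. Payload 8.5 kg.
Tool frame: the origin (TCP) lies midway between the tips of the shut fingers; the grasp point (between the pads) lies env.tcp_to_grasp behind it (env.tcp_to_grasp is the distance from the TCP to the grasp point, in m); z points along the fingers, y is the direction in which the jaws open and shut (so a half turn about z gives the same grasp; the last joint's range is limited). The gripper opens to 85 mm and grips with 20 to 120 N. Pads are 22 mm wide; open, the fingers measure 114 mm over their backs; the gripper's body (76 mm by 85 mm) begins 54 mm behind the grasp point. The pads swing forward as they close: fully open they stand 13 mm farther back than shut.
Start: joints at [64.326, 21.807, 74.336, -0, 83.858, -12.336], TCP at [0.127, 0.535, 0.231] pointing down, gripper open.
Joint ranges: [-178.18, 178.18], [-50.72, 133.34], [12.68, 142.11], [-81.47, 261.47], [9.98, 163.14], [-165.26, 165.26]. Speed limits (degrees/s): [136.94, 136.94, 180, 180, 180, 180].

INTERFACE

Orientations are given as a 3x3 rotation matrix whose columns are the frame's x, y, z axes.
In Python, from rig import readout, imaging, job, env gives the robot as it stands.
- The arm moves only by the tool move_arm, never from a script. Its argument "motion" is a list of rows, each a list of 3 entries, a list of its own where there are three numbers: the shift along the tool's x, y, z normalised to -1 to 1, where 1 is 0.02 m, then the turn, a rotation vector about the tool's x, y, z normalised to -1 to 1, where 1 is 120 degrees, then the gripper command: -1 is shut, 1 is fully open, values between are in proportion. In form: [[[tx, ty, tz], [rx, ry, rz], claw], ...]. A call has 1 to 12 rows; each row shifts and turns the pose as measured when the row begins, along the tool's axes as they then stand; what a row does not reach is not made up. A row lasts 1/12 s, in which the tool goes at most 41.7 mm and 7.16 degrees, less where a joint would pass 70% of its speed; a pose out of reach is approached as far as the arm can. A call with a number of a shift or a turn outside -1 to 1 is refused whole. A call with a gripper value outside its range is refused whole. The fingers move at their own pace and stop on an object; "squeeze" is the grip in N (left out, the last holds). Time passes only in rows, so rows that do not move let the fingers close. It gives the time, the measured TCP pose, the force and the opening at its end, in the units of the state.
- readout.observe(): the state, without advancing time (a new reading comes with each control period).
- imaging.get_image(name): name is "side" or "top" or "wrist"; returns a dict with "img" (400x640x3 uint8, blue, green, red), "fov_y" (degrees; the focal length in pixels is half the picture's height over the tangent of half this angle, whatever the lens; pixels are square), "cx", "cy" (the principal point, pixels), "k1" (the pictures are not rectified: a ray, as slopes to the right and down, at radius r is drawn at 1 + k1 r^2 times it, then the intrinsics apply), "eye" and "orientation" of the camera in the world. Camera axes: x right, y up, looking along -z (the intrinsics and any distortion apply to the point x, -y, -z); pixel columns grow to the right and rows downward; lengths in m; the calibration is good to about 2 mm. A picture is of the moment at which its call begins. There is no depth.
- job.close_job(): hands the job in, once; it reports no verdict.
The state is a dict: "time_s": time; "q": joint angles; "qvel": joint speeds; "joint_efforts": joint torques, N m; "position": TCP position; "tool_rot": TCP orientation; "ft_force": force on the tool from outside, world axes, zero at the start; "wrist_torque": the same for the moment, N m; "grip_width": finger opening in m.
Only numpy, scipy, OpenCV 4.12 (cv2) and the standard library are available. Lean on these libraries where they do the work, as an engineer would, in place of code of your own. Each camera call takes 0.05 s, during which the arm holds its last target.

TASK

Put every bonded coupon into the curing fixture: each lies flat on a narrow anvil of its own (any coupon on any anvil), between the guide pins with its length pointing at the hinge, and is clamped down. Look how each clamp stands and swing it fully open before you load; then bring it down by its handle until its foot presses firmly on the coupon, but gently, never with more than 25 N, for the glue is soft. Finish with all three clamps down, on an empty station too, and leave the two vials and the brass weight where they are.

Things in the scene. Friction and masses are not known exactly. Their poses are not given: they have to be found in the camera images.
- fixture: grey base plate 164 x 286 x 6 mm, fixed on the grey mat (7.6 mm above the bare bench) with a plinth below it, carrying three identical stations side by side 100 mm apart along its y axis (1 at +y, 2 in the middle, 3 at -y). Origin: on the underside, below the middle anvil (the plate reaches from x = -67 to +97 mm); its x axis points away from the robot, from the anvils to the hinges, z up
- seat_1 (a point): centre of the rubber-topped anvil of station 1, on its top face, 44 mm above the fixture's underside. The anvil is 30 mm along x, 26 mm along y, 38 mm above the base plate. Six guide pins stand round it, 8 mm thick with round tops 10 mm above the seat: at x = +-38, y = +-27 mm and at x = +-59, y = 0 from the seat (5 mm of play to a coupon on every side). The point has the fixture's axes
- clamp_1 (a joint): angle of clamp 1 in rad, growing as the handle is lifted: 1.8 = fully open; 0.05 = the foot touches a seated coupon; 0 = rightly clamped (8 N); below -0.03 the sprung foot is at its end and the force rises steeply; -0.08 = end stop when empty. A stiff hinge (0.45 N m: 3 to 7 N at the handle) keeps it where it is left. Starts anywhere from down to open; load the anvil only with it over 1.7
- hinge_1 (a point): middle of the hinge axis of clamp 1; the axis runs along the fixture's y, 70 mm behind the seat (+x) and 78 mm above the fixture's underside, between two posts at y = +-34 mm, 10 mm wide and 88 mm tall
- handle_1 (a point): middle of the red round handle bar of clamp 1, 14 mm in diameter, lying along the fixture's y between the two 8 mm side rods (at y = +-30 mm) of a U-shaped bail; 50 mm of it are free. At clamp angle a it lies, from the hinge, at x = -135 cos a + 50 sin a and z = 135 sin a + 50 cos a (mm, fixture axes). It can turn in the grip
- pad_1: round black rubber pressure foot, 18 mm in diameter, of clamp 1, on a cross bar 70 mm from the hinge, straight above the seat when down; sprung, 6 mm of travel, 2.5 N per mm. Origin: middle of its lower face
- seat_2 (a point): centre of the rubber-topped anvil of station 2, on its top face, 44 mm above the fixture's underside. The anvil is 30 mm along x, 26 mm along y, 38 mm above the base plate. Six guide pins stand round it, 8 mm thick with round tops 10 mm above the seat: at x = +-38, y = +-27 mm and at x = +-59, y = 0 from the seat (5 mm of play to a coupon on every side). The point has the fixture's axes
- clamp_2 (a joint): angle of clamp 2 in rad, growing as the handle is lifted: 1.8 = fully open; 0.05 = the foot touches a seated coupon; 0 = rightly clamped (8 N); below -0.03 the sprung foot is at its end and the force rises steeply; -0.08 = end stop when empty. A stiff hinge (0.45 N m: 3 to 7 N at the handle) keeps it where it is left. Starts anywhere from down to open; load the anvil only with it over 1.7
- hinge_2 (a point): middle of the hinge axis of clamp 2; the axis runs along the fixture's y, 70 mm behind the seat (+x) and 78 mm above the fixture's underside, between two posts at y = +-34 mm, 10 mm wide and 88 mm tall
- handle_2 (a point): middle of the red round handle bar of clamp 2, 14 mm in diameter, lying along the fixture's y between the two 8 mm side rods (at y = +-30 mm) of a U-shaped bail; 50 mm of it are free. At clamp angle a it lies, from the hinge, at x = -135 cos a + 50 sin a and z = 135 sin a + 50 cos a (mm, fixture axes). It can turn in the grip
- pad_2: round black rubber pressure foot, 18 mm in diameter, of clamp 2, on a cross bar 70 mm from the hinge, straight above the seat when down; sprung, 6 mm of travel, 2.5 N per mm. Origin: middle of its lower face
- seat_3 (a point): centre of the rubber-topped anvil of station 3, on its top face, 44 mm above the fixture's underside. The anvil is 30 mm along x, 26 mm along y, 38 mm above the base plate. Six guide pins stand round it, 8 mm thick with round tops 10 mm above the seat: at x = +-38, y = +-27 mm and at x = +-59, y = 0 from the seat (5 mm of play to a coupon on every side). The point has the fixture's axes
- clamp_3 (a joint): angle of clamp 3 in rad, growing as the handle is lifted: 1.8 = fully open; 0.05 = the foot touches a seated coupon; 0 = rightly clamped (8 N); below -0.03 the sprung foot is at its end and the force rises steeply; -0.08 = end stop when empty. A stiff hinge (0.45 N m: 3 to 7 N at the handle) keeps it where it is left. Starts anywhere from down to open; load the anvil only with it over 1.7
- hinge_3 (a point): middle of the hinge axis of clamp 3; the axis runs along the fixture's y, 70 mm behind the seat (+x) and 78 mm above the fixture's underside, between two posts at y = +-34 mm, 10 mm wide and 88 mm tall
- handle_3 (a point): middle of the red round handle bar of clamp 3, 14 mm in diameter, lying along the fixture's y between the two 8 mm side rods (at y = +-30 mm) of a U-shaped bail; 50 mm of it are free. At clamp angle a it lies, from the hinge, at x = -135 cos a + 50 sin a and z = 135 sin a + 50 cos a (mm, fixture axes). It can turn in the grip
- pad_3: round black rubber pressure foot, 18 mm in diameter, of clamp 3, on a cross bar 70 mm from the hinge, straight above the seat when down; sprung, 6 mm of travel, 2.5 N per mm. Origin: middle of its lower face
- coupon_1: loose bonded test coupon, two blue-grey metal bars with an amber glue line between, 100 x 36 x 16 mm (x, y, z), about 0.15 kg. Origin: centre of its underside, x along its length, z up. Starts lying flat, on the mat or on the bare bench. May be absent
- coupon_2: loose bonded test coupon, two blue-grey metal bars with an amber glue line between, 100 x 36 x 16 mm (x, y, z), about 0.15 kg. Origin: centre of its underside, x along its length, z up. Starts lying flat, on the mat or on the bare bench. May be absent
- coupon_3: loose bonded test coupon, two blue-grey metal bars with an amber glue line between, 100 x 36 x 16 mm (x, y, z), about 0.15 kg. Origin: centre of its underside, x along its length, z up. Starts lying flat, on the mat or on the bare bench. May be absent
- black_vial: bystander: white vial with black cap standing upright, 27 mm in diameter, 56 mm tall, origin centre of its underside
- blue_vial: bystander: brown vial with blue cap standing upright, 30 mm in diameter, 66 mm tall, origin centre of its underside
- brass_weight: bystander: brass weight standing upright, 30 mm in diameter, 44 mm tall, origin centre of its underside. It stands in front of the corner of the big fixed tester (27 cm tall), which fills the bench left of the fixture from about (0.5, 0.13) along a line to (1.0, 0): keep arm and gripper clear of it

How it is judged:
By the outcome, as a careful person would: the job done as asked, in the order asked, and still so for the second after the job is handed in, with the robot touching nothing.
Of coupon_1, coupon_2, coupon_3 only 2 to 3 are there at a start; the rules pass over those that are not, and their reading is None.
At some moment in a run one of coupon_1, coupon_2, coupon_3 may be knocked a few centimetres aside while the robot is not near it.
It also fails if it takes over 210 s, if anything falls off the work surface, if the arm or the gripper's body presses on something with over 40 N, if the wrist force passes 120 N, or if a joint passes its speed limit or range.

## Working session

There is one attempt and no reset: what is moved stays moved. The work goes in short steps, Python scripts to look and compute and a tool call to move; the robot and the scene stay as the last step left them, time stands still between calls to the robot, and variables do not carry over. Pictures are saved under pics/ and viewed, and the job is handed in when it is done.

Besides the shell and the picture viewer there is one more tool, called after "Request:" as name([rows], argument=value, ...), one row to a line, values as JSON. move_arm: Moves the arm, as the interface text tells. Its arguments: {"type":"object","properties":{"motion":{"type":"array","items":{"type":"array"}},"squeeze":{"type":"number"}},"required":["motion"]}

```bash
ls; mkdir -p pics
python3 - <<'E'
from rig import readout, imaging, job, env
import cv2
print(readout.observe(), env.tcp_to_grasp)
for n in ["side","top","wrist"]:
    d=imaging.get_image(n); cv2.imwrite(f"pics/{n}0.png",d["img"]); print(n,{k:v for k,v in d.items() if k!="img"})
E
```

```text
pics
{'time_s': 0.0, 'q': array([ 6.43253985e+01,  2.18414407e+01,  7.43857178e+01, -1.17554309e-03,
        8.38576993e+01, -1.23366601e+01]), 'qvel': array([-0.02189332, -0.00128316,  0.04484026,  0.01743405, -0.02276795,
        0.0884554 ]), 'joint_efforts': array([ 8.18803455e-04, -4.48456657e+01, -2.31278372e+01, -1.50560277e-04,
        4.72410917e-03,  2.83410543e-05]), 'position': array([0.12676542, 0.53488603, 0.23070188]), 'tool_rot': array([[-9.73026737e-01,  2.30691525e-01, -6.23292622e-04],
       [ 2.30692177e-01,  9.73025855e-01, -1.34366031e-03],
       [ 2.96508790e-04, -1.45120614e-03, -9.99998903e-01]]), 'ft_force': array([ 1.0089988 , -0.70064617, -0.27914108]), 'wrist_torque': array([-0.02684062,  0.00223774,  0.02963213]), 'grip_width': 0.0854111463746585} 0.0187
side {'fov_y': 54.75118308228773, 'cx': 323.3362454404368, 'cy': 190.69772426244913, 'k1': 0.017611486509457465, 'eye': array([0.27877918, 0.35919222, 0.67800956]), 'orientation': array([[-0.89967038,  0.30118507, -0.31603919],
       [-0.43652336, -0.63116866,  0.64115012],
       [-0.00636919,  0.71478226,  0.69931806]])}
top {'fov_y': 56.88163406531019, 'cx': 310.60625147101507, 'cy': 204.72843182552438, 'k1': -0.029473122961265634, 'eye': array([ 0.36380991, -0.1776042 ,  1.12634134]), 'orientation': array([[-9.58750514e-03,  9.80542489e-01, -1.96072707e-01],
       [-9.99953287e-01, -9.64177466e-03,  6.77746297e-04],
       [-1.22592982e-03,  1.96070046e-01,  9.80589126e-01]])}
wrist {'fov_y': 63.66557291493573, 'cx': 315.1767760393627, 'cy': 197.56245415685225, 'k1': -0.051613084253434534, 'eye': array([0.04382473, 0.55527547, 0.37344437]), 'orientation': array([[ 0.2301716 , -0.91927607, -0.31930007],
       [ 0.97314886,  0.21691334,  0.07700588],
       [-0.00152922, -0.32845107,  0.94451975]])}
```

View pics/side0.png

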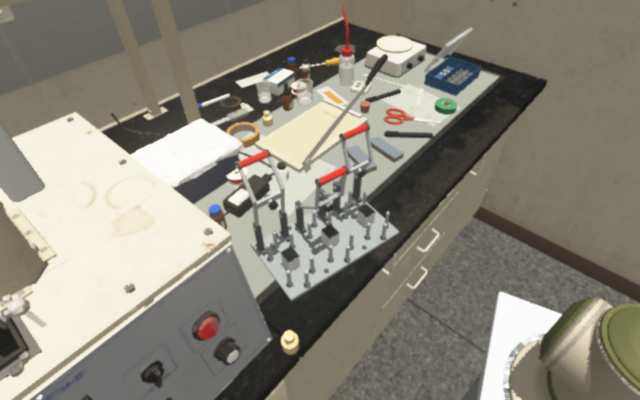

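View pics/top0.png

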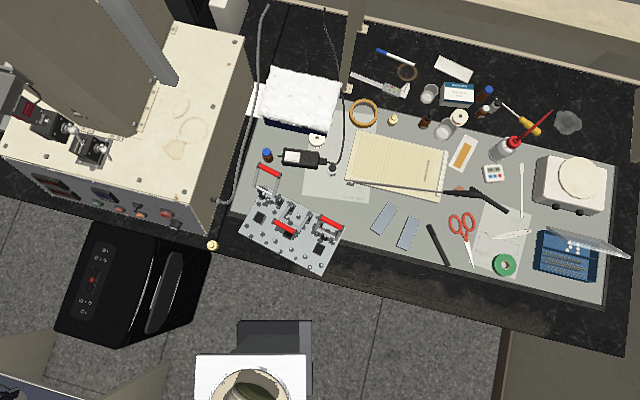

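View pics/wrist0.png

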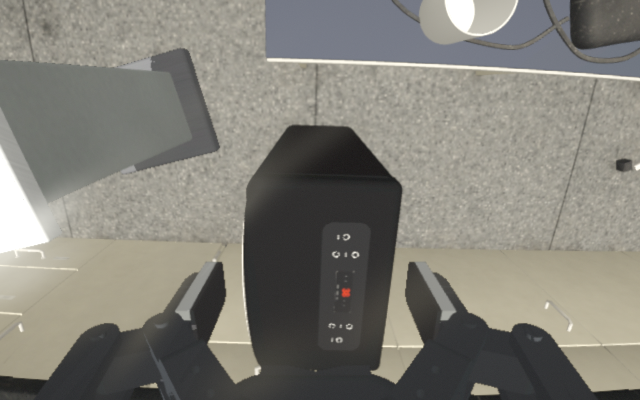

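Run:
```python
import cv2
t=cv2.imread("pics/top0.png")
cv2.imwrite("pics/top0c.png",cv2.resize(t[135:285,205:405],None,fx=4,fy=4,interpolation=cv2.INTER_CUBIC))
cv2.imwrite("pics/top0d.png",cv2.resize(t[40:290,380:640],None,fx=2.3,fy=2.3,interpolation=cv2.INTER_CUBIC))
s=cv2.imread("pics/side0.png")
cv2.imwrite("pics/side0c.png",cv2.resize(s[110:310,200:440],None,fx=3,fy=3,interpolation=cv2.INTER_CUBIC))
```

```text
(no output)
```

View pics/top0c.png

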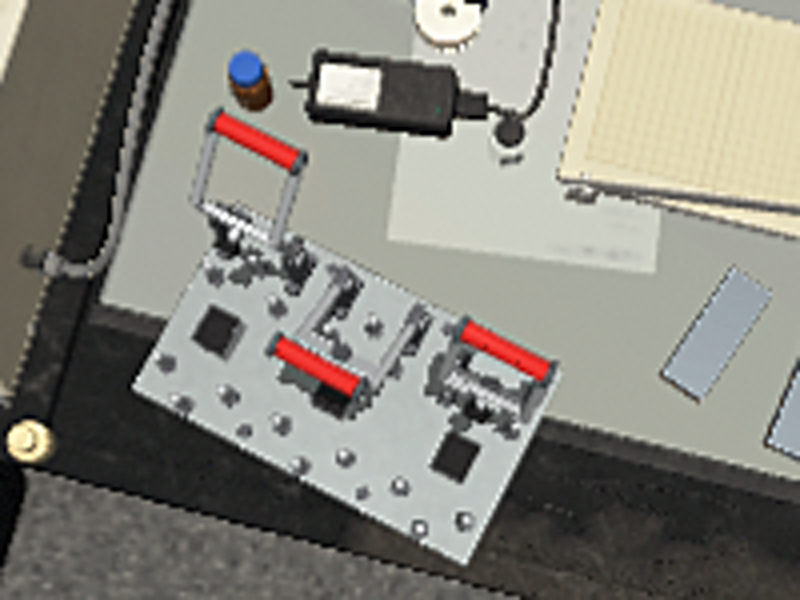

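View pics/top0d.png

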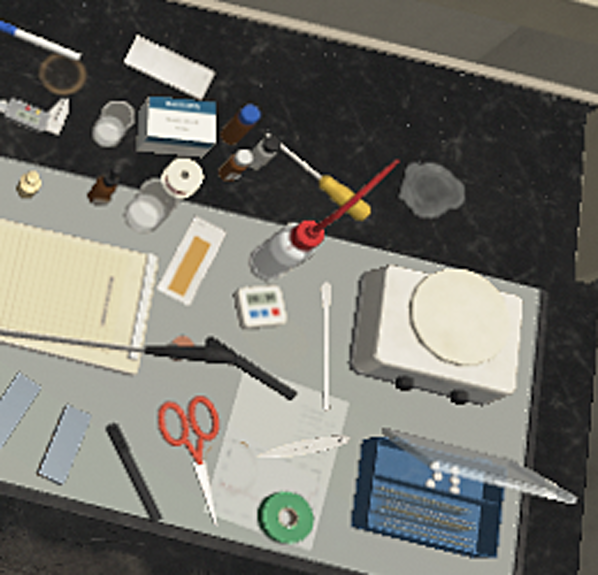

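View pics/side0c.png

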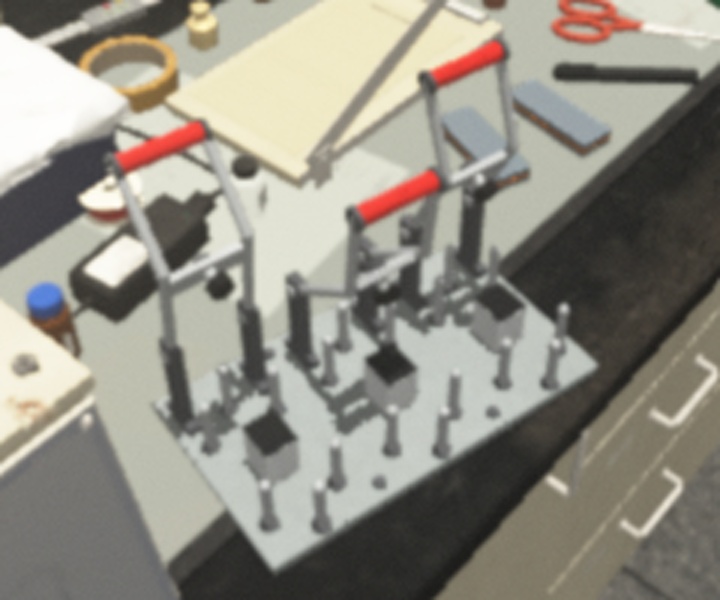

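```bash
cat > h.py <<'E'
import numpy as np, cv2
from scipy.optimize import least_squares
from rig import readout, imaging, job, env
def proj(d,P):
    P=np.atleast_2d(P); c=(P-d["eye"])@d["orientation"]
    x=c[:,0]/-c[:,2]; y=-c[:,1]/-c[:,2]; k=1+d["k1"]*(x*x+y*y)
    f=200/np.tan(np.radians(d["fov_y"])/2)
    return np.stack([d["cx"]+f*x*k,d["cy"]+f*y*k],1)
def ray(d,uv):
    f=200/np.tan(np.radians(d["fov_y"])/2)
    q=np.array([(uv[0]-d["cx"])/f,(uv[1]-d["cy"])/f]); s=q.copy()
    for _ in range(20): s=q/(1+d["k1"]*(s@s))
    return d["orientation"]@np.array([s[0],-s[1],-1])
def onz(d,uv,z):
    r=ray(d,uv); return d["eye"]+r*(z-d["eye"][2])/r[2]
def fixpt(p,P):  # p=x,y,yaw,z
    P=np.atleast_2d(P); c,s=np.cos(p[2]),np.sin(p[2])
    return np.stack([p[0]+c*P[:,0]-s*P[:,1],p[1]+s*P[:,0]+c*P[:,1],p[3]+P[:,2]],1)
def handle(i,a,dy=0):
    y=[.1,0,-.1][i-1]+dy
    return [.07-.135*np.cos(a)+.05*np.sin(a),y,.078+.135*np.sin(a)+.05*np.cos(a)]
def crop(img,x0,y0,x1,y1,f,name):
    cv2.imwrite(name,cv2.resize(img[y0:y1,x0:x1],None,fx=f,fy=f,interpolation=cv2.INTER_CUBIC))
E
cat > fit.py <<'E'
from h import *
T=imaging.get_image("top");S=imaging.get_image("side")
tc=lambda u,v:np.array([(u+.5)/4-.5+205,(v+.5)/4-.5+135])
sc=lambda u,v:np.array([(u+.5)/3-.5+200,(v+.5)/3-.5+110])
st=[]
for d,pt,uv in [
 (T,(-.067,.143,.006),tc(133,387)),(T,(-.067,-.143,.006),tc(467,564)),(T,(.097,-.143,.006),tc(560,372)),
 (T,(0,.1,.044),tc(218,329)),(T,(0,-.1,.044),tc(456,457)),
 (S,(-.067,.143,.006),sc(275,572)),(S,(-.067,-.143,.006),sc(597,368)),(S,(.097,.143,.006),sc(155,405)),
 (S,(0,.1,.044),sc(269,430)),(S,(0,0,.044),sc(390,366)),(S,(0,-.1,.044),sc(498,304))]: st.append((d,pt,uv))
H=[(T,1,.025,tc(218,119)),(T,1,-.025,tc(300,160)),(T,2,.025,tc(277,345)),(T,2,-.025,tc(358,388)),(T,3,.025,tc(465,329)),(T,3,-.025,tc(550,371)),
(S,1,.025,sc(118,163)),(S,1,-.025,sc(203,130)),(S,2,.025,sc(355,213)),(S,2,-.025,sc(437,180)),(S,3,.025,sc(427,80)),(S,3,-.025,sc(503,50))]
def res(p):
    r=[proj(d,fixpt(p[:4],pt))[0]-uv for d,pt,uv in st]
    r+=[proj(d,fixpt(p[:4],handle(i,p[3+i],dy)))[0]-uv for d,i,dy,uv in H]
    return np.concatenate(r)
best=least_squares(res,[.55,0,-.5,.0076,1.5,.8,1.5],loss="soft_l1")
print(best.x, best.cost); print(res(best.x).reshape(-1,2).round(1))
p=best.x
for i in (1,2,3): print(i,fixpt(p,[0,.2-.1*i,.044])[0],fixpt(p,handle(i,p[3+i]))[0])
for n,uvs in dict(c1=[(738,267),(771,292),(698,401),(661,375)]).items():
    q=np.array([onz(T,tc(*u),.0236) for u in uvs]); print(n,q,q.mean(0),np.linalg.norm(np.diff(q,axis=0),axis=1))
E
python3 fit.py
```

```text
[ 0.4963534  -0.11278215 -0.49648599  0.00757005  1.46548843  0.69026051
  1.13207077] 22.012609673638856
[[-0.6  0.2]
 [-0.5  0.9]
 [ 1.2  0.3]
 [-0.4 -0.1]
 [ 0.1 -0.3]
 [-0.8 -0.5]
 [ 1.3 -0.7]
 [-1.4 -0.4]
 [ 0.3  0.8]
 [ 0.5 -0.7]
 [ 1.  -0.7]
 [ 2.   0.5]
 [-1.3 -0.9]
 [ 1.6  0.1]
 [-1.1 -1.4]
 [ 1.3  0.4]
 [-1.9 -0.7]
 [ 1.3  0.2]
 [-2.8  0.9]
 [ 2.1  0.3]
 [-3.   0.3]
 [ 2.1 -0.3]
 [-3.4  0.8]]
1 [ 0.54398727 -0.02485597  0.05157005] [ 0.63677816 -0.07512529  0.22507785]
2 [ 0.4963534  -0.11278215  0.05157005] [ 0.49436722 -0.11170614  0.2100837 ]
3 [ 0.44871952 -0.20070834  0.05157005] [ 0.49964511 -0.2282972   0.22902401]
c1 [[ 0.59239393 -0.41827222  0.0236    ]
 [ 0.57271628 -0.4424567   0.0236    ]
 [ 0.49007863 -0.38298946  0.0236    ]
 [ 0.50999716 -0.35599978  0.0236    ]] [ 0.5412965  -0.39992954  0.0236    ] [0.0311785  0.10181028 0.03354385]
```

```bash
cat >> h.py <<'E'
from scipy.spatial.transform import Rotation as Ro
FX=np.array([.49635,-.11278,-.4965,.0076])
def Rdown(deg):
    a=np.radians(deg); y=np.array([np.cos(a),np.sin(a),0]); z=np.array([0,0,-1.]); return np.stack([np.cross(y,z),y,z],1)
def plan(pos,deg=None,step=18,rstep=6.8,claw=1,start=None,nmin=1):
    o=readout.observe(); p=np.array(start[0]) if start else o["position"]; R=start[1] if start else o["tool_rot"]
    Rt=Rdown(deg) if deg is not None else R
    pos=np.array(pos); rv=Ro.from_matrix(Rt@R.T).as_rotvec(degrees=True)
    n=max(nmin,int(np.ceil(np.linalg.norm(pos-p)*1000/step)),int(np.ceil(np.linalg.norm(rv)/rstep)))
    rows=[]
    for k in range(n):
        dp=(pos-p)/(n-k); rv=Ro.from_matrix(Rt@R.T).as_rotvec(degrees=True)/(n-k)
        t=np.round(R.T@dp/.02,3); r=np.round(R.T@rv/120,3)
        rows.append([t.tolist(),r.tolist(),claw])
        p=p+R@t*.02; R=Ro.from_rotvec(R@r*120,degrees=True).as_matrix()@R
    for i in range(0,n,12): print(str([r for r in rows[i:i+12]]).replace(" ",""))
    return p,R
def st():
    o=readout.observe(); print("t",round(o["time_s"],2),"pos",o["position"].round(4),"ydeg",np.degrees(np.arctan2(o["tool_rot"][1,1],o["tool_rot"][0,1])).round(2),"z",o["tool_rot"][:,2].round(3),"F",o["ft_force"].round(1),"w",round(o["grip_width"],4),"q",o["q"].round(0))
E
python3 - <<'E'
from h import *
plan((.38,-.05,.31),-28.4)
E
```

```text
[[[-0.53,-0.71,-0.109],[-0.0,0.0,0.024],1],[[-0.565,-0.682,-0.109],[-0.0,0.0,0.024],1],[[-0.598,-0.653,-0.109],[-0.0,0.0,0.024],1],[[-0.63,-0.622,-0.109],[-0.0,0.0,0.024],1],[[-0.661,-0.59,-0.109],[-0.0,0.0,0.024],1],[[-0.689,-0.556,-0.109],[-0.0,0.0,0.024],1],[[-0.716,-0.52,-0.109],[-0.0,0.0,0.024],1],[[-0.742,-0.484,-0.109],[-0.0,0.0,0.024],1],[[-0.765,-0.446,-0.109],[-0.0,0.0,0.024],1],[[-0.786,-0.407,-0.109],[-0.0,0.0,0.024],1],[[-0.806,-0.367,-0.109],[-0.0,0.0,0.024],1],[[-0.823,-0.326,-0.109],[-0.0,0.0,0.024],1]]
[[[-0.839,-0.284,-0.109],[-0.0,0.0,0.024],1],[[-0.852,-0.241,-0.109],[-0.0,0.0,0.025],1],[[-0.863,-0.196,-0.109],[-0.0,0.0,0.024],1],[[-0.872,-0.153,-0.109],[-0.0,0.0,0.025],1],[[-0.879,-0.107,-0.109],[-0.0,0.0,0.024],1],[[-0.883,-0.063,-0.11],[-0.0,0.0,0.025],1],[[-0.885,-0.016,-0.109],[-0.0,0.0,0.024],1],[[-0.885,0.028,-0.11],[-0.0,0.0,0.025],1],[[-0.882,0.074,-0.109],[-0.0,0.0,0.024],1],[[-0.877,0.119,-0.11],[-0.0,0.0,0.025],1],[[-0.87,0.164,-0.109],[-0.0,0.0,0.024],1],[[-0.861,0.208,-0.11],[-0.0,0.0,0.025],1]]
[[[-0.849,0.253,-0.109],[-0.0,0.0,0.024],1],[[-0.835,0.295,-0.11],[-0.0,0.0,0.025],1],[[-0.818,0.338,-0.109],[-0.0,0.0,0.024],1],[[-0.8,0.379,-0.11],[-0.0,0.0,0.025],1],[[-0.779,0.42,-0.109],[-0.0,0.0,0.024],1],[[-0.757,0.459,-0.11],[-0.0,0.0,0.025],1],[[-0.732,0.498,-0.109],[-0.0,0.0,0.024],1],[[-0.706,0.534,-0.11],[-0.0,0.0,0.025],1],[[-0.678,0.57,-0.109],[-0.0,0.0,0.024],1],[[-0.648,0.604,-0.11],[-0.0,0.0,0.025],1],[[-0.615,0.637,-0.109],[0.0,0.0,0.024],1],[[-0.583,0.666,-0.11],[0.0,0.0,0.025],1]]
```

Request:
move_arm([
  [[-0.53,-0.71,-0.11],[0,0,0.024],1],
  [[-0.56,-0.68,-0.11],[0,0,0.024],1],
  [[-0.6,-0.65,-0.11],[0,0,0.024],1],
  [[-0.63,-0.62,-0.11],[0,0,0.024],1],
  [[-0.66,-0.59,-0.11],[0,0,0.024],1],
  [[-0.69,-0.56,-0.11],[0,0,0.024],1],
  [[-0.72,-0.52,-0.11],[0,0,0.024],1],
  [[-0.74,-0.48,-0.11],[0,0,0.024],1],
  [[-0.77,-0.45,-0.11],[0,0,0.024],1],
  [[-0.79,-0.41,-0.11],[0,0,0.024],1],
  [[-0.81,-0.37,-0.11],[0,0,0.024],1],
  [[-0.82,-0.33,-0.11],[0,0,0.024],1],
])

```text
time_s: 1.25
position: [0.2103, 0.3315, 0.2565]
tool_rot: [[-0.653, 0.757, -0.002], [0.757, 0.653, -0.003], [-0.001, -0.004, -1.0]]
ft_force: [0.3, 0.2, 0.3]
grip_width: 0.0854
```

Run:
```python
from h import *
st(); plan((.38,-.05,.31),-28.4)
```

```text
t 1.25 pos [0.2103 0.3315 0.2565] ydeg 40.78 z [-0.002 -0.003 -1.   ] F [0.3 0.2 0.3] w 0.0854 q [40.  5. 94. -0. 82. -1.]
[[[-0.833,-0.252,-0.11],[-0.0,0.0,0.024],1],[[-0.844,-0.21,-0.11],[-0.0,0.0,0.024],1],[[-0.854,-0.167,-0.11],[-0.0,0.0,0.024],1],[[-0.861,-0.124,-0.11],[-0.0,0.0,0.024],1],[[-0.866,-0.08,-0.11],[-0.0,0.0,0.024],1],[[-0.869,-0.037,-0.11],[-0.0,0.0,0.024],1],[[-0.87,0.007,-0.109],[-0.0,0.0,0.024],1],[[-0.869,0.051,-0.11],[-0.0,0.0,0.024],1],[[-0.865,0.094,-0.109],[-0.0,0.0,0.024],1],[[-0.859,0.138,-0.11],[-0.0,0.0,0.024],1],[[-0.851,0.18,-0.109],[-0.0,0.0,0.024],1],[[-0.841,0.223,-0.11],[-0.0,0.0,0.024],1]]
[[[-0.829,0.265,-0.109],[-0.0,0.0,0.024],1],[[-0.815,0.306,-0.11],[-0.0,0.0,0.024],1],[[-0.798,0.347,-0.109],[-0.0,0.0,0.024],1],[[-0.78,0.387,-0.11],[-0.0,0.0,0.024],1],[[-0.759,0.425,-0.109],[-0.0,0.0,0.024],1],[[-0.737,0.463,-0.11],[-0.0,0.0,0.024],1],[[-0.713,0.499,-0.109],[-0.0,0.0,0.024],1],[[-0.687,0.534,-0.11],[-0.0,0.0,0.024],1],[[-0.659,0.568,-0.109],[-0.0,0.0,0.024],1],[[-0.629,0.601,-0.11],[-0.0,0.001,0.024],1],[[-0.598,0.632,-0.111],[-0.0,0.0,0.024],1],[[-0.566,0.661,-0.11],[-0.0,0.001,0.024],1]]
```

Request:
move_arm([
  [[-0.83,-0.25,-0.11],[0,0,0.024],1],
  [[-0.84,-0.21,-0.11],[0,0,0.024],1],
  [[-0.85,-0.17,-0.11],[0,0,0.024],1],
  [[-0.86,-0.12,-0.11],[0,0,0.024],1],
  [[-0.87,-0.08,-0.11],[0,0,0.024],1],
  [[-0.87,-0.04,-0.11],[0,0,0.024],1],
  [[-0.87,0.01,-0.11],[0,0,0.024],1],
  [[-0.87,0.05,-0.11],[0,0,0.024],1],
  [[-0.865,0.09,-0.11],[0,0,0.024],1],
  [[-0.86,0.14,-0.11],[0,0,0.024],1],
  [[-0.85,0.18,-0.11],[0,0,0.024],1],
  [[-0.84,0.22,-0.11],[0,0,0.024],1],
])

```text
time_s: 2.25
position: [0.2935, 0.1294, 0.2851]
tool_rot: [[-0.078, 0.997, -0.001], [0.997, 0.078, -0.003], [-0.003, -0.001, -1.0]]
ft_force: [-0.5, 0.0, -0.1]
grip_width: 0.0853
```

Request:
move_arm([
  [[-0.83,0.265,-0.11],[0,0,0.024],1],
  [[-0.815,0.31,-0.11],[0,0,0.024],1],
  [[-0.8,0.35,-0.11],[0,0,0.024],1],
  [[-0.78,0.39,-0.11],[0,0,0.024],1],
  [[-0.76,0.425,-0.11],[0,0,0.024],1],
  [[-0.74,0.46,-0.11],[0,0,0.024],1],
  [[-0.71,0.5,-0.11],[0,0,0.024],1],
  [[-0.69,0.53,-0.11],[0,0,0.024],1],
  [[-0.66,0.57,-0.11],[0,0,0.024],1],
  [[-0.63,0.6,-0.11],[0,0,0.024],1],
  [[-0.6,0.63,-0.11],[0,0,0.024],1],
  [[-0.57,0.66,-0.11],[0,0,0.024],1],
])

```text
time_s: 3.25
position: [0.3706, -0.0757, 0.3138]
tool_rot: [[0.529, 0.848, 0.001], [0.848, -0.529, -0.003], [-0.002, 0.003, -1.0]]
ft_force: [-0.8, -0.4, 0.5]
grip_width: 0.0853
```

Run:
```python
from h import *
st(); d=imaging.get_image("wrist"); cv2.imwrite("pics/w1.png",d["img"])
d=imaging.get_image("top"); crop(d["img"],205,110,425,290,3.5,"pics/t1.png")
```

```text
t 3.25 pos [ 0.3706 -0.0757  0.3138] ydeg -31.95 z [ 0.001 -0.003 -1.   ] F [-0.8 -0.4  0.5] w 0.0853 q [-30.   1.  88.  -0.  91.   2.]
```

View pics/w1.png

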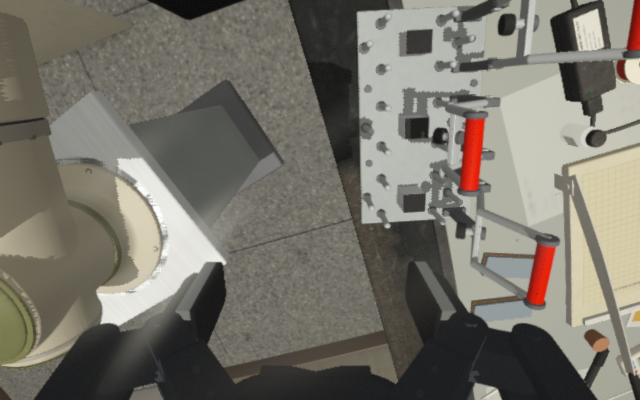

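View pics/t1.png

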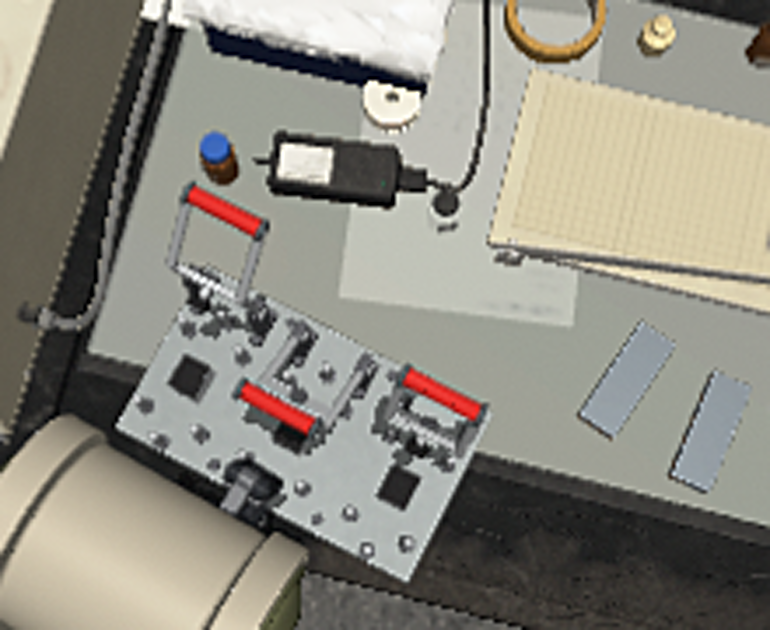

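Run:
```python
from h import *
d=imaging.get_image("wrist")
for i,a in ((1,1.4655),(2,.6903),(3,1.132)):
    print(i,[proj(d,fixpt(FX,handle(i,a,dy)))[0].round(1) for dy in (.03,-.03)])
print([proj(d,fixpt(FX,[0,y,.044]))[0].round(1) for y in (.1,0,-.1)])
h=fixpt(FX,handle(2,.6903))[0]; print(h)
s=plan((h[0],h[1],h[2]+.09-.0187),-28.4,step=15)
plan((h[0],h[1],h[2]-.0187),-28.4,start=s)
```

```text
1 [array([653.1, -41.8]), array([638.2,  53. ])]
2 [array([476.3, 114.8]), array([469.2, 190.2])]
3 [array([547.1, 240.1]), array([534.1, 301.5])]
[array([418.3,  40.9]), array([415.7, 127.9]), array([412.8, 203. ])]
[ 0.49436816 -0.1117063   0.2101165 ]
[[[0.192,0.69,0.179],[0.0,0.0,-0.003],1],[[0.187,0.691,0.179],[0.0,0.0,-0.003],1],[[0.183,0.693,0.179],[0.0,0.0,-0.003],1],[[0.179,0.694,0.179],[0.0,0.0,-0.003],1],[[0.174,0.695,0.179],[0.0,0.0,-0.003],1],[[0.17,0.696,0.179],[0.0,0.0,-0.003],1],[[0.166,0.697,0.18],[0.0,0.0,-0.004],1],[[0.16,0.698,0.179],[0.0,0.0,-0.003],1],[[0.155,0.698,0.18],[0.001,0.001,-0.004],1]]
[[[-0.0,0.0,0.9],[-0.0,-0.0,0.0],1],[[-0.0,0.0,0.9],[-0.0,-0.0,0.0],1],[[-0.0,0.001,0.9],[-0.0,-0.0,0.0],1],[[-0.0,0.0,0.9],[-0.0,-0.0,0.0],1],[[-0.001,0.001,0.9],[-0.0,-0.0,0.0],1]]
```

Request:
move_arm([
  [[0.18,0.69,0.18],[0,0,-0.003],1],
  [[0.18,0.69,0.18],[0,0,-0.003],1],
  [[0.18,0.69,0.18],[0,0,-0.003],1],
  [[0.18,0.69,0.18],[0,0,-0.003],1],
  [[0.18,0.69,0.18],[0,0,-0.003],1],
  [[0.17,0.7,0.18],[0,0,-0.003],1],
  [[0.17,0.7,0.18],[0,0,-0.003],1],
  [[0.16,0.7,0.18],[0,0,-0.003],1],
  [[0.155,0.7,0.18],[0,0,-0.004],1],
])

```text
time_s: 4.15
position: [0.4948, -0.1026, 0.281]
tool_rot: [[0.459, 0.888, 0.001], [0.888, -0.459, -0.001], [-0.0, 0.001, -1.0]]
ft_force: [0.7, -0.1, -0.6]
grip_width: 0.0853
```

Run:
```python
from h import *
st(); h=fixpt(FX,handle(2,.6903))[0]
plan((h[0],h[1],h[2]-.0187),-28.4)
```

```text
t 4.15 pos [ 0.4948 -0.1026  0.281 ] ydeg -27.35 z [ 0.001 -0.001 -1.   ] F [ 0.7 -0.1 -0.6] w 0.0853 q [-25.  15.  76.  -0.  89.   2.]
[[[-0.069,0.031,0.746],[0.0,0.0,0.001],1],[[-0.069,0.031,0.746],[0.0,0.0,0.002],1],[[-0.068,0.031,0.746],[0.0,0.0,0.001],1],[[-0.069,0.031,0.747],[0.0,0.0,0.002],1],[[-0.068,0.032,0.746],[0.0,0.0,0.001],1],[[-0.068,0.032,0.747],[0.001,0.0,0.002],1]]
```

Request:
move_arm([
  [[-0.07,0.03,0.75],[0,0,0.0015],1],
  [[-0.07,0.03,0.75],[0,0,0.0015],1],
  [[-0.07,0.03,0.75],[0,0,0.0015],1],
  [[-0.07,0.03,0.75],[0,0,0.0015],1],
  [[-0.07,0.03,0.75],[0,0,0.0015],1],
  [[-0.07,0.03,0.75],[0,0,0.0015],0.3],
  [[0,0,0],[0,0,0],-1],
  [[0,0,0],[0,0,0],-1],
  [[0,0,0],[0,0,0],-1],
  [[0,0,0],[0,0,0],-1],
], squeeze=30)

```text
time_s: 4.98
position: [0.4941, -0.1026, 0.1881]
tool_rot: [[0.459, 0.889, 0.001], [0.889, -0.459, 0.001], [0.001, -0.0, -1.0]]
ft_force: [-0.6, 0.7, 0.6]
grip_width: 0.0253
```

Run:
```python
from h import *
st(); d=imaging.get_image("wrist"); cv2.imwrite("pics/w2.png",d["img"])
```

```text
t 4.98 pos [ 0.4941 -0.1026  0.1881] ydeg -27.31 z [ 0.001  0.001 -1.   ] F [-0.6  0.7  0.6] w 0.0253 q [-25.  19.  86.   0.  75.   2.]
```

View pics/w2.png

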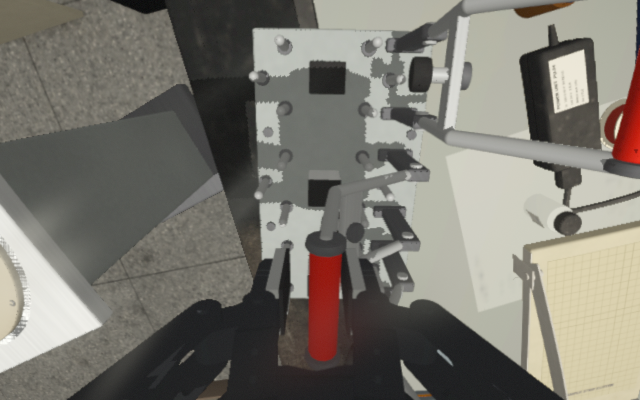

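Request:
move_arm([
  [[-0.4,0,-0.1],[0,0,0.01],0],
  [[0,0,0],[0,0,0],-1],
  [[0,0,0],[0,0,0],-1],
  [[0,0,0],[0,0,0],-1],
  [[0,0,0],[0,0,0],-1],
  [[0,0,0],[0,0,0],-1],
])

```text
time_s: 5.53
position: [0.4911, -0.1102, 0.1919]
tool_rot: [[0.479, 0.878, 0.005], [0.878, -0.479, 0.001], [0.003, 0.004, -1.0]]
ft_force: [1.6, -0.7, -2.1]
grip_width: 0.0126
```

```bash
cat >> h.py <<'E'
def inv(i):
    o=readout.observe(); g=o["position"]-.0187*o["tool_rot"][:,2]
    c,s=np.cos(FX[2]),np.sin(FX[2]); d=g-[FX[0],FX[1],FX[3]]
    f=np.array([c*d[0]+s*d[1],-s*d[0]+c*d[1],d[2]])
    x=f[0]-.07; z=f[2]-.078; a0=np.arctan2(.05,.135)
    a=np.pi-np.arctan2(z,x)-a0
    print("grasp in fix",f.round(4),"a",a.round(4),"r",np.hypot(x,z).round(4),"dy",(f[1]-(.2-.1*i)).round(4)); return a
def arc(i,a0,a1,n,claw=-1):
    o=readout.observe(); R=o["tool_rot"]
    P=[fixpt(FX,handle(i,a))[0] for a in np.linspace(a0,a1,n+1)]
    rows=[[(R.T@(P[k+1]-P[k])/.02).round(2).tolist(),[0,0,0],claw] for k in range(n)]
    for i in range(0,n,12): print(str(rows[i:i+12]).replace(" ",""))
E
python3 - <<'E'
from h import *
st();a=inv(2);arc(2,a,1.79,24)
E
```

```text
t 5.53 pos [ 0.4911 -0.1102  0.1919] ydeg -28.62 z [ 0.005  0.001 -1.   ] F [ 1.6 -0.7 -2.1] w 0.0126 q [-26.  19.  86.   0.  75.   2.]
grasp in fix [-0.0059 -0.0003  0.203 ] a 0.6705 r 0.1462 dy -0.0003
[[[0.0,0.29,-0.17],[0,0,0],-1],[[0.0,0.3,-0.15],[0,0,0],-1],[[0.0,0.31,-0.14],[0,0,0],-1],[[0.0,0.31,-0.12],[0,0,0],-1],[[0.0,0.32,-0.11],[0,0,0],-1],[[0.0,0.32,-0.09],[0,0,0],-1],[[0.0,0.33,-0.08],[0,0,0],-1],[[0.0,0.33,-0.06],[0,0,0],-1],[[0.0,0.33,-0.05],[0,0,0],-1],[[0.0,0.33,-0.03],[0,0,0],-1],[[0.0,0.34,-0.02],[0,0,0],-1],[[0.0,0.34,-0.0],[0,0,0],-1]]
[[[0.0,0.34,0.01],[0,0,0],-1],[[0.0,0.33,0.03],[0,0,0],-1],[[0.0,0.33,0.05],[0,0,0],-1],[[0.0,0.33,0.06],[0,0,0],-1],[[0.0,0.33,0.08],[0,0,0],-1],[[0.0,0.32,0.09],[0,0,0],-1],[[0.0,0.32,0.11],[0,0,0],-1],[[0.0,0.31,0.12],[0,0,0],-1],[[0.0,0.31,0.14],[0,0,0],-1],[[0.0,0.3,0.15],[0,0,0],-1],[[0.0,0.29,0.16],[0,0,0],-1],[[0.0,0.29,0.18],[0,0,0],-1]]
```

Request:
move_arm([
  [[0,0.45,-0.25],[0,0,0],-1],
  [[0,0.47,-0.21],[0,0,0],-1],
  [[0,0.48,-0.17],[0,0,0],-1],
  [[0,0.49,-0.13],[0,0,0],-1],
  [[0,0.5,-0.1],[0,0,0],-1],
  [[0,0.5,-0.06],[0,0,0],-1],
])

```text
time_s: 6.03
position: [0.5335, -0.133, 0.2115]
tool_rot: [[0.477, 0.879, -0.02], [0.879, -0.477, 0.012], [0.001, -0.023, -1.0]]
ft_force: [-5.4, 3.1, 4.1]
grip_width: 0.0127
```

Run:
```python
from h import *
st();a=inv(2);arc(2,a,1.8,11)
```

```text
t 6.03 pos [ 0.5335 -0.133   0.2115] ydeg -28.47 z [-0.02   0.012 -1.   ] F [-5.4  3.1  4.1] w 0.0127 q [-26.  23.  75.   0.  83.   2.]
grasp in fix [ 4.270e-02 -1.000e-04  2.225e-01] a 1.0297 r 0.1471 dy -0.0001
[[[0.0,0.5,-0.09],[0,0,0],-1],[[0.0,0.5,-0.05],[0,0,0],-1],[[0.0,0.5,-0.02],[0,0,0],-1],[[0.0,0.5,0.02],[0,0,0],-1],[[0.0,0.5,0.05],[0,0,0],-1],[[0.0,0.5,0.09],[0,0,0],-1],[[0.0,0.49,0.12],[0,0,0],-1],[[0.0,0.48,0.16],[0,0,0],-1],[[0.0,0.47,0.19],[0,0,0],-1],[[0.0,0.45,0.22],[0,0,0],-1],[[-0.0,0.44,0.25],[0,0,0],-1]]
```

Request:
move_arm([
  [[0,0.5,-0.08],[0,0,0],-1],
  [[0,0.5,-0.05],[0,0,0],-1],
  [[0,0.5,-0.02],[0,0,0],-1],
  [[0,0.5,0.02],[0,0,0],-1],
  [[0,0.5,0.05],[0,0,0],-1],
  [[0,0.5,0.09],[0,0,0],-1],
  [[0,0.49,0.12],[0,0,0],-1],
  [[0,0.48,0.16],[0,0,0],-1],
])

```text
time_s: 6.7
position: [0.5991, -0.1683, 0.2083]
tool_rot: [[0.475, 0.879, -0.037], [0.88, -0.475, 0.017], [-0.002, -0.041, -0.999]]
ft_force: [-3.8, 3.0, -0.8]
grip_width: 0.013
```

Run:
```python
from h import *
st();a=inv(2);arc(2,a,1.8,5)
```

```text
t 6.7 pos [ 0.5991 -0.1683  0.2083] ydeg -28.37 z [-0.037  0.017 -0.999] F [-3.8  3.  -0.8] w 0.013 q [-27.  31.  62.  -0.  89.   2.]
grasp in fix [1.175e-01 1.000e-04 2.194e-01] a 1.5403 r 0.1492 dy 0.0001
[[[-0.0,0.36,0.11],[0,0,0],-1],[[-0.0,0.35,0.13],[0,0,0],-1],[[-0.0,0.34,0.15],[0,0,0],-1],[[-0.0,0.33,0.17],[0,0,0],-1],[[-0.0,0.32,0.18],[0,0,0],-1]]
```

Request:
move_arm([
  [[0,0.38,0.2],[0,0,0],-1],
  [[0,0.38,0.22],[0,0,0],-1],
  [[0,0.37,0.23],[0,0,0],-1],
  [[0,0.36,0.23],[0,0,0],-1],
  [[0,0.35,0.23],[0,0,0],-1],
  [[0,0.2,0.12],[0,0,0],-1],
])

```text
time_s: 7.2
position: [0.6287, -0.1842, 0.1887]
tool_rot: [[0.474, 0.879, -0.056], [0.881, -0.473, 0.025], [-0.005, -0.061, -0.998]]
ft_force: [-34.7, 14.4, 33.6]
grip_width: 0.0128
```

Run:
```python
from h import *
st();a=inv(2);arc(2,a,1.8,2);  d=imaging.get_image("wrist"); cv2.imwrite("pics/w3.png",d["img"])
```

```text
t 7.2 pos [ 0.6287 -0.1842  0.1887] ydeg -28.29 z [-0.056  0.025 -0.998] F [-34.7  14.4  33.6] w 0.0128 q [-27.  36.  57.  -0.  91.   2.]
grasp in fix [0.1515 0.0003 0.1997] a 1.8061 r 0.1465 dy 0.0003
[[[-0.0,-0.02,-0.01],[0,0,0],-1],[[-0.0,-0.02,-0.01],[0,0,0],-1]]
```

View pics/w3.png

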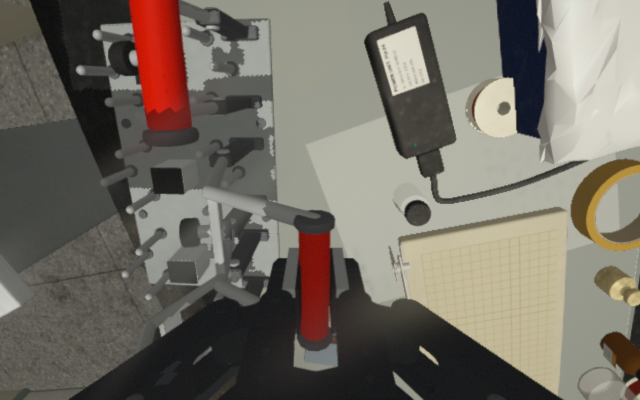

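Request:
move_arm([
  [[0,-0.1,-0.1],[0,0,0],0.6],
  [[0,0,0],[0,0,0],0.6],
  [[0,0,0],[0,0,0],0.6],
  [[0,0,0],[0,0,0],0.6],
])

```text
time_s: 7.58
position: [0.6272, -0.1838, 0.1911]
tool_rot: [[0.474, 0.879, -0.056], [0.881, -0.473, 0.023], [-0.006, -0.061, -0.998]]
ft_force: [-0.3, -0.4, -0.5]
grip_width: 0.0608
```

Run:
```python
from h import *
st();inv(2); o=readout.observe(); p=o["position"]
s=plan(p+[0,0,.09],-28.4,step=16,claw=.8); h=fixpt(FX,handle(1,1.4655))[0]
s=plan((h[0],h[1],p[2]+.09),-28.4,start=s,step=16,claw=.8)
plan((h[0],h[1],h[2]-.0187),-28.4,start=s,step=16,claw=.8)
```

```text
t 7.58 pos [ 0.6272 -0.1838  0.1911] ydeg -28.3 z [-0.056  0.023 -0.998] F [-0.3 -0.4 -0.5] w 0.0608 q [-27.  36.  57.  -0.  91.   2.]
grasp in fix [0.15   0.     0.2021] a 1.7887 r 0.1477 dy 0.0
[[[-0.005,-0.046,-0.749],[-0.005,0.0,0.0],0.8],[[-0.005,-0.038,-0.749],[-0.005,0.001,0.0],0.8],[[-0.003,-0.03,-0.749],[-0.005,0.0,0.0],0.8],[[-0.003,-0.022,-0.75],[-0.005,0.001,0.0],0.8],[[-0.001,-0.014,-0.75],[-0.005,0.0,0.0],0.8],[[-0.001,-0.006,-0.75],[-0.004,0.001,0.001],0.8]]
[[[0.715,-0.309,0.0],[-0.0,-0.0,-0.0],0.8],[[0.715,-0.309,0.0],[-0.0,-0.0,-0.0],0.8],[[0.715,-0.309,0.0],[-0.0,-0.0,-0.0],0.8],[[0.715,-0.309,0.0],[-0.0,-0.0,-0.0],0.8],[[0.715,-0.309,0.0],[-0.0,-0.0,-0.0],0.8],[[0.715,-0.309,0.0],[-0.0,-0.0,-0.0],0.8],[[0.715,-0.309,0.001],[-0.0,-0.0,-0.0],0.8]]
[[[-0.0,0.0,0.747],[-0.0,-0.0,-0.0],0.8],[[-0.0,0.0,0.746],[-0.0,-0.0,-0.0],0.8],[[-0.0,0.0,0.747],[-0.0,-0.0,-0.0],0.8],[[-0.0,0.0,0.746],[-0.0,-0.0,-0.0],0.8],[[-0.0,0.0,0.747],[-0.0,-0.0,-0.0],0.8]]
```

Request:
move_arm([
  [[0,0,-0.75],[0,0,0],0.8],
  [[0,0,-0.75],[0,0,0],0.8],
  [[0,0,-0.75],[-0.03,0,0],0.8],
  [[0,0,-0.75],[0,0,0],0.8],
  [[0,0,-0.75],[0,0,0],0.8],
  [[0.7,-0.3,-0.7],[0,0,0],0.8],
  [[0.72,-0.31,0],[0,0,0],0.8],
  [[0.72,-0.31,0],[0,0,0],0.8],
  [[0.72,-0.31,0],[0,0,0],0.8],
  [[0.72,-0.31,0],[0,0,0],0.8],
  [[0.72,-0.31,0],[0,0,0],0.8],
  [[0.72,-0.31,0],[0,0,0],0.8],
])

```text
time_s: 8.58
position: [0.6433, -0.0735, 0.2689]
tool_rot: [[0.478, 0.878, -0.007], [0.878, -0.478, -0.005], [-0.008, -0.004, -1.0]]
ft_force: [-0.1, -0.7, -0.7]
grip_width: 0.0768
```

Run:
```python
from h import *
st();inv(1);d=imaging.get_image("wrist"); cv2.imwrite("pics/w4.png",d["img"])
for i,a in ((1,1.4655),(3,1.132)):
    print(i,[proj(d,fixpt(FX,handle(i,a,dy)))[0].round(1) for dy in (.03,-.03)])
h=fixpt(FX,handle(1,1.4655))[0]
plan((h[0],h[1],h[2]-.0187),-28.4,step=16,claw=.8)
```

```text
t 8.58 pos [ 0.6433 -0.0735  0.2689] ydeg -28.58 z [-0.007 -0.005 -1.   ] F [-0.1 -0.7 -0.7] w 0.0768 q [-17.  31.  52.  -0.  97.  12.]
grasp in fix [0.1105 0.1047 0.28  ] a 1.414 r 0.206 dy 0.0047
1 [array([308.2, 189.1]), array([309., 274.])]
3 [array([253. , 420.3]), array([258.3, 464.1])]
[[[-0.086,-0.04,0.779],[-0.001,0.001,-0.0],0.8],[[-0.088,-0.042,0.779],[-0.0,0.001,-0.0],0.8],[[-0.089,-0.041,0.779],[-0.001,0.001,-0.0],0.8],[[-0.09,-0.043,0.779],[-0.0,0.0,-0.0],0.8]]
```

View pics/w4.png

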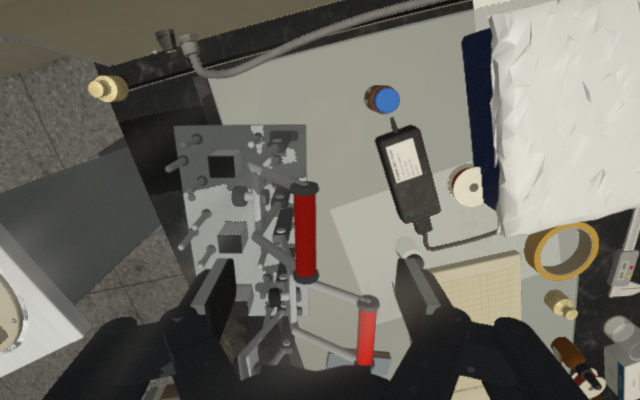

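Request:
move_arm([
  [[-0.35,-0.17,0.75],[0,0,0],0.8],
  [[0,0,0.78],[0,0,0],0.8],
  [[0,0,0.78],[0,0,0],0.8],
  [[0,0,0.78],[0,0,0],-0.3],
  [[0,0,0],[0,0,0],-1],
  [[0,0,0],[0,0,0],-1],
  [[0,0,0],[0,0,0],-1],
  [[0,0,0],[0,0,0],-1],
  [[0,0,0],[0,0,0],-1],
  [[0,0,0],[0,0,0],-1],
])

```text
time_s: 9.47
position: [0.6363, -0.0675, 0.1983]
tool_rot: [[0.469, 0.883, -0.013], [0.883, -0.469, -0.003], [-0.009, -0.01, -1.0]]
ft_force: [0.3, -1.2, -5.0]
grip_width: 0.013
```

Run:
```python
from h import *
st();a=inv(1);arc(1,a,1.81,5)
```

```text
t 9.47 pos [ 0.6363 -0.0675  0.1983] ydeg -27.98 z [-0.013 -0.003 -1.   ] F [ 0.3 -1.2 -5. ] w 0.013 q [-16.  33.  61.  -0.  87.  12.]
grasp in fix [0.1017 0.1066 0.2094] a 1.4529 r 0.1352 dy 0.0066
[[[-0.0,0.5,0.13],[0,0,0],-1],[[-0.0,0.49,0.17],[0,0,0],-1],[[-0.0,0.47,0.2],[0,0,0],-1],[[-0.0,0.46,0.24],[0,0,0],-1],[[-0.0,0.44,0.27],[0,0,0],-1]]
```

Request:
move_arm([
  [[0,0.5,0.06],[0,0,0],-1],
  [[0,0.49,0.12],[0,0,0],-1],
  [[0,0.47,0.18],[0,0,0],-1],
  [[0,0.46,0.22],[0,0,0],-1],
  [[0,0.4,0.25],[0,0,0],-1],
  [[0,0.2,0.1],[0,0,0],-1],
])

```text
time_s: 9.97
position: [0.679, -0.0905, 0.1799]
tool_rot: [[0.468, 0.883, -0.021], [0.883, -0.469, 0.001], [-0.01, -0.019, -1.0]]
ft_force: [-7.6, 3.0, 2.9]
grip_width: 0.0128
```

Run:
```python
from h import *
st();a=inv(1);arc(1,a,1.81,2)
```

```text
t 9.97 pos [ 0.679  -0.0905  0.1799] ydeg -27.95 z [-0.021  0.001 -1.   ] F [-7.6  3.   2.9] w 0.0128 q [-17.  38.  54.  -0.  89.  11.]
grasp in fix [0.1503 0.1068 0.191 ] a 1.8339 r 0.1386 dy 0.0068
[[[0.0,-0.07,-0.05],[0,0,0],-1],[[0.0,-0.07,-0.05],[0,0,0],-1]]
```

Request:
move_arm([
  [[0,0.25,0.18],[0,0,0],-1],
  [[0,0.2,0.1],[0,0,0],-1],
])

```text
time_s: 10.13
position: [0.679, -0.0903, 0.1788]
tool_rot: [[0.466, 0.884, -0.043], [0.885, -0.466, 0.009], [-0.012, -0.042, -0.999]]
ft_force: [-35.5, 10.4, 22.7]
grip_width: 0.0129
```

Run:
```python
from h import *
st();a=inv(1)
```

```text
t 10.13 pos [ 0.679  -0.0903  0.1788] ydeg -27.82 z [-0.043  0.009 -0.999] F [-35.5  10.4  22.7] w 0.0129 q [-17.  39.  52.  -0.  91.  10.]
grasp in fix [0.1506 0.107  0.1898] a 1.8407 r 0.1379 dy 0.007
```

Request:
move_arm([
  [[0,-0.1,-0.1],[0,0,0],0.6],
  [[0,0,0],[0,0,0],0.6],
  [[0,0,0],[0,0,0],0.6],
  [[0,0,0],[0,0,0],0.6],
  [[0,0,-0.8],[-0.02,0,0],0.6],
  [[0,0,-0.8],[0,0,0],0.6],
  [[0,0,-0.8],[0,0,0],0.6],
  [[0,0,-0.8],[0,0,0],0.6],
  [[0,0,-0.8],[0,0,0],0.6],
  [[0,0,-0.8],[0,0,0],0.6],
])

```text
time_s: 10.97
position: [0.6809, -0.0904, 0.2736]
tool_rot: [[0.467, 0.884, -0.007], [0.884, -0.467, -0.011], [-0.013, -0.001, -1.0]]
ft_force: [-0.7, -0.2, 0.2]
grip_width: 0.0684
```

Run:
```python
from h import *
st();inv(1);h=fixpt(FX,handle(3,1.132))[0]
plan((h[0],h[1],.28),-28.4,step=17,claw=.8)
```

```text
t 10.97 pos [ 0.6809 -0.0904  0.2736] ydeg -27.84 z [-0.007 -0.011 -1.   ] F [-0.7 -0.2  0.2] w 0.0684 q [-17.  36.  43.  -1. 101.  11.]
grasp in fix [0.1517 0.1079 0.2847] a 1.5923 r 0.2222 dy 0.0079
[[[-0.738,-0.343,-0.013],[-0.0,0.0,0.0],0.8],[[-0.738,-0.343,-0.013],[-0.0,0.0,0.0],0.8],[[-0.738,-0.343,-0.013],[-0.0,0.001,0.0],0.8],[[-0.738,-0.343,-0.014],[-0.0,0.0,0.0],0.8],[[-0.738,-0.342,-0.014],[-0.0,0.001,0.0],0.8],[[-0.738,-0.343,-0.016],[-0.0,0.0,0.001],0.8],[[-0.739,-0.341,-0.016],[-0.0,0.001,0.0],0.8],[[-0.739,-0.341,-0.017],[-0.0,0.0,0.001],0.8],[[-0.739,-0.339,-0.017],[-0.0,0.001,0.0],0.8],[[-0.739,-0.339,-0.019],[-0.0,0.0,0.001],0.8],[[-0.74,-0.338,-0.019],[-0.0,0.001,0.0],0.8],[[-0.74,-0.338,-0.021],[-0.0,0.0,0.001],0.8]]
[[[-0.741,-0.336,-0.021],[-0.0,0.001,0.0],0.8],[[-0.741,-0.337,-0.022],[-0.0,0.0,0.001],0.8]]
```

Request:
move_arm([
  [[-0.86,-0.4,-0.1],[0,0.01,0.005],0.8],
  [[-0.86,-0.4,-0.03],[0,0,0],0.8],
  [[-0.86,-0.4,-0.03],[0,0,0],0.8],
  [[-0.86,-0.4,-0.03],[0,0,0],0.8],
  [[-0.86,-0.4,-0.03],[0,0,0],0.8],
  [[-0.86,-0.4,-0.03],[0,0,0],0.8],
  [[-0.86,-0.4,-0.03],[0,0,0],0.8],
  [[-0.86,-0.4,-0.03],[0,0,0],0.8],
  [[-0.86,-0.4,-0.03],[0,0,0],0.8],
  [[-0.86,-0.4,-0.03],[0,0,0],0.8],
  [[-0.86,-0.4,-0.03],[0,0,0],0.8],
  [[-0.86,-0.4,0],[0,0,0],0.8],
])

```text
time_s: 11.97
position: [0.4987, -0.2349, 0.2777]
tool_rot: [[0.474, 0.88, 0.018], [0.88, -0.474, 0.002], [0.01, 0.015, -1.0]]
ft_force: [0.7, 0.1, -0.3]
grip_width: 0.077
```

Run:
```python
from h import *
st();inv(3);h=fixpt(FX,handle(3,1.132))[0]
plan((h[0],h[1],h[2]-.0187),-28.4,step=17,claw=.8)
d=imaging.get_image("wrist"); cv2.imwrite("pics/w5.png",d["img"])
print([proj(d,fixpt(FX,handle(3,1.132,dy)))[0].round(1) for dy in (.03,-.03)])
```

```text
t 11.97 pos [ 0.4987 -0.2349  0.2777] ydeg -28.32 z [ 0.018  0.002 -1.   ] F [ 0.7  0.1 -0.3] w 0.077 q [-38.  20.  70.   1.  90. -10.]
grasp in fix [ 0.0599 -0.1064  0.2888] a 1.1684 r 0.2111 dy -0.0064
[[[0.07,-0.042,0.842],[0.002,-0.001,0.0],0.8],[[0.071,-0.038,0.842],[0.002,-0.001,0.0],0.8],[[0.073,-0.035,0.843],[0.002,-0.001,0.0],0.8],[[0.075,-0.031,0.842],[0.001,-0.002,0.001],0.8]]
[array([311.3, 170.9]), array([311.4, 257.8])]
```

View pics/w5.png

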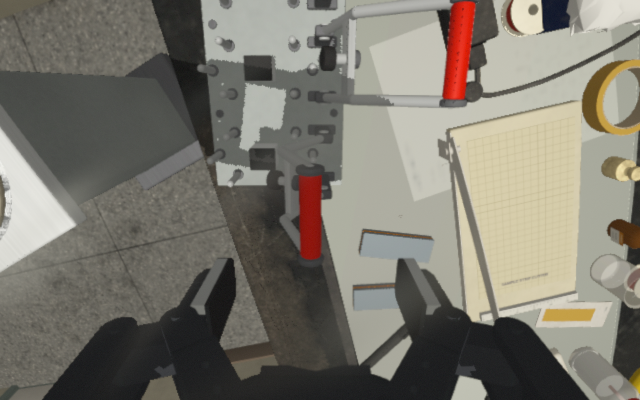

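Request:
move_arm([
  [[0.33,-0.1,0.8],[0.008,-0.006,0],0.8],
  [[0,0,0.8],[0,0,0],0.8],
  [[0,0,0.8],[0,0,0],0.8],
  [[0,0,0.75],[0,0,0],-0.3],
  [[0,0,0],[0,0,0],-1],
  [[0,0,0],[0,0,0],-1],
  [[0,0,0],[0,0,0],-1],
  [[0,0,0],[0,0,0],-1],
  [[0,0,0],[0,0,0],-1],
  [[0,0,0],[0,0,0],-1],
])

```text
time_s: 12.85
position: [0.4999, -0.2347, 0.2137]
tool_rot: [[0.481, 0.877, 0.001], [0.877, -0.481, -0.008], [-0.006, 0.005, -1.0]]
ft_force: [0.5, 0.4, -5.7]
grip_width: 0.013
```

Run:
```python
from h import *
st();a=inv(3);arc(3,a,1.81,9)
```

```text
t 12.85 pos [ 0.4999 -0.2347  0.2137] ydeg -28.74 z [ 0.001 -0.008 -1.   ] F [ 0.5  0.4 -5.7] w 0.013 q [-37.  23.  76.  -0.  81.  -8.]
grasp in fix [ 0.0611 -0.1054  0.2248] a 1.1555 r 0.1471 dy -0.0054
[[[0.0,0.52,-0.01],[0,0,0],-1],[[0.0,0.52,0.03],[0,0,0],-1],[[0.0,0.52,0.07],[0,0,0],-1],[[0.0,0.51,0.1],[0,0,0],-1],[[0.0,0.5,0.14],[0,0,0],-1],[[0.0,0.49,0.18],[0,0,0],-1],[[0.0,0.48,0.21],[0,0,0],-1],[[0.0,0.46,0.25],[0,0,0],-1],[[0.0,0.44,0.28],[0,0,0],-1]]
```

Request:
move_arm([
  [[0,0.52,0.03],[0,0,0],-1],
  [[0,0.52,0.06],[0,0,0],-1],
  [[0,0.52,0.09],[0,0,0],-1],
  [[0,0.51,0.12],[0,0,0],-1],
  [[0,0.5,0.16],[0,0,0],-1],
  [[0,0.49,0.19],[0,0,0],-1],
  [[0,0.48,0.22],[0,0,0],-1],
  [[0,0.46,0.26],[0,0,0],-1],
])

```text
time_s: 13.52
position: [0.5695, -0.2722, 0.1995]
tool_rot: [[0.479, 0.878, -0.0], [0.878, -0.479, -0.009], [-0.008, 0.004, -1.0]]
ft_force: [-3.1, 1.7, 2.9]
grip_width: 0.0129
```

Run:
```python
from h import *
st();a=inv(3);arc(3,a,1.81,3)
```

```text
t 13.52 pos [ 0.5695 -0.2722  0.1995] ydeg -28.65 z [-0.    -0.009 -1.   ] F [-3.1  1.7  2.9] w 0.0129 q [-36.  31.  64.  -0.  85.  -7.]
grasp in fix [ 0.1402 -0.1052  0.2106] a 1.7027 r 0.1501 dy -0.0052
[[[0.0,0.22,0.13],[0,0,0],-1],[[0.0,0.22,0.13],[0,0,0],-1],[[0.0,0.22,0.14],[0,0,0],-1]]
```

Request:
move_arm([
  [[0,0.3,0.3],[0,0,0],-1],
  [[0,0.3,0.3],[0,0,0],-1],
  [[0,0.22,0.2],[0,0,0],-1],
])

```text
time_s: 13.77
position: [0.5798, -0.2777, 0.1901]
tool_rot: [[0.479, 0.878, -0.012], [0.878, -0.479, -0.005], [-0.01, -0.008, -1.0]]
ft_force: [-46.6, 22.7, 44.4]
grip_width: 0.0127
```

Run:
```python
from h import *
st();a=inv(3)
```

```text
t 13.77 pos [ 0.5798 -0.2777  0.1901] ydeg -28.61 z [-0.012 -0.005 -1.   ] F [-46.6  22.7  44.4] w 0.0127 q [-36.  33.  62.  -1.  86.  -7.]
grasp in fix [ 0.1521 -0.105   0.2012] a 1.804 r 0.148 dy -0.005
```

Request:
move_arm([
  [[0,-0.1,-0.1],[0,0,0],0.6],
  [[0,0,0],[0,0,0],0.6],
  [[0,0,0],[0,0,0],0.6],
  [[0,0,0],[0,0,0],0.6],
  [[0,0,-0.8],[0,0,0],0.6],
  [[0,0,-0.8],[0,0,0],0.6],
  [[0,0,-0.8],[0,0,0],0.6],
  [[0,0,-0.8],[0,0,0],0.6],
  [[-0.6,-0.5,-0.8],[0,0,0],0.6],
  [[-0.6,-0.5,-0.5],[0,0,0],0.6],
  [[-0.6,-0.5,0],[0,0,0],0.6],
  [[-0.6,-0.5,0],[0,0,0],0.6],
])

```text
time_s: 14.77
position: [0.5229, -0.301, 0.2844]
tool_rot: [[0.476, 0.879, -0.009], [0.879, -0.476, -0.006], [-0.01, -0.005, -1.0]]
ft_force: [-0.5, -0.1, -0.4]
grip_width: 0.0684
```

Run:
```python
from h import *
st();d=imaging.get_image("wrist"); cv2.imwrite("pics/w6.png",d["img"])
d=imaging.get_image("top"); crop(d["img"],205,110,425,290,3.5,"pics/t6.png")
d=imaging.get_image("side"); crop(d["img"],200,90,440,310,3,"pics/s6.png")
```

```text
t 14.77 pos [ 0.5229 -0.301   0.2844] ydeg -28.44 z [-0.009 -0.006 -1.   ] F [-0.5 -0.1 -0.4] w 0.0684 q [-41.  26.  59.  -1.  95. -13.]
```

View pics/w6.png

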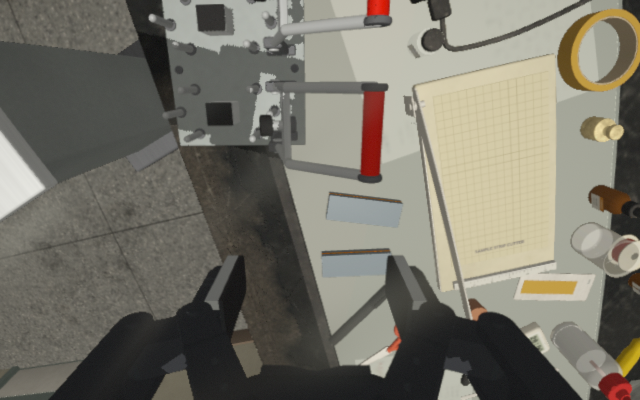

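View pics/t6.png

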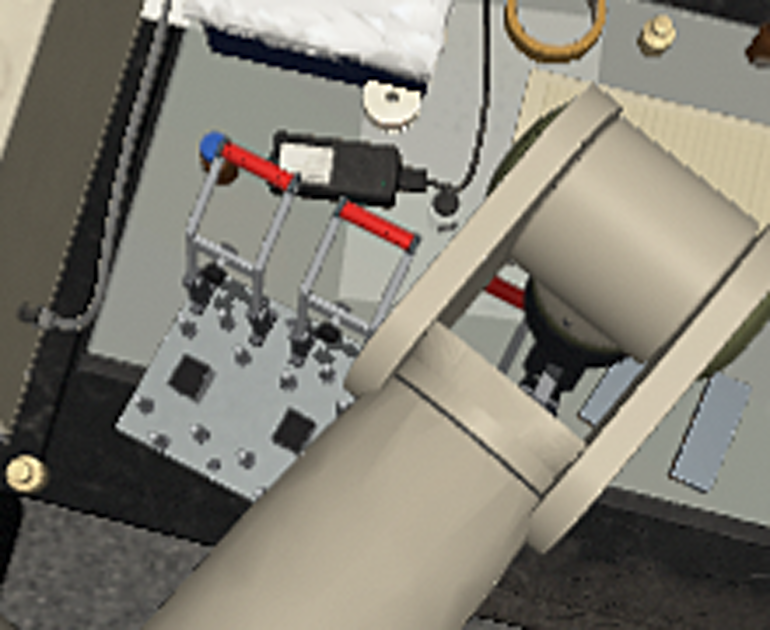

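View pics/s6.png

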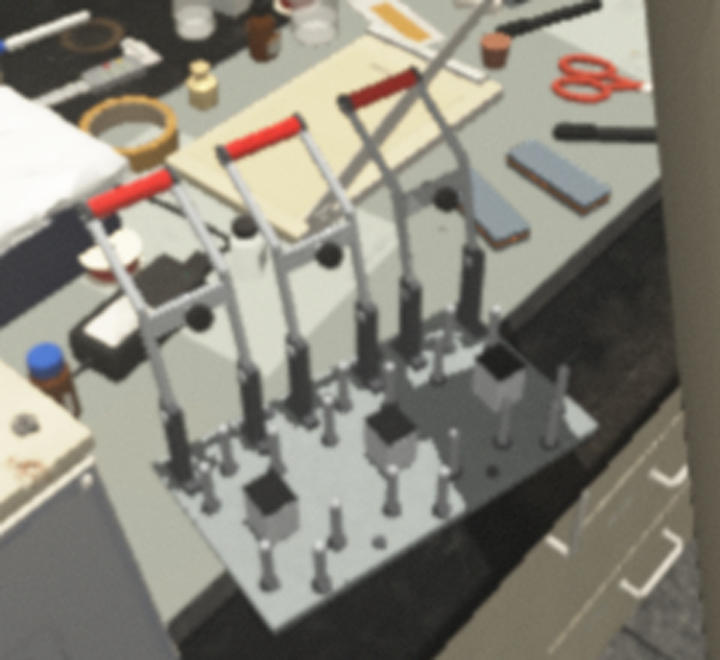

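Run:
```python
from h import *
d=cv2.imread("pics/w6.png"); crop(d,300,180,430,290,6,"pics/w6c.png")
```

```text
(no output)
```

View pics/w6c.png

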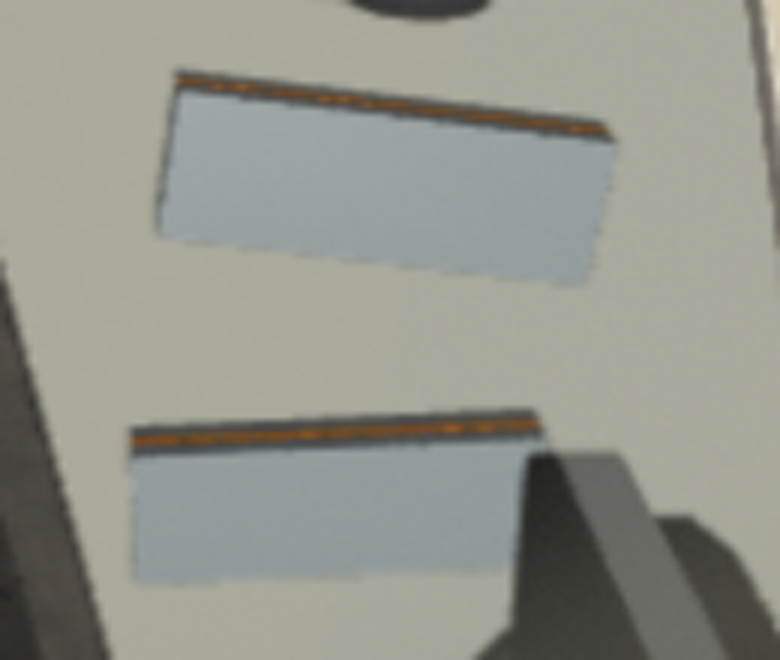

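Run:
```python
from h import *
d=imaging.get_image("wrist")
cc=lambda u,v:((u+.5)/6-.5+300,(v+.5)/6-.5+180)
A=np.array([onz(d,cc(*u),.0236) for u in [(177,90),(615,142),(588,285),(158,236)]])
B=np.array([onz(d,cc(*u),.0236) for u in [(132,458),(545,440),(133,583)]])
def rep(l,w):print("len",np.linalg.norm(l),"wid",np.linalg.norm(w),"ang l",np.degrees(np.arctan2(l[1],l[0])),"ang w",np.degrees(np.arctan2(w[1],w[0])))
print(A.mean(0)); rep(A[1]-A[0],A[0]-A[3]); rep(A[2]-A[3],A[1]-A[2])
print((B[1]+B[2])/2); rep(B[1]-B[0],B[0]-B[2])
T=imaging.get_image("top")
for c in (A.mean(0),(B[1]+B[2])/2): print(proj(T,c))
c=A.mean(0)
s=plan((c[0],c[1],.11),54.4,step=15,claw=.3)
```

```text
[ 0.54177976 -0.39946575  0.0236    ]
len 0.09873013581727953 wid 0.035276175185700136 ang l -35.53421332092819 ang w 55.31522058794351
len 0.09954787326122559 wid 0.0352146630579503 ang l -35.48634675049936 ang w 56.64763813436777
[ 0.49520191 -0.46950819  0.0236    ]
len 0.09783524504256501 wid 0.034757295247097836 ang l -25.619778521207287 ang w 62.29586504091621
[[383.78257829 217.80072322]]
[[407.76084127 232.86656163]]
[[[-0.274,0.229,0.622],[-0.0,0.0,-0.049],0.3],[[-0.296,0.2,0.622],[-0.0,0.0,-0.049],0.3],[[-0.315,0.168,0.622],[-0.0,0.0,-0.049],0.3],[[-0.331,0.135,0.622],[-0.001,0.0,-0.049],0.3],[[-0.343,0.099,0.623],[-0.0,0.0,-0.049],0.3],[[-0.351,0.064,0.623],[-0.001,0.0,-0.049],0.3],[[-0.356,0.026,0.623],[-0.0,0.0,-0.05],0.3],[[-0.357,-0.012,0.623],[-0.001,0.0,-0.049],0.3],[[-0.354,-0.049,0.622],[-0.0,0.0,-0.05],0.3],[[-0.346,-0.086,0.623],[-0.001,0.0,-0.049],0.3],[[-0.336,-0.122,0.622],[-0.0,0.0,-0.05],0.3],[[-0.321,-0.157,0.622],[-0.001,0.0,-0.049],0.3]]
[[[-0.303,-0.19,0.622],[-0.0,0.0,-0.05],0.3],[[-0.282,-0.221,0.622],[-0.001,0.0,-0.049],0.3]]
```

Run:
```python
from h import *
s=plan((.5418,-.3995,.27),54.5,step=15,claw=.3)
```

```text
[[[-0.301,0.243,0.055],[-0.0,0.0,-0.053],0.3],[[-0.326,0.208,0.055],[-0.0,0.0,-0.053],0.3],[[-0.347,0.17,0.055],[-0.001,0.0,-0.053],0.3],[[-0.364,0.131,0.055],[-0.0,0.0,-0.053],0.3],[[-0.376,0.09,0.055],[-0.001,0.0,-0.053],0.3],[[-0.384,0.047,0.055],[-0.0,0.0,-0.053],0.3],[[-0.387,0.004,0.055],[-0.001,0.0,-0.053],0.3],[[-0.385,-0.039,0.055],[-0.0,0.0,-0.053],0.3],[[-0.378,-0.081,0.055],[-0.001,0.0,-0.053],0.3],[[-0.367,-0.122,0.055],[-0.001,0.0,-0.054],0.3],[[-0.351,-0.163,0.055],[-0.0,0.0,-0.053],0.3],[[-0.331,-0.201,0.055],[-0.001,0.0,-0.054],0.3]]
[[[-0.306,-0.238,0.054],[-0.0,0.001,-0.053],0.3]]
```

Request:
move_arm([
  [[-0.32,0.26,0.05],[0,0,-0.056],0.3],
  [[-0.35,0.22,0.05],[0,0,-0.056],0.3],
  [[-0.37,0.18,0.05],[0,0,-0.056],0.3],
  [[-0.39,0.14,0.05],[0,0,-0.056],0.3],
  [[-0.4,0.1,0.05],[0,0,-0.056],0.3],
  [[-0.41,0.05,0.05],[0,0,-0.056],0.3],
  [[-0.41,0,0.05],[0,0,-0.056],0.3],
  [[-0.41,-0.04,0.05],[0,0,-0.056],0.3],
  [[-0.4,-0.09,0.05],[0,0,-0.056],0.3],
  [[-0.39,-0.13,0.05],[0,0,-0.056],0.3],
  [[-0.37,-0.17,0.05],[0,0,-0.056],0.3],
  [[-0.35,-0.21,0.05],[0,0,-0.056],0.3],
])

```text
time_s: 16.02
position: [0.5566, -0.395, 0.2649]
tool_rot: [[-0.834, 0.551, -0.013], [0.551, 0.835, 0.001], [0.011, -0.006, -1.0]]
ft_force: [-0.2, 0.1, 0.3]
grip_width: 0.0559
```

Run:
```python
from h import *
st();s=plan((.5418,-.3995,.06),54.5,step=18,claw=.3)
d=imaging.get_image("wrist"); cv2.imwrite("pics/w7.png",d["img"])
```

```text
t 16.02 pos [ 0.5566 -0.395   0.2649] ydeg 56.57 z [-0.013  0.001 -1.   ] F [-0.2  0.1  0.3] w 0.0559 q [ -45.   36.   45.   -0.  100. -102.]
[[[0.032,-0.044,0.854],[-0.0,-0.0,0.001],0.3],[[0.032,-0.044,0.854],[-0.0,-0.0,0.001],0.3],[[0.031,-0.044,0.855],[-0.0,-0.001,0.002],0.3],[[0.033,-0.045,0.854],[-0.0,-0.0,0.001],0.3],[[0.033,-0.045,0.854],[-0.0,-0.001,0.002],0.3],[[0.035,-0.045,0.854],[-0.0,-0.0,0.001],0.3],[[0.034,-0.045,0.855],[-0.001,-0.001,0.002],0.3],[[0.036,-0.047,0.854],[-0.0,-0.0,0.001],0.3],[[0.036,-0.047,0.854],[-0.001,-0.001,0.002],0.3],[[0.038,-0.049,0.854],[-0.0,-0.0,0.001],0.3],[[0.037,-0.048,0.854],[-0.001,-0.001,0.002],0.3],[[0.039,-0.051,0.855],[-0.0,-0.0,0.001],0.3]]
```

View pics/w7.png

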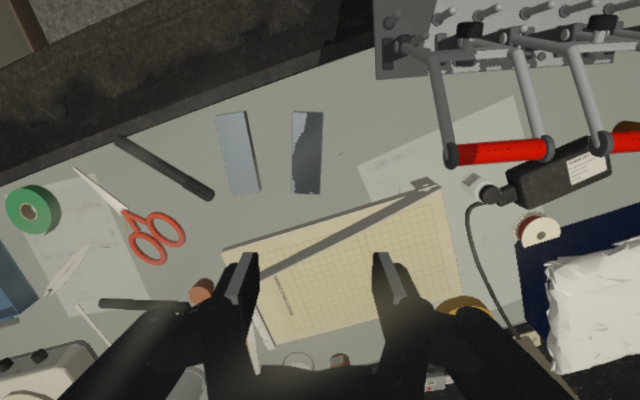

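Run:
```python
from h import *
d=imaging.get_image("wrist")
print(proj(d,[[.5418,-.3995,.0236],[.4952,-.4695,.0236]]))
```

```text
[[307.2106286  153.93559926]
 [237.64299764 153.21120113]]
```

Request:
move_arm([
  [[0.2,-0.55,0.8],[0,-0.006,0.017],0.3],
  [[0,0,0.85],[0,0,0],0.3],
  [[0,0,0.85],[0,0,0],0.3],
  [[0,0,0.85],[0,0,0],0.3],
  [[0,0,0.85],[0,0,0],0.3],
  [[0,0,0.85],[0,0,0],0.3],
  [[0,0,0.85],[0,0,0],0.3],
  [[0,0,0.85],[0,0,0],0.3],
])

```text
time_s: 16.78
position: [0.5503, -0.3995, 0.1269]
tool_rot: [[-0.79, 0.613, 0.004], [0.613, 0.79, -0.011], [-0.01, -0.006, -1.0]]
ft_force: [1.1, 0.3, -0.1]
grip_width: 0.0554
```

Run:
```python
from h import *
st();s=plan((.5418,-.3995,.05),54.5,step=18,claw=.3)
d=imaging.get_image("wrist"); cv2.imwrite("pics/w8.png",d["img"])
print(proj(d,[[.5418,-.3995,.0236],[.4952,-.4695,.0236]]))
```

```text
t 16.78 pos [ 0.5503 -0.3995  0.1269] ydeg 52.19 z [ 0.004 -0.011 -1.   ] F [ 1.1  0.3 -0.1] w 0.0554 q [-46.  39.  61.  -0.  79. -98.]
[[[0.074,-0.048,0.769],[-0.001,0.001,-0.004],0.3],[[0.073,-0.049,0.768],[-0.001,0.001,-0.004],0.3],[[0.072,-0.049,0.769],[-0.0,0.001,-0.004],0.3],[[0.071,-0.049,0.769],[-0.001,0.001,-0.004],0.3],[[0.07,-0.05,0.768],[-0.0,0.001,-0.003],0.3]]
[[309.17551991 188.44301052]
 [206.12675443 195.35481463]]
```

View pics/w8.png

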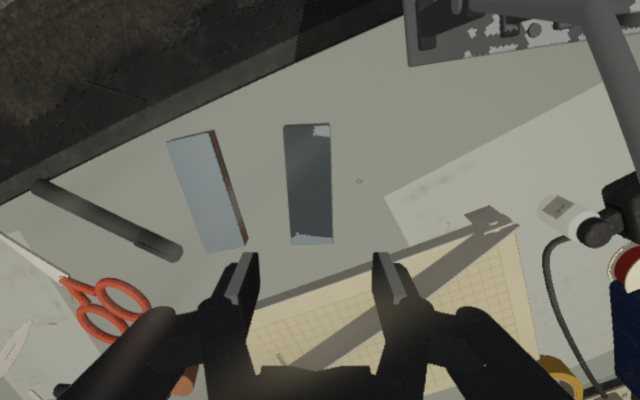

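Request:
move_arm([
  [[0.4,-0.3,0.8],[0,0,-0.014],0.3],
  [[0,0,0.8],[0,0,0],0.3],
  [[0,0,0.8],[0,0,0],0.3],
  [[0,0,0.8],[0,0,0],0.3],
  [[0,0,0.6],[0,0,0],0.3],
  [[0,0,0],[0,0,0],0.3],
])

```text
time_s: 17.33
position: [0.5408, -0.3953, 0.0453]
tool_rot: [[-0.797, 0.604, 0.0], [0.604, 0.797, -0.006], [-0.004, -0.005, -1.0]]
ft_force: [0.0, -0.2, -0.4]
grip_width: 0.0555
```

Run:
```python
from h import *
st();s=plan((.5418,-.3995,.009),54.5,step=18,claw=.3)
```

```text
t 17.33 pos [ 0.5408 -0.3953  0.0453] ydeg 52.87 z [ 0.    -0.006 -1.   ] F [ 0.  -0.2 -0.4] w 0.0555 q [-46.  43.  68.  -0.  69. -99.]
[[[-0.054,-0.042,0.605],[-0.001,0.001,-0.005],0.3],[[-0.054,-0.044,0.605],[-0.001,0.0,-0.004],0.3],[[-0.054,-0.045,0.604],[-0.0,0.001,-0.005],0.3]]
```

Request:
move_arm([
  [[-0.18,-0.15,0.6],[0,0,-0.014],0.3],
  [[0,0,0.6],[0,0,0],0.3],
  [[0,0,0.4],[0,0,0],0.3],
  [[0,0,0],[0,0,0],0.3],
  [[0,0,0],[0,0,0],0.3],
])

```text
time_s: 17.75
position: [0.5438, -0.3995, 0.0152]
tool_rot: [[-0.81, 0.586, 0.003], [0.586, 0.81, -0.008], [-0.007, -0.005, -1.0]]
ft_force: [0.1, 0.3, 1.1]
grip_width: 0.0557
```

Run:
```python
from h import *
st();s=plan((.5418,-.3995,.009),54.5,step=18,claw=.3)
```

```text
t 17.75 pos [ 0.5438 -0.3995  0.0152] ydeg 54.1 z [ 0.003 -0.008 -1.   ] F [0.1 0.3 1.1] w 0.0557 q [ -46.   45.   68.   -0.   66. -100.]
[[[0.083,-0.057,0.308],[-0.002,0.003,-0.003],0.3]]
```

Request:
move_arm([
  [[0,0,0.3],[0,0,0],0.3],
  [[0,0,0],[0,0,0],-1],
  [[0,0,0],[0,0,0],-1],
  [[0,0,0],[0,0,0],-1],
  [[0,0,0],[0,0,0],-1],
  [[0,0,0],[0,0,0],-1],
], squeeze=40)

```text
time_s: 18.25
position: [0.5446, -0.3999, 0.0113]
tool_rot: [[-0.809, 0.588, 0.005], [0.588, 0.809, -0.011], [-0.011, -0.006, -1.0]]
ft_force: [-0.4, -0.6, -1.3]
grip_width: 0.0348
```

Run:
```python
from h import *
st()
d=imaging.get_image("wrist"); cv2.imwrite("pics/w9.png",d["img"])
```

```text
t 18.25 pos [ 0.5446 -0.3999  0.0113] ydeg 53.98 z [ 0.005 -0.011 -1.   ] F [-0.4 -0.6 -1.3] w 0.0348 q [ -46.   46.   68.   -0.   65. -100.]
```

View pics/w9.png

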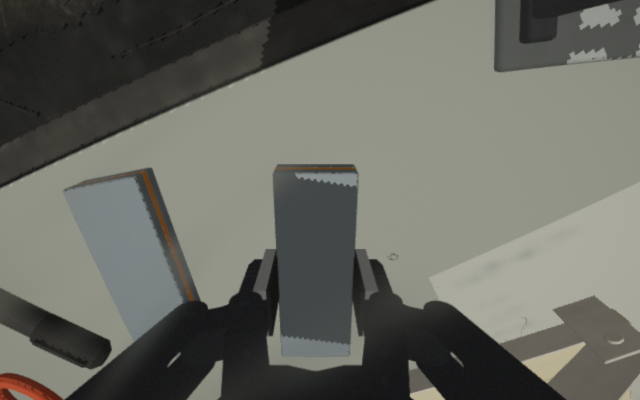

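Run:
```python
from h import *
d=imaging.get_image("wrist");o=readout.observe()
for uv in [(276,173),(357,173),(282,356),(349,356)]:
    print((o["tool_rot"].T@(onz(d,uv,.0236)-o["position"])).round(4))
```

```text
[ 0.0512 -0.0161 -0.0128]
[ 0.0512  0.0176 -0.013 ]
[-0.0486 -0.0172 -0.0117]
[-0.0484  0.0181 -0.0119]
```

Request:
move_arm([
  [[0,0,-0.5],[0,0,0],-1],
  [[0,0,-0.8],[0,0,0],-1],
  [[0,0,-0.8],[0,0,0],-1],
  [[0,0,-0.8],[0,0,0],-1],
  [[0,0,-0.8],[0,0,0],-1],
  [[0,0,-0.8],[0,0,0],-1],
  [[0,0,-0.8],[0,0,0],-1],
  [[0,0,-0.8],[0,0,0],-1],
])

```text
time_s: 19.02
position: [0.5426, -0.3972, 0.1391]
tool_rot: [[-0.809, 0.588, 0.0], [0.588, 0.809, -0.006], [-0.003, -0.004, -1.0]]
ft_force: [-0.2, 0.2, -1.2]
grip_width: 0.0349
```

Run:
```python
from h import *
st(); P=lambda x,y,z:[*fixpt(FX,[x,y,0])[0][:2],z]
s=plan(P(.02,-.22,.16),61.55,step=18,claw=-1)
s=plan(P(0,-.1,.13),61.55,step=18,claw=-1,start=s)
```

```text
t 19.02 pos [ 0.5426 -0.3972  0.1391] ydeg 53.97 z [ 0.    -0.006 -1.   ] F [-0.2  0.2 -1.2] w 0.0349 q [ -46.   38.   61.   -0.   81. -100.]
[[[0.865,-0.07,-0.119],[-0.0,0.0,-0.007],-1],[[0.866,-0.058,-0.119],[-0.0,0.0,-0.007],-1],[[0.867,-0.045,-0.119],[-0.0,0.0,-0.007],-1],[[0.868,-0.032,-0.119],[-0.0,0.0,-0.007],-1],[[0.868,-0.02,-0.119],[-0.0,0.0,-0.007],-1],[[0.868,-0.007,-0.119],[-0.001,0.0,-0.007],-1],[[0.868,0.006,-0.119],[-0.0,0.0,-0.007],-1],[[0.868,0.019,-0.119],[-0.001,0.001,-0.007],-1],[[0.869,0.032,-0.117],[-0.0,0.0,-0.007],-1]]
[[[0.143,0.857,0.214],[-0.0,0.0,-0.0],-1],[[0.143,0.857,0.214],[-0.0,0.0,-0.0],-1],[[0.143,0.857,0.214],[-0.0,0.0,-0.0],-1],[[0.143,0.857,0.213],[-0.0,0.0,-0.0],-1],[[0.144,0.858,0.214],[-0.0,0.0,-0.0],-1],[[0.143,0.857,0.213],[-0.0,0.0,-0.0],-1],[[0.144,0.858,0.214],[-0.0,0.0,-0.0],-1]]
```

Request:
move_arm([
  [[0.87,-0.07,-0.12],[0,0,-0.03],-1],
  [[0.87,0,-0.12],[0,0,-0.03],-1],
  [[0.87,0,-0.12],[0,0,0],-1],
  [[0.87,0,-0.12],[0,0,0],-1],
  [[0.87,0,-0.12],[0,0,0],-1],
  [[0.87,0,-0.12],[0,0,0],-1],
  [[0.87,0,-0.12],[0,0,0],-1],
  [[0.87,0,-0.12],[0,0,0],-1],
  [[0.8,0.3,0],[0,0,0],-1],
])

```text
time_s: 19.77
position: [0.4066, -0.3147, 0.1686]
tool_rot: [[-0.879, 0.476, 0.012], [0.476, 0.879, -0.018], [-0.019, -0.01, -1.0]]
ft_force: [0.5, 0.1, -1.1]
grip_width: 0.0351
```

Run:
```python
from h import *
st(); P=lambda x,y,z:[*fixpt(FX,[x,y,0])[0][:2],z]
s=plan(P(0.002,-.1,.13),61.55,step=18,claw=-1)
```

```text
t 19.77 pos [ 0.4066 -0.3147  0.1686] ydeg 61.56 z [ 0.012 -0.018 -1.   ] F [ 0.5  0.1 -1.1] w 0.0351 q [ -51.   21.   87.   -0.   71. -112.]
[[[0.099,0.754,0.232],[-0.001,0.001,0.0],-1],[[0.099,0.754,0.234],[-0.001,0.001,0.0],-1],[[0.099,0.753,0.235],[-0.0,0.001,0.0],-1],[[0.098,0.753,0.236],[-0.001,0.001,0.0],-1],[[0.098,0.753,0.237],[-0.0,0.001,0.0],-1],[[0.097,0.753,0.238],[-0.001,0.001,0.0],-1],[[0.096,0.752,0.239],[-0.0,0.001,0.0],-1],[[0.096,0.752,0.24],[-0.001,0.002,0.0],-1]]
```

Request:
move_arm([
  [[0.35,0.75,0.2],[-0.004,0.01,0],-1],
  [[0.2,0.75,0.2],[0,0,0],-1],
  [[0,0.75,0.2],[0,0,0],-1],
  [[0,0.75,0.2],[0,0,0],-1],
  [[0,0.75,0.2],[0,0,0],-1],
  [[0,0.75,0.2],[0,0,0],-1],
  [[0,0.75,0.2],[0,0,0],-1],
  [[0,0.6,0.2],[0,0,0],-1],
  [[0,0,0],[0,0,0],-1],
])

```text
time_s: 20.52
position: [0.4553, -0.1967, 0.1397]
tool_rot: [[-0.878, 0.478, -0.003], [0.478, 0.878, 0.001], [0.003, -0.001, -1.0]]
ft_force: [-0.5, 0.8, -0.8]
grip_width: 0.035
```

Run:
```python
from h import *
st(); P=lambda x,y,z:[*fixpt(FX,[x,y,0])[0][:2],z]
print(P(.0018,-.1,0))
s=plan(P(0.0018,-.1,.09),61.55,step=18,claw=-1)
d=imaging.get_image("wrist"); cv2.imwrite("pics/w10.png",d["img"])
```

```text
t 20.52 pos [ 0.4553 -0.1967  0.1397] ydeg 61.45 z [-0.003  0.001 -1.   ] F [-0.5  0.8 -0.8] w 0.035 q [-37.  22.  91.  -0.  67. -98.]
[np.float64(0.45029755236776986), np.float64(-0.2015629491911634), 0]
[[[0.032,-0.11,0.829],[-0.0,-0.0,-0.0],-1],[[0.033,-0.11,0.829],[-0.0,-0.001,-0.0],-1],[[0.034,-0.11,0.828],[-0.0,-0.0,-0.001],-1]]
```

View pics/w10.png

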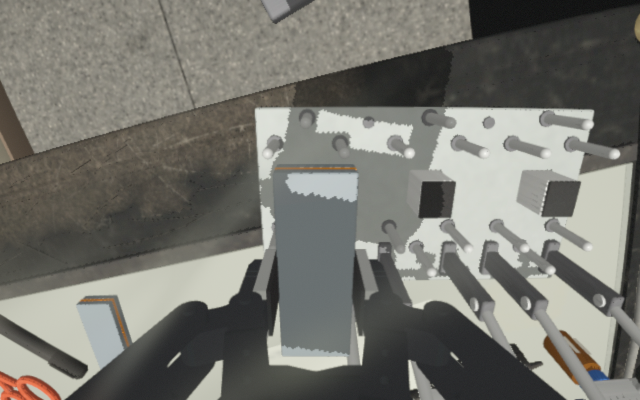

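Run:
```python
from h import *
d=imaging.get_image("wrist")
for p in [(-.038,-.127,.054),(-.038,-.073,.054),(-.059,-.1,.054),(-.038,-.027,.054),(-.038,.027,.054),(-.059,0,.054),(0,0,.044),(0,.1,.044)]: print(p,proj(d,fixpt(FX,p))[0].round(1))
im=d["img"]; crop(im,250,90,450,240,4,"pics/w10c.png")
```

```text
(-0.038, -0.127, 0.054) [267.6 152.1]
(-0.038, -0.073, 0.054) [345.4 152. ]
(-0.059, -0.1, 0.054) [306.2 121.2]
(-0.038, -0.027, 0.054) [411.3 152.1]
(-0.038, 0.027, 0.054) [487.1 152.5]
(-0.059, 0, 0.054) [453.3 121.7]
(0, 0, 0.044) [437.9 198.8]
(0, 0.1, 0.044) [562.3 198.7]
```

View pics/w10c.png

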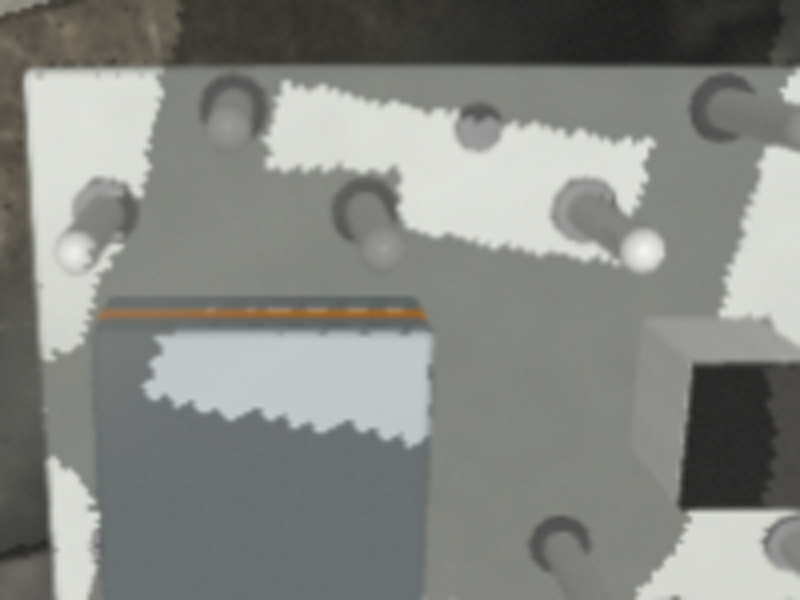

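Request:
move_arm([
  [[0.1,-0.3,0.7],[0,0,0],-1],
  [[0,0,0.7],[0,0,0],-1],
  [[0,0,0.7],[0,0,0],-1],
  [[0,0,0.3],[0,0,0],-1],
  [[0,0,0],[0,0,0],-1],
])

```text
time_s: 21.03
position: [0.4508, -0.2067, 0.0933]
tool_rot: [[-0.877, 0.481, 0.001], [0.481, 0.877, -0.005], [-0.003, -0.003, -1.0]]
ft_force: [0.1, -0.1, -0.6]
grip_width: 0.0351
```

Run:
```python
from h import *
st(); P=lambda x,y,z:[*fixpt(FX,[x,y,0])[0][:2],z]
s=plan(P(0.0018,-.1,.056),61.55,step=18,claw=-1)
```

```text
t 21.03 pos [ 0.4508 -0.2067  0.0933] ydeg 61.28 z [ 0.001 -0.005 -1.   ] F [ 0.1 -0.1 -0.6] w 0.0351 q [-38.  25.  95.  -0.  60. -99.]
[[[0.051,0.072,0.622],[-0.001,0.001,-0.001],-1],[[0.05,0.071,0.622],[-0.0,0.0,-0.001],-1],[[0.049,0.072,0.622],[-0.001,0.001,-0.0],-1]]
```

Request:
move_arm([
  [[0.15,0.2,0.25],[0,0,0],-1],
  [[0,0,0],[0,0,0],-1],
])

```text
time_s: 21.2
position: [0.4502, -0.2024, 0.0888]
tool_rot: [[-0.876, 0.482, 0.002], [0.482, 0.876, -0.005], [-0.004, -0.004, -1.0]]
ft_force: [0.0, -0.7, -1.7]
grip_width: 0.0351
```

Run:
```python
from h import *
st(); P=lambda x,y,z:[*fixpt(FX,[x,y,0])[0][:2],z]
s=plan(P(0.0018,-.1,.056),61.55,step=18,claw=-1)
```

```text
t 21.2 pos [ 0.4502 -0.2024  0.0888] ydeg 61.2 z [ 0.002 -0.005 -1.   ] F [ 0.  -0.7 -1.7] w 0.0351 q [-38.  25.  96.  -0.  59. -99.]
[[[0.012,0.021,0.819],[-0.001,0.001,-0.001],-1],[[0.009,0.02,0.82],[-0.001,0.001,-0.002],-1]]
```

Well centred (under 1 mm). Descend.

Request:
move_arm([
  [[0,0.03,0.6],[0,0,0],-1],
  [[0,0,0.6],[0,0,0],-1],
  [[0,0,0.2],[0,0,0],-1],
  [[0,0,0],[0,0,0],-1],
])

```text
time_s: 21.53
position: [0.4519, -0.2027, 0.0626]
tool_rot: [[-0.877, 0.481, 0.006], [0.481, 0.877, -0.009], [-0.01, -0.004, -1.0]]
ft_force: [0.4, 0.7, -0.8]
grip_width: 0.0348
```

Run:
```python
from h import *
st(); P=lambda x,y,z:[*fixpt(FX,[x,y,0])[0][:2],z]
s=plan(P(0.0018,-.1,.056),61.55,step=18,claw=-1)
```

```text
t 21.53 pos [ 0.4519 -0.2027  0.0626] ydeg 61.23 z [ 0.006 -0.009 -1.   ] F [ 0.4  0.7 -0.8] w 0.0348 q [-38.  28.  97.  -0.  54. -99.]
[[[0.103,0.013,0.329],[-0.002,0.005,-0.003],-1]]
```

Request:
move_arm([
  [[0.1,0,0.3],[0,0.006,0],-1],
  [[0,0,0],[0,0,0],-1],
])

```text
time_s: 21.7
position: [0.4505, -0.202, 0.0573]
tool_rot: [[-0.877, 0.481, -0.004], [0.481, 0.877, -0.003], [0.002, -0.005, -1.0]]
ft_force: [-0.5, -0.1, -0.4]
grip_width: 0.0351
```

Run:
```python
from h import *
st(); P=lambda x,y,z:[*fixpt(FX,[x,y,0])[0][:2],z]
s=plan(P(0.0018,-.1,.055),61.55,step=18,claw=-1)
```

```text
t 21.7 pos [ 0.4505 -0.202   0.0573] ydeg 61.23 z [-0.004 -0.003 -1.   ] F [-0.5 -0.1 -0.4] w 0.0351 q [-38.  28.  97.  -0.  54. -99.]
[[[0.019,0.016,0.114],[-0.002,-0.001,-0.003],-1]]
```

Request:
move_arm([
  [[0,0,0.15],[0,0,0],-1],
  [[0,0,0],[0,0,0],-1],
])

```text
time_s: 21.87
position: [0.4511, -0.2024, 0.0551]
tool_rot: [[-0.877, 0.481, -0.003], [0.481, 0.877, -0.004], [0.0, -0.005, -1.0]]
ft_force: [-0.3, 0.6, -1.1]
grip_width: 0.0354
```

Run:
```python
from h import *
st()
```

```text
t 21.87 pos [ 0.4511 -0.2024  0.0551] ydeg 61.24 z [-0.003 -0.004 -1.   ] F [-0.3  0.6 -1.1] w 0.0354 q [-38.  29.  97.  -0.  54. -99.]
```

Request:
move_arm([
  [[0,0,0.12],[0,0,0],-1],
  [[0,0,0],[0,0,0],-1],
])

```text
time_s: 22.03
position: [0.4515, -0.2027, 0.0554]
tool_rot: [[-0.877, 0.481, -0.001], [0.481, 0.877, -0.006], [-0.002, -0.006, -1.0]]
ft_force: [-0.8, 0.9, -1.5]
grip_width: 0.0351
```

Request:
move_arm([
  [[0,0,0.2],[0,0,0],-1],
  [[0,0,0],[0,0,0],-1],
])

```text
time_s: 22.2
position: [0.4525, -0.2034, 0.0548]
tool_rot: [[-0.877, 0.481, 0.004], [0.481, 0.877, -0.01], [-0.008, -0.007, -1.0]]
ft_force: [-0.1, 0.5, -2.4]
grip_width: 0.0351
```

Request:
move_arm([
  [[0,0,0],[0,0,0],0.1],
  [[0,0,0],[0,0,0],0.2],
  [[0,0,0],[0,0,0],0.2],
  [[0,0,0],[0,0,0],0.2],
])

```text
time_s: 22.53
position: [0.4529, -0.2037, 0.0548]
tool_rot: [[-0.877, 0.481, 0.005], [0.481, 0.877, -0.011], [-0.01, -0.007, -1.0]]
ft_force: [-0.3, 0.1, 0.4]
grip_width: 0.0513
```

Run:
```python
from h import *
st()
d=imaging.get_image("wrist"); cv2.imwrite("pics/w11.png",d["img"])
for p in [(-.05,-.118,.06),(-.05,-.082,.06),(.05,-.118,.06),(.05,-.082,.06)]: print(p,proj(d,fixpt(FX,p))[0].round(1))
```

```text
t 22.53 pos [ 0.4529 -0.2037  0.0548] ydeg 61.28 z [ 0.005 -0.011 -1.   ] F [-0.3  0.1  0.4] w 0.0513 q [-38.  29.  97.  -0.  53. -99.]
(-0.05, -0.118, 0.06) [271.3 164.5]
(-0.05, -0.082, 0.06) [358.9 164.2]
(0.05, -0.118, 0.06) [281.5 351.7]
(0.05, -0.082, 0.06) [350.4 351.8]
```

View pics/w11.png

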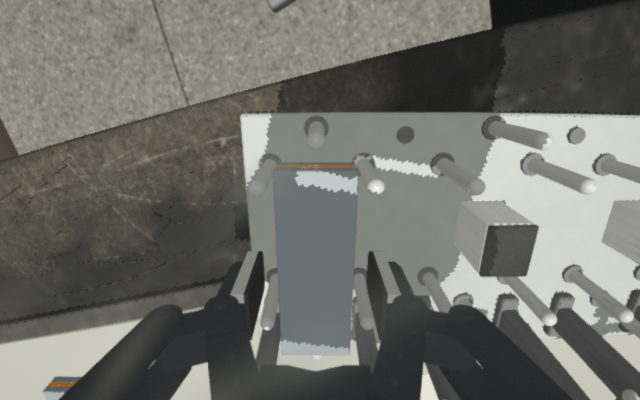

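Request:
move_arm([
  [[0,0,-0.4],[0,0,0],0.2],
  [[0,0,-0.8],[0,0,0],0.2],
  [[0,0,-0.8],[0,0,0],0.2],
  [[0,0,-0.8],[0,0,0],0.2],
  [[0,0,-0.8],[0,0,0],0.2],
  [[0,-0.8,-0.5],[0,0,0],0.3],
  [[0,-0.8,-0.4],[0,0,0],0.3],
  [[0,-0.8,-0.3],[0,0,0],0.3],
  [[0,-0.8,0],[0,0,0],0.3],
  [[0,-0.8,0],[0,0,0],0.3],
  [[0,-0.8,0],[0,0,0],0.3],
  [[0,-0.8,0],[0,0,0],0.3],
])

```text
time_s: 23.58
position: [0.397, -0.3021, 0.1611]
tool_rot: [[-0.879, 0.476, 0.004], [0.476, 0.879, -0.011], [-0.009, -0.007, -1.0]]
ft_force: [-0.1, 0.1, 0.2]
grip_width: 0.0557
```

Run:
```python
from h import *
st()
d=imaging.get_image("wrist"); cv2.imwrite("pics/w12.png",d["img"])
print(proj(d,[.4952,-.4695,.0236]))
T=imaging.get_image("top"); crop(T["img"],205,110,425,290,3.5,"pics/t12.png")
plan((.4952,-.4695,.10),64.4,claw=.3)
```

```text
t 23.58 pos [ 0.397  -0.3021  0.1611] ydeg 61.56 z [ 0.004 -0.011 -1.   ] F [-0.1  0.1  0.2] w 0.0557 q [ -51.   20.   89.   -0.   70. -112.]
[[224.24946187 328.28771191]]
[[[-0.689,-0.411,0.264],[-0.0,0.0,-0.002],0.3],[[-0.688,-0.414,0.264],[-0.0,0.0,-0.002],0.3],[[-0.686,-0.417,0.264],[-0.0,0.0,-0.002],0.3],[[-0.684,-0.419,0.264],[-0.0,0.0,-0.002],0.3],[[-0.682,-0.422,0.264],[-0.0,0.001,-0.002],0.3],[[-0.681,-0.425,0.263],[-0.001,0.0,-0.002],0.3],[[-0.679,-0.429,0.262],[-0.0,0.001,-0.002],0.3],[[-0.678,-0.431,0.26],[-0.001,0.0,-0.002],0.3],[[-0.677,-0.435,0.259],[-0.0,0.001,-0.002],0.3],[[-0.675,-0.437,0.258],[-0.001,0.0,-0.002],0.3],[[-0.673,-0.441,0.257],[-0.0,0.001,-0.002],0.3],[[-0.672,-0.444,0.255],[-0.001,0.0,-0.003],0.3]]
```

View pics/w12.png

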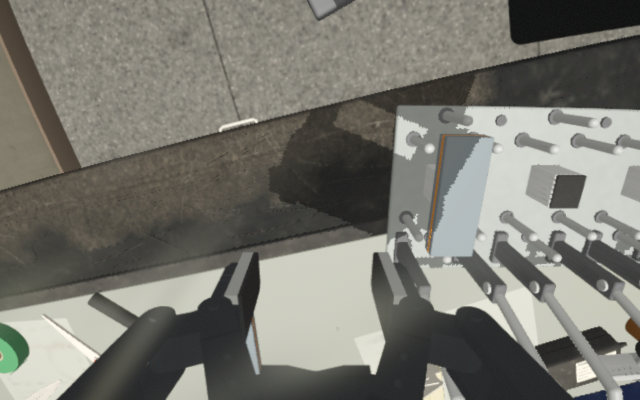

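View pics/t12.png

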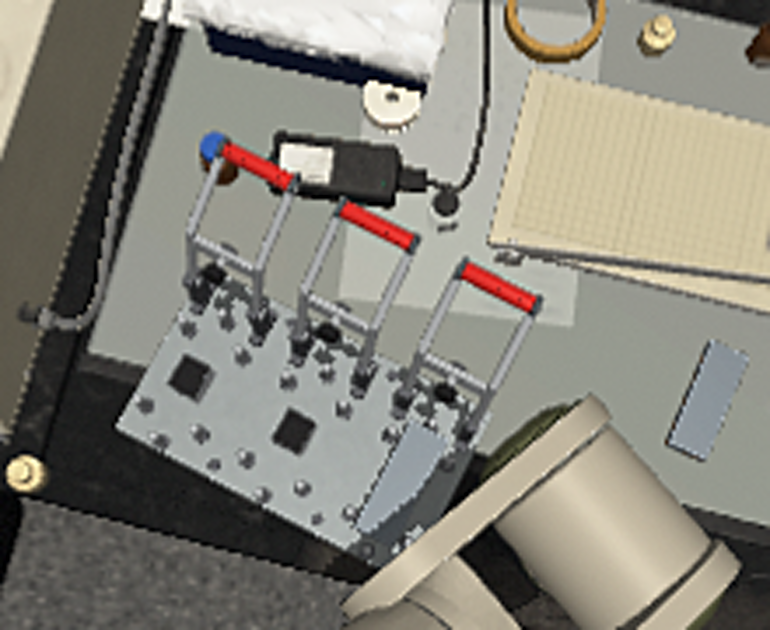

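```bash
cat > b.py <<'E'
from h import *
import sys
d=imaging.get_image("top")
cc=lambda u,v:((u+.5)/3.5-.5+205,(v+.5)/3.5-.5+110)
A=np.array([onz(d,cc(*u),.0236) for u in [(713,340),(748,357),(705,461),(668,441)]])
def rep(l,w):print("len",np.linalg.norm(l),"wid",np.linalg.norm(w),"ang l",np.degrees(np.arctan2(l[1],l[0])),"ang w",np.degrees(np.arctan2(w[1],w[0])))
print(A.mean(0)); rep(A[0]-A[3],A[0]-A[1]); rep(A[1]-A[2],A[3]-A[2])
E
python3 b.py
python3 - <<'E'
from h import *
plan((.53,-.47,.18),61.5,claw=.3)
E
```

```text
[ 0.52290379 -0.46923974  0.0236    ]
len 0.09819247643960488 wid 0.03334249287033248 ang l -26.668698078158943 ang w 62.6101492318386
len 0.09960103781724666 wid 0.03542567934333219 ang l -25.49527582008264 ang w 60.406947683480944
[[[-0.821,-0.351,-0.07],[-0.0,0.0,-0.0],0.3],[[-0.821,-0.351,-0.07],[-0.0,0.0,-0.0],0.3],[[-0.821,-0.351,-0.07],[-0.0,0.0,-0.0],0.3],[[-0.822,-0.351,-0.07],[-0.0,0.0,-0.0],0.3],[[-0.821,-0.351,-0.07],[-0.0,0.001,-0.0],0.3],[[-0.821,-0.351,-0.072],[-0.0,0.0,-0.0],0.3],[[-0.821,-0.351,-0.071],[-0.001,0.001,-0.0],0.3],[[-0.821,-0.351,-0.074],[-0.0,0.0,-0.0],0.3],[[-0.821,-0.352,-0.074],[-0.001,0.001,-0.0],0.3],[[-0.821,-0.351,-0.076],[-0.0,0.0,-0.0],0.3],[[-0.822,-0.351,-0.077],[-0.001,0.001,-0.0],0.3],[[-0.821,-0.351,-0.079],[-0.0,0.0,-0.0],0.3]]
```

Request:
move_arm([
  [[-0.78,-0.35,-0.07],[0,0.005,-0.005],0.3],
  [[-0.78,-0.35,-0.07],[0,0,0],0.3],
  [[-0.78,-0.35,-0.07],[0,0,0],0.3],
  [[-0.78,-0.35,-0.07],[0,0,0],0.3],
  [[-0.78,-0.35,-0.07],[0,0,0],0.3],
  [[-0.78,-0.35,-0.07],[0,0,0],0.3],
  [[-0.78,-0.35,-0.07],[0,0,0],0.3],
  [[-0.78,-0.35,-0.07],[0,0,0],0.3],
  [[-0.78,-0.35,-0.07],[0,0,0],0.3],
  [[-0.78,-0.35,-0.07],[0,0,0],0.3],
  [[-0.78,-0.35,0],[0,0,0],0.3],
  [[0,0,0],[0,0,0],0.3],
])

```text
time_s: 24.73
position: [0.5238, -0.442, 0.1758]
tool_rot: [[-0.888, 0.46, -0.008], [0.46, 0.888, 0.003], [0.009, -0.001, -1.0]]
ft_force: [0.2, -0.2, -0.2]
grip_width: 0.0555
```

Run:
```python
from h import *
st()
d=imaging.get_image("wrist"); cv2.imwrite("pics/w13.png",d["img"]);crop(d["img"],240,100,400,260,4,"pics/w13c.png")
```

```text
t 24.73 pos [ 0.5238 -0.442   0.1758] ydeg 62.63 z [-0.008  0.003 -1.   ] F [ 0.2 -0.2 -0.2] w 0.0555 q [ -50.   38.   55.   -0.   88. -113.]
```

View pics/w13.png

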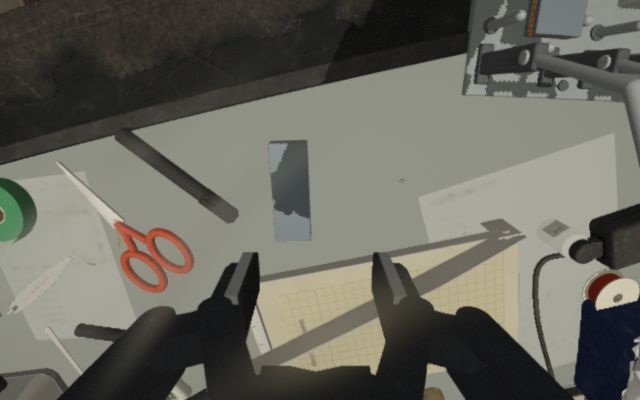

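View pics/w13c.png

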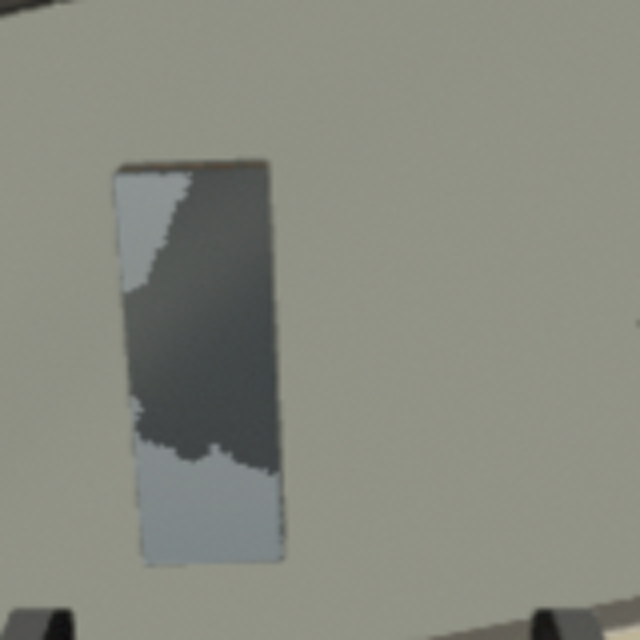

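Run:
```python
from h import *
d=imaging.get_image("wrist")
cc=lambda u,v:((u+.5)/4-.5+240,(v+.5)/4-.5+100)
A=np.array([onz(d,cc(*u),.0236) for u in [(115,174),(269,167),(284,560),(146,564)]])
def rep(l,w):print("len",np.linalg.norm(l),"wid",np.linalg.norm(w),"ang l",np.degrees(np.arctan2(l[1],l[0])),"ang w",np.degrees(np.arctan2(w[1],w[0])))
c=A.mean(0);print(c); rep(A[3]-A[0],A[1]-A[0]); rep(A[2]-A[1],A[2]-A[3])
st();plan((c[0],c[1],.06),64,claw=.3)
```

```text
[ 0.52283278 -0.46709246  0.0236    ]
len 0.09906904942960279 wid 0.0354392102163916 ang l -25.402171379015552 ang w 65.2047037107346
len 0.09943923777010635 wid 0.0351055925742421 ang l -25.593253337269285 ang w 64.60717831365325
t 24.83 pos [ 0.5227 -0.4404  0.1762] ydeg 62.66 z [-0.009  0.004 -1.   ] F [-0.7 -0.1 -0.1] w 0.0554 q [ -50.   38.   55.   -0.   88. -113.]
[[[-0.097,-0.168,0.829],[-0.0,-0.001,-0.002],0.3],[[-0.094,-0.169,0.829],[-0.0,-0.001,-0.002],0.3],[[-0.092,-0.169,0.829],[-0.0,-0.001,-0.001],0.3],[[-0.09,-0.17,0.83],[-0.0,-0.0,-0.002],0.3],[[-0.089,-0.17,0.829],[-0.0,-0.001,-0.001],0.3],[[-0.087,-0.17,0.83],[-0.0,-0.0,-0.002],0.3],[[-0.086,-0.17,0.829],[-0.0,-0.001,-0.001],0.3]]
```

Request:
move_arm([
  [[-0.3,-0.55,0.8],[0,-0.004,-0.012],0.3],
  [[-0.3,-0.55,0.8],[0,0,0],0.3],
  [[0,0,0.8],[0,0,0],0.3],
  [[0,0,0.8],[0,0,0],0.3],
  [[0,0,0.8],[0,0,0],0.3],
  [[0,0,0.8],[0,0,0],0.3],
  [[0,0,0.5],[0,0,0],0.3],
  [[0,0,0],[0,0,0],0.3],
])

```text
time_s: 25.5
position: [0.5217, -0.4608, 0.0651]
tool_rot: [[-0.899, 0.437, -0.004], [0.437, 0.899, 0.003], [0.005, 0.001, -1.0]]
ft_force: [-0.9, 0.0, 0.2]
grip_width: 0.0555
```

Run:
```python
from h import *
st();plan((.5228,-.4671,.011),64.5,claw=.3)
```

```text
t 25.5 pos [ 0.5217 -0.4608  0.0651] ydeg 64.06 z [-0.004  0.003 -1.   ] F [-0.9  0.   0.2] w 0.0555 q [ -51.   44.   61.   -0.   75. -115.]
[[[-0.05,-0.066,0.676],[0.0,-0.001,-0.001],0.3],[[-0.049,-0.066,0.676],[0.0,-0.0,-0.001],0.3],[[-0.048,-0.067,0.676],[0.0,-0.001,-0.001],0.3],[[-0.047,-0.067,0.675],[0.001,-0.0,-0.001],0.3]]
```

Request:
move_arm([
  [[-0.2,-0.26,0.65],[0,0,0],0.3],
  [[0,0,0.65],[0,0,0],0.3],
  [[0,0,0.65],[0,0,0],0.3],
  [[0,0,0.3],[0,0,0],0.3],
  [[0,0,0],[0,0,0],0.3],
])

```text
time_s: 25.92
position: [0.5236, -0.4691, 0.0188]
tool_rot: [[-0.899, 0.438, -0.002], [0.438, 0.899, 0.001], [0.002, -0.0, -1.0]]
ft_force: [0.5, 0.1, 0.2]
grip_width: 0.0556
```

Run:
```python
from h import *
st();plan((.5228,-.4671,.011),64.5,claw=.3)
```

```text
t 25.92 pos [ 0.5236 -0.4691  0.0188] ydeg 64.0 z [-0.002  0.001 -1.   ] F [0.5 0.1 0.2] w 0.0556 q [ -51.   48.   62.   -0.   70. -115.]
[[[0.078,0.071,0.39],[-0.0,-0.001,-0.004],0.3]]
```

Request:
move_arm([
  [[0.08,0.1,0.4],[0,0,0],0.3],
  [[0,0,0],[0,0,0],-1],
  [[0,0,0],[0,0,0],-1],
  [[0,0,0],[0,0,0],-1],
  [[0,0,0],[0,0,0],-1],
  [[0,0,0],[0,0,0],-1],
], squeeze=40)

```text
time_s: 26.42
position: [0.524, -0.4678, 0.0132]
tool_rot: [[-0.899, 0.439, 0.001], [0.439, 0.899, -0.004], [-0.003, -0.003, -1.0]]
ft_force: [-0.1, -0.4, -1.0]
grip_width: 0.0349
```

Run:
```python
from h import *
st()
d=imaging.get_image("wrist"); cv2.imwrite("pics/w14.png",d["img"])
```

```text
t 26.42 pos [ 0.524  -0.4678  0.0132] ydeg 63.99 z [ 0.001 -0.004 -1.   ] F [-0.1 -0.4 -1. ] w 0.0349 q [ -51.   48.   62.   -0.   69. -115.]
```

View pics/w14.png

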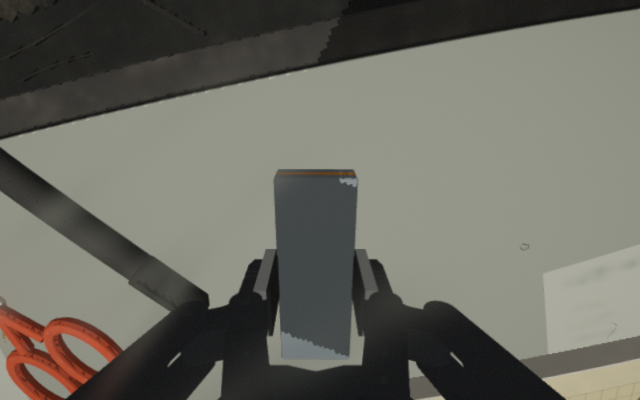

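Run:
```python
from h import *
d=imaging.get_image("wrist");o=readout.observe()
for uv in [(276,179),(356,178),(281,358),(350,358)]:
    print((o["tool_rot"].T@(onz(d,uv,.0236)-o["position"])).round(4))
P=lambda x,y,z:[*fixpt(FX,[x,y,0])[0][:2],z]
s=plan([.524,-.4678,.13],64,claw=-1)
s=plan(P(.02,-.24,.16),61.55,step=18,claw=-1,start=s)
```

```text
[ 0.0478 -0.0164 -0.0106]
[ 0.0483  0.0177 -0.0107]
[-0.0516 -0.0179 -0.0104]
[-0.0515  0.019  -0.0104]
[[[-0.003,-0.002,-0.835],[-0.0,0.0,-0.0],-1],[[-0.003,-0.002,-0.835],[-0.0,0.0,-0.0],-1],[[-0.003,-0.002,-0.835],[-0.0,0.0,-0.0],-1],[[-0.002,-0.002,-0.835],[-0.0,0.0,-0.0],-1],[[-0.003,-0.002,-0.835],[-0.0,0.0,-0.0],-1],[[-0.002,-0.002,-0.836],[-0.001,0.001,-0.0],-1],[[-0.001,-0.0,-0.835],[-0.0,0.0,-0.0],-1]]
[[[0.776,0.301,-0.137],[-0.0,0.0,0.002],-1],[[0.777,0.298,-0.137],[-0.0,0.0,0.002],-1],[[0.779,0.295,-0.137],[-0.0,0.0,0.002],-1],[[0.78,0.291,-0.137],[-0.0,0.0,0.002],-1],[[0.781,0.288,-0.137],[-0.0,0.0,0.002],-1],[[0.782,0.285,-0.137],[-0.0,0.0,0.002],-1],[[0.784,0.282,-0.137],[-0.0,0.0,0.002],-1],[[0.785,0.278,-0.137],[-0.0,0.0,0.002],-1],[[0.786,0.275,-0.137],[-0.0,0.0,0.001],-1],[[0.786,0.274,-0.136],[-0.0,0.0,0.002],-1],[[0.787,0.27,-0.137],[-0.0,0.0,0.001],-1]]
```

Request:
move_arm([
  [[0,0,-0.5],[0,0,0],-1],
  [[0,0,-0.83],[0,0,0],-1],
  [[0,0,-0.83],[0,0,0],-1],
  [[0,0,-0.83],[0,0,0],-1],
  [[0,0,-0.83],[0,0,0],-1],
  [[0,0,-0.83],[0,0,0],-1],
  [[0,0,-0.83],[0,0,0],-1],
  [[0.5,0.2,-0.2],[0,0,0.015],-1],
  [[0.78,0.29,-0.14],[0,0,0],-1],
  [[0.78,0.29,-0.14],[0,0,0],-1],
  [[0.78,0.29,-0.14],[0,0,0],-1],
  [[0.78,0.29,-0.14],[0,0,0],-1],
])

```text
time_s: 27.52
position: [0.4713, -0.4091, 0.1508]
tool_rot: [[-0.884, 0.468, 0.004], [0.468, 0.884, -0.008], [-0.007, -0.005, -1.0]]
ft_force: [0.4, 0.1, -0.9]
grip_width: 0.0348
```

Request:
move_arm([
  [[0.78,0.28,-0.14],[0,0,0],-1],
  [[0.78,0.28,-0.14],[0,0,0],-1],
  [[0.78,0.28,-0.14],[0,0,0],-1],
  [[0.78,0.28,-0.1],[0,0,0],-1],
  [[0.78,0.28,-0.1],[0,0,0],-1],
  [[0.78,0.28,0],[0,0,0],-1],
])

```text
time_s: 28.02
position: [0.4009, -0.3316, 0.1686]
tool_rot: [[-0.884, 0.468, 0.009], [0.468, 0.884, -0.013], [-0.014, -0.007, -1.0]]
ft_force: [-0.2, -0.5, -1.2]
grip_width: 0.0347
```

Run:
```python
from h import *
st();P=lambda x,y,z:[*fixpt(FX,[x,y,0])[0][:2],z]
plan(P(0,0,.13),61.55,claw=-1,step=17)
```

```text
t 28.02 pos [ 0.4009 -0.3316  0.1686] ydeg 62.07 z [ 0.009 -0.013 -1.   ] F [-0.2 -0.5 -1.2] w 0.0347 q [ -53.   22.   86.   -0.   72. -115.]
[[[0.062,0.794,0.122],[-0.0,0.0,0.0],-1],[[0.062,0.794,0.122],[-0.0,0.0,0.0],-1],[[0.062,0.794,0.122],[-0.0,0.001,0.0],-1],[[0.062,0.794,0.122],[-0.0,0.0,0.0],-1],[[0.062,0.794,0.122],[-0.0,0.001,0.0],-1],[[0.062,0.795,0.123],[-0.0,0.0,0.0],-1],[[0.062,0.794,0.123],[-0.0,0.001,0.0],-1],[[0.062,0.795,0.123],[-0.0,0.0,0.001],-1],[[0.063,0.794,0.123],[-0.0,0.001,0.0],-1],[[0.063,0.794,0.123],[-0.001,0.0,0.001],-1],[[0.065,0.794,0.124],[-0.0,0.001,0.0],-1],[[0.064,0.794,0.124],[-0.001,0.0,0.001],-1]]
[[[0.066,0.794,0.126],[-0.0,0.001,0.0],-1],[[0.066,0.794,0.126],[-0.001,0.0,0.001],-1],[[0.067,0.793,0.128],[-0.0,0.001,0.0],-1]]
```

Request:
move_arm([
  [[0.3,0.9,0.1],[-0.003,0.008,0.003],-1],
  [[0.3,0.9,0.1],[0,0,0],-1],
  [[0.3,0.9,0.1],[0,0,0],-1],
  [[0,0.9,0.1],[0,0,0],-1],
  [[0,0.9,0.1],[0,0,0],-1],
  [[0,0.9,0.1],[0,0,0],-1],
  [[0,0.9,0.1],[0,0,0],-1],
  [[0,0.9,0.1],[0,0,0],-1],
  [[0,0.9,0.1],[0,0,0],-1],
  [[0,0.9,0.1],[0,0,0],-1],
  [[0,0.9,0.1],[0,0,0],-1],
  [[0,0.9,0.1],[0,0,0],-1],
])

```text
time_s: 29.02
position: [0.4882, -0.1246, 0.1548]
tool_rot: [[-0.878, 0.479, 0.007], [0.479, 0.878, -0.008], [-0.01, -0.004, -1.0]]
ft_force: [0.2, -0.0, -1.6]
grip_width: 0.035
```

Run:
```python
from h import *
st();P=lambda x,y,z:[*fixpt(FX,[x,y,0])[0][:2],z]
plan(P(0,0,.13),61.55,claw=-1,step=17)
```

```text
t 29.02 pos [ 0.4882 -0.1246  0.1548] ydeg 61.38 z [ 0.007 -0.008 -1.   ] F [ 0.2 -0.  -1.6] w 0.035 q [-28.  21.  89.  -0.  69. -89.]
[[[-0.03,0.359,0.618],[-0.001,0.002,-0.001],-1],[[-0.033,0.359,0.619],[-0.001,0.003,-0.0],-1]]
```

Request:
move_arm([
  [[0,0.35,0.6],[-0.002,0.005,0],-1],
  [[0,0,0.6],[0,0,0],-1],
  [[0,0,0.6],[0,0,0],-1],
  [[0,0,0.4],[0,0,0],-1],
  [[0,0,0],[0,0,0],-1],
])

```text
time_s: 29.43
position: [0.4931, -0.116, 0.1097]
tool_rot: [[-0.88, 0.475, 0.002], [0.475, 0.88, 0.0], [-0.001, 0.001, -1.0]]
ft_force: [-0.7, 0.2, -0.7]
grip_width: 0.0347
```

Run:
```python
from h import *
st();P=lambda x,y,z:[*fixpt(FX,[x,y,0])[0][:2],z]
plan(P(0,0,.085),61.55,claw=-1,step=17)
d=imaging.get_image("wrist"); crop(d["img"],230,90,430,240,4,"pics/w15.png")
zb=readout.observe()["position"][2]-.0056+.016-.0076
for p in [(-.05,-.018,zb),(-.05,.018,zb),(-.059,0,.054),(-.038,-.027,.054),(-.038,.027,.054)]:print(p,(proj(d,fixpt(FX,p))[0]-[230,90])*4)
```

```text
t 29.43 pos [ 0.4931 -0.116   0.1097] ydeg 61.67 z [ 0.002  0.    -1.   ] F [-0.7  0.2 -0.7] w 0.0347 q [-27.  25.  92.   0.  63. -88.]
[[[-0.034,0.108,0.617],[0.0,0.0,0.0],-1],[[-0.034,0.109,0.616],[0.001,0.001,0.001],-1]]
(-0.05, -0.018, np.float64(0.1131512673141319)) [209.96231748 351.19859097]
(-0.05, 0.018, np.float64(0.1131512673141319)) [549.78074947 351.99751932]
(-0.059, 0, 0.054) [368.79372629 183.20692091]
(-0.038, -0.027, 0.054) [190.25099628 321.44399498]
(-0.038, 0.027, 0.054) [544.51703966 322.28567457]
```

View pics/w15.png

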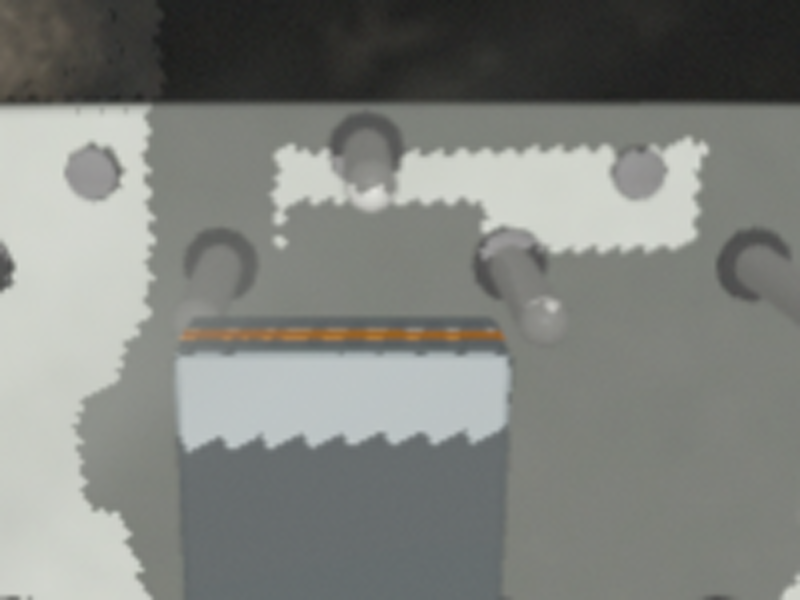

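Request:
move_arm([
  [[0,0.22,0.5],[0,0,0],-1],
  [[0,0,0.5],[0,0,0],-1],
  [[0,0,0.3],[0,0,0],-1],
  [[0,0,0],[0,0,0],-1],
])

```text
time_s: 29.82
position: [0.4964, -0.1132, 0.0838]
tool_rot: [[-0.879, 0.476, 0.005], [0.476, 0.879, -0.001], [-0.005, 0.001, -1.0]]
ft_force: [0.3, 0.1, -1.6]
grip_width: 0.0351
```

Run:
```python
from h import *
st();P=lambda x,y,z:[*fixpt(FX,[x,y,0])[0][:2],z]
plan(P(-.001,0,.0572),61.55,claw=-1,step=30)
```

```text
t 29.82 pos [ 0.4964 -0.1132  0.0838] ydeg 61.55 z [ 0.005 -0.001 -1.   ] F [ 0.3  0.1 -1.6] w 0.0351 q [-26.  27.  94.   0.  59. -88.]
[[[0.069,0.013,1.328],[0.001,0.003,-0.0],-1]]
```

Request:
move_arm([
  [[0.1,0,0.5],[0,0,0],-1],
  [[0.05,0,0.5],[0,0,0],-1],
  [[0,0,0.2],[0,0,0],-1],
  [[0,0,0],[0,0,0],-1],
])

```text
time_s: 30.15
position: [0.4948, -0.1122, 0.0598]
tool_rot: [[-0.879, 0.477, 0.008], [0.477, 0.879, -0.002], [-0.008, 0.002, -1.0]]
ft_force: [0.5, -0.4, -2.1]
grip_width: 0.0349
```

Run:
```python
from h import *
st();P=lambda x,y,z:[*fixpt(FX,[x,y,0])[0][:2],z]
plan(P(-.001,0,.0572),61.55,claw=-1,step=30)
```

```text
t 30.15 pos [ 0.4948 -0.1122  0.0598] ydeg 61.52 z [ 0.008 -0.002 -1.   ] F [ 0.5 -0.4 -2.1] w 0.0349 q [-26.  29.  95.   0.  55. -88.]
[[[-0.033,0.011,0.132],[0.001,0.004,-0.0],-1]]
```

Request:
move_arm([
  [[0,0,0.15],[0,0.006,0],-1],
  [[0,0,0],[0,0,0],-1],
  [[0,0,0],[0,0,0],0.1],
  [[0,0,0],[0,0,0],0.2],
  [[0,0,0],[0,0,0],0.2],
  [[0,0,0],[0,0,0],0.2],
])

```text
time_s: 30.65
position: [0.4964, -0.113, 0.0589]
tool_rot: [[-0.879, 0.477, -0.001], [0.477, 0.879, 0.002], [0.002, 0.002, -1.0]]
ft_force: [0.3, 0.2, -0.2]
grip_width: 0.0512
```

Run:
```python
from h import *
st()
d=imaging.get_image("wrist"); cv2.imwrite("pics/w16.png",d["img"])
for p in [(-.05,-.018,.06),(-.05,.018,.06),(.05,-.018,.06),(.05,.018,.06)]: print(p,proj(d,fixpt(FX,p))[0].round(1))
```

```text
t 30.65 pos [ 0.4964 -0.113   0.0589] ydeg 61.51 z [-0.001  0.002 -1.   ] F [ 0.3  0.2 -0.2] w 0.0512 q [-26.  29.  95.   0.  56. -88.]
(-0.05, -0.018, 0.06) [272.9 172.9]
(-0.05, 0.018, 0.06) [356.7 172.8]
(0.05, -0.018, 0.06) [281.4 353.6]
(0.05, 0.018, 0.06) [348.4 353.6]
```

View pics/w16.png

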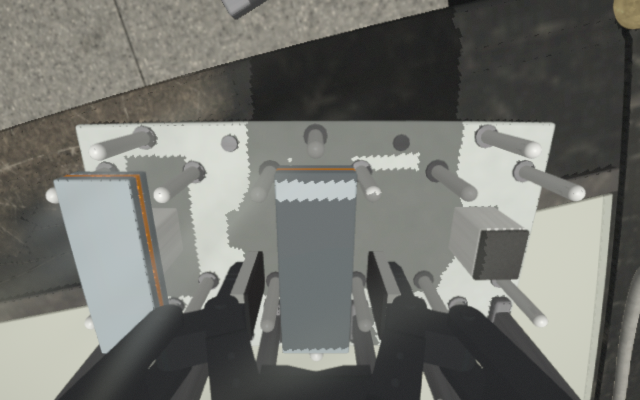

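Request:
move_arm([
  [[0,0,-0.4],[0,0,0],0.2],
  [[0,0,-0.9],[0,0,0],0.2],
  [[0,0,-0.9],[0,0,0],0.2],
  [[0,0,-0.9],[0,0,0],0.3],
  [[0,0,-0.9],[0,0,0],0.5],
  [[0,0,-0.9],[0,0,0],0.8],
  [[0,0,-0.9],[0,0,0],0.8],
  [[0,0,-0.9],[0,0,0],0.8],
  [[0,0,-0.9],[0,0,0],0.8],
  [[0,0,-0.9],[0,0,0],0.8],
  [[0,0,-0.9],[0,0,0],0.8],
  [[0,0,-0.9],[0,0,0],0.8],
])

```text
time_s: 31.7
position: [0.4936, -0.112, 0.2791]
tool_rot: [[-0.879, 0.477, -0.004], [0.477, 0.879, 0.004], [0.005, 0.002, -1.0]]
ft_force: [0.0, 0.5, -0.8]
grip_width: 0.077
```

Run:
```python
from h import *
st(); h=fixpt(FX,handle(2,1.8))[0]; print(h)
plan((h[0],h[1],.27),-28.4,claw=.8)
d=imaging.get_image("wrist"); cv2.imwrite("pics/w17.png",d["img"])
```

```text
t 31.7 pos [ 0.4936 -0.112   0.2791] ydeg 61.52 z [-0.004  0.004 -1.   ] F [ 0.   0.5 -0.8] w 0.077 q [-26.  16.  76.   0.  89. -88.]
[ 0.62767965 -0.18393002  0.20570933]
[[[-0.544,0.003,0.03],[-0.0,-0.0,0.054],0.8],[[-0.54,0.064,0.03],[-0.0,-0.0,0.053],0.8],[[-0.529,0.123,0.03],[-0.0,-0.0,0.054],0.8],[[-0.512,0.182,0.03],[-0.0,-0.0,0.053],0.8],[[-0.489,0.238,0.03],[-0.0,-0.0,0.054],0.8],[[-0.459,0.291,0.03],[-0.0,-0.0,0.053],0.8],[[-0.424,0.341,0.03],[-0.0,-0.0,0.054],0.8],[[-0.383,0.386,0.029],[-0.0,-0.0,0.053],0.8],[[-0.337,0.426,0.03],[-0.0,-0.0,0.054],0.8],[[-0.287,0.462,0.029],[-0.0,-0.0,0.053],0.8],[[-0.234,0.49,0.03],[-0.001,-0.0,0.054],0.8],[[-0.177,0.514,0.03],[-0.0,-0.0,0.053],0.8]]
[[[-0.12,0.53,0.031],[-0.001,-0.001,0.054],0.8],[[-0.059,0.541,0.032],[-0.0,-0.0,0.053],0.8]]
```

View pics/w17.png

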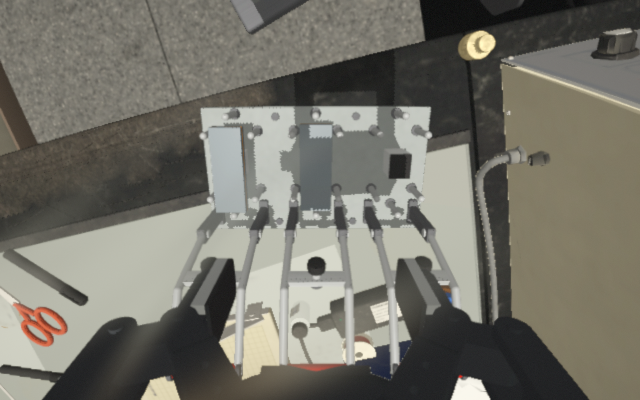

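Request:
move_arm([
  [[-0.54,0,0],[0,0,0.056],0.8],
  [[-0.54,0.06,0],[0,0,0.056],0.8],
  [[-0.53,0.12,0],[0,0,0.056],0.8],
  [[-0.51,0.18,0],[0,0,0.056],0.8],
  [[-0.49,0.24,0],[0,0,0.056],0.8],
  [[-0.46,0.3,0],[0,0,0.056],0.8],
  [[-0.42,0.35,0],[0,0,0.056],0.8],
  [[-0.38,0.39,0],[0,0,0.056],0.8],
  [[-0.33,0.43,0],[0,0,0.056],0.8],
  [[-0.28,0.47,0],[0,0,0.056],0.8],
  [[-0.22,0.5,0],[0,0,0.056],0.8],
  [[-0.16,0.52,0],[0,0,0.056],0.8],
])

```text
time_s: 32.75
position: [0.6083, -0.1795, 0.2948]
tool_rot: [[0.387, 0.922, 0.012], [0.922, -0.387, -0.004], [0.001, 0.012, -1.0]]
ft_force: [0.2, -0.1, 0.1]
grip_width: 0.0767
```

Run:
```python
from h import *
st(); h=fixpt(FX,handle(2,1.8))[0]; print(h)
plan((h[0],h[1],.27),-28.4,claw=.8)
```

```text
t 32.75 pos [ 0.6083 -0.1795  0.2948] ydeg -22.78 z [ 0.012 -0.004 -1.   ] F [ 0.2 -0.1  0.1] w 0.0767 q [-27.  29.  53.   0.  98.  -4.]
[ 0.62767965 -0.18393002  0.20570933]
[[[0.086,0.483,0.625],[0.003,-0.0,0.023],0.8],[[0.108,0.482,0.623],[0.003,-0.001,0.024],0.8]]
```

Request:
move_arm([
  [[0.09,0.48,0.3],[0.003,0,0.024],0.8],
  [[0.1,0.48,0.6],[0,0,0.02],0.8],
  [[0,0,0.6],[0,0,0],0.8],
  [[0,0,0.6],[0,0,0],0.8],
  [[0,0,0],[0,0,0],0.8],
])

```text
time_s: 33.17
position: [0.6292, -0.1853, 0.2536]
tool_rot: [[0.482, 0.876, 0.007], [0.876, -0.482, -0.002], [0.002, 0.008, -1.0]]
ft_force: [-0.5, -0.0, -0.7]
grip_width: 0.077
```

Run:
```python
from h import *
st(); h=fixpt(FX,handle(2,1.8))[0]; print(h)
plan((h[0],h[1],h[2]-.0187),-28.4,claw=.8)
d=imaging.get_image("wrist"); cv2.imwrite("pics/w18.png",d["img"])
print([proj(d,fixpt(FX,handle(2,1.8,dy)))[0].round(1) for dy in (.03,-.03)])
```

```text
t 33.17 pos [ 0.6292 -0.1853  0.2536] ydeg -28.82 z [ 0.007 -0.002 -1.   ] F [-0.5 -0.  -0.7] w 0.077 q [-27.  32.  53.   0.  94.   2.]
[ 0.62767965 -0.18393002  0.20570933]
[[[0.004,-0.031,0.832],[0.001,-0.0,-0.001],0.8],[[0.004,-0.029,0.832],[0.001,-0.0,-0.001],0.8],[[0.004,-0.028,0.831],[0.001,-0.0,-0.001],0.8],[[0.004,-0.025,0.832],[0.001,-0.001,-0.001],0.8]]
[array([312. , 179.9]), array([312.8, 265.3])]
```

View pics/w18.png

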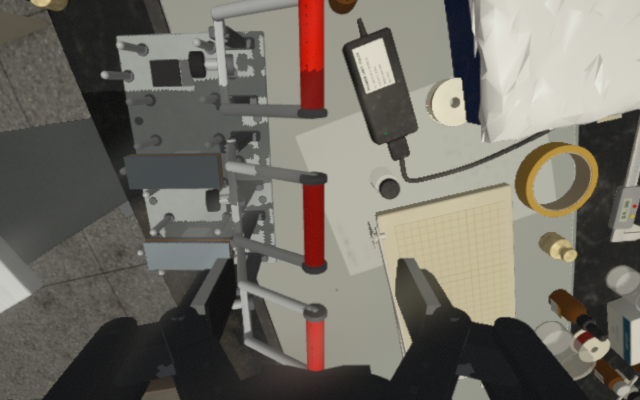

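Request:
move_arm([
  [[0,-0.1,0.8],[0.004,0,0],0.8],
  [[0,0,0.8],[0,0,0],0.8],
  [[0,0,0.8],[0,0,0],0.6],
  [[0,0,0.5],[0,0,0],0],
  [[0,0,0.2],[0,0,0],-1],
  [[0,0,0],[0,0,0],-1],
  [[0,0,0],[0,0,0],-1],
  [[0,0,0],[0,0,0],-1],
  [[0,0,0],[0,0,0],-1],
  [[0,0,0],[0,0,0],-1],
], squeeze=30)

```text
time_s: 34.05
position: [0.6287, -0.1847, 0.2005]
tool_rot: [[0.481, 0.877, 0.011], [0.877, -0.481, -0.003], [0.002, 0.011, -1.0]]
ft_force: [-0.6, -0.3, -4.5]
grip_width: 0.0123
```

Run:
```python
from h import *
st(); a=inv(2); arc(2,1.8,.2,20)
```

```text
t 34.05 pos [ 0.6287 -0.1847  0.2005] ydeg -28.74 z [ 0.011 -0.003 -1.   ] F [-0.6 -0.3 -4.5] w 0.0123 q [-27.  33.  59.   0.  87.   2.]
grasp in fix [ 1.505e-01 -2.000e-04  2.116e-01] a 1.7582 r 0.1559 dy -0.0002
[[[-0.0,-0.49,-0.3],[0,0,0],-1],[[-0.0,-0.51,-0.26],[0,0,0],-1],[[-0.0,-0.53,-0.22],[0,0,0],-1],[[-0.0,-0.55,-0.18],[0,0,0],-1],[[-0.0,-0.56,-0.13],[0,0,0],-1],[[-0.0,-0.57,-0.09],[0,0,0],-1],[[-0.0,-0.57,-0.04],[0,0,0],-1],[[-0.0,-0.58,0.0],[0,0,0],-1],[[-0.0,-0.57,0.05],[0,0,0],-1],[[-0.0,-0.57,0.09],[0,0,0],-1],[[-0.0,-0.56,0.14],[0,0,0],-1],[[-0.0,-0.55,0.18],[0,0,0],-1]]
[[[-0.0,-0.53,0.23],[0,0,0],-1],[[-0.0,-0.51,0.27],[0,0,0],-1],[[-0.0,-0.49,0.31],[0,0,0],-1],[[-0.0,-0.46,0.35],[0,0,0],-1],[[-0.0,-0.43,0.38],[0,0,0],-1],[[-0.0,-0.4,0.41],[0,0,0],-1],[[-0.0,-0.36,0.45],[0,0,0],-1],[[-0.0,-0.33,0.47],[0,0,0],-1]]
```

Request:
move_arm([
  [[0,0,0],[0,0,0],-0.3],
  [[0,0,0],[0,0,0],-0.3],
  [[0,0,0.5],[0,0,0],-0.3],
  [[0,0,0.1],[0,0,0],-0.4],
  [[0,0,0],[0,0,0],-1],
  [[0,0,0],[0,0,0],-1],
  [[0,0,0],[0,0,0],-1],
  [[0,0,0],[0,0,0],-1],
])

```text
time_s: 34.72
position: [0.629, -0.1847, 0.1901]
tool_rot: [[0.481, 0.877, 0.013], [0.877, -0.481, -0.005], [0.002, 0.014, -1.0]]
ft_force: [0.3, -0.5, -1.1]
grip_width: 0.0127
```

Run:
```python
from h import *
st(); a=inv(2)
```

```text
t 34.72 pos [ 0.629  -0.1847  0.1901] ydeg -28.73 z [ 0.013 -0.005 -1.   ] F [ 0.3 -0.5 -1.1] w 0.0127 q [-27.  34.  60.   0.  85.   2.]
grasp in fix [ 1.506e-01 -1.000e-04  2.012e-01] a 1.7955 r 0.1472 dy -0.0001
```

Good grip. Swing down.

Request:
move_arm([
  [[0,-0.49,-0.3],[0,0,0],-1],
  [[0,-0.51,-0.26],[0,0,0],-1],
  [[0,-0.53,-0.22],[0,0,0],-1],
  [[0,-0.55,-0.18],[0,0,0],-1],
  [[0,-0.56,-0.13],[0,0,0],-1],
  [[0,-0.57,-0.09],[0,0,0],-1],
  [[0,-0.57,-0.04],[0,0,0],-1],
  [[0,-0.57,0],[0,0,0],-1],
])

```text
time_s: 35.38
position: [0.5602, -0.1478, 0.2173]
tool_rot: [[0.482, 0.875, 0.047], [0.876, -0.481, -0.022], [0.004, 0.052, -0.999]]
ft_force: [4.0, -2.4, 0.4]
grip_width: 0.0127
```

Run:
```python
from h import *
st(); a=inv(2); arc(2,a,.25,12)
```

```text
t 35.38 pos [ 0.5602 -0.1478  0.2173] ydeg -28.82 z [ 0.047 -0.022 -0.999] F [ 4.  -2.4  0.4] w 0.0127 q [-27.  24.  73.   0.  80.   2.]
grasp in fix [ 0.0719 -0.0004  0.2284] a 1.2285 r 0.1504 dy -0.0004
[[[-0.0,-0.59,-0.01],[0,0,0],-1],[[-0.0,-0.59,0.03],[0,0,0],-1],[[-0.0,-0.58,0.08],[0,0,0],-1],[[-0.0,-0.57,0.13],[0,0,0],-1],[[-0.0,-0.56,0.18],[0,0,0],-1],[[-0.0,-0.54,0.22],[0,0,0],-1],[[-0.0,-0.52,0.26],[0,0,0],-1],[[-0.0,-0.5,0.31],[0,0,0],-1],[[-0.0,-0.47,0.35],[0,0,0],-1],[[-0.0,-0.44,0.38],[0,0,0],-1],[[-0.0,-0.41,0.42],[0,0,0],-1],[[-0.0,-0.38,0.45],[0,0,0],-1]]
```

Request:
move_arm([
  [[0,-0.59,0.05],[0.012,0,0],-1],
  [[0,-0.59,0.08],[0,0,0],-1],
  [[0,-0.58,0.12],[0.012,0,0],-1],
  [[0,-0.57,0.16],[0,0,0],-1],
  [[0,-0.56,0.2],[0,0,0],-1],
  [[0,-0.54,0.24],[0.01,0,0],-1],
  [[0,-0.52,0.28],[0,0,0],-1],
  [[0,-0.5,0.32],[0,0,0],-1],
])

```text
time_s: 36.05
position: [0.4848, -0.107, 0.1925]
tool_rot: [[0.483, 0.876, -0.001], [0.876, -0.483, 0.005], [0.004, -0.003, -1.0]]
ft_force: [3.8, -3.7, 1.1]
grip_width: 0.0131
```

Run:
```python
from h import *
st(); a=inv(2); arc(2,a,.12,8)
```

```text
t 36.05 pos [ 0.4848 -0.107   0.1925] ydeg -28.86 z [-0.001  0.005 -1.   ] F [ 3.8 -3.7  1.1] w 0.0131 q [-26.  18.  86.   0.  75.   3.]
grasp in fix [-0.0129 -0.0005  0.2036] a 0.6328 r 0.1505 dy -0.0005
[[[-0.0,-0.38,0.27],[0,0,0],-1],[[-0.0,-0.36,0.29],[0,0,0],-1],[[-0.0,-0.34,0.31],[0,0,0],-1],[[-0.0,-0.32,0.33],[0,0,0],-1],[[-0.0,-0.3,0.35],[0,0,0],-1],[[-0.0,-0.27,0.37],[0,0,0],-1],[[-0.0,-0.25,0.39],[0,0,0],-1],[[-0.0,-0.22,0.4],[0,0,0],-1]]
```

Request:
move_arm([
  [[0,-0.38,0.33],[0,0,0],-1],
  [[0,-0.36,0.35],[0,0,0],-1],
  [[0,-0.34,0.36],[0,0,0],-1],
  [[0,-0.32,0.37],[0,0,0],-1],
  [[0,-0.28,0.38],[0,0,0],-1],
  [[0,0,0],[0,0,0],-1],
])

```text
time_s: 36.55
position: [0.4534, -0.0901, 0.1551]
tool_rot: [[0.483, 0.876, -0.006], [0.876, -0.483, 0.007], [0.004, -0.008, -1.0]]
ft_force: [3.1, -1.2, -5.3]
grip_width: 0.0125
```

Run:
```python
from h import *
st(); a=inv(2); arc(2,a,.05,4)
d=imaging.get_image("wrist"); cv2.imwrite("pics/w19.png",d["img"])
for b in (.1,.15,.2,.25,.3,.35): print(b,proj(d,fixpt(FX,handle(2,b)))[0])
```

```text
t 36.55 pos [ 0.4534 -0.0901  0.1551] ydeg -28.88 z [-0.006  0.007 -1.   ] F [ 3.1 -1.2 -5.3] w 0.0125 q [-26.  18.  95.   0.  68.   3.]
grasp in fix [-0.0484 -0.0006  0.1662] a 0.2856 r 0.1477 dy -0.0006
[[[-0.0,-0.24,0.35],[0,0,0],-1],[[-0.0,-0.22,0.36],[0,0,0],-1],[[-0.0,-0.2,0.38],[0,0,0],-1],[[-0.0,-0.18,0.39],[0,0,0],-1]]
0.1 [295.84221761 256.87947071]
0.15 [301.58529635 263.16428431]
0.2 [308.42684309 269.7345497 ]
0.25 [316.45196308 276.58111576]
0.3 [325.74465942 283.68829775]
0.35 [336.38492677 291.03247832]
```

View pics/w19.png

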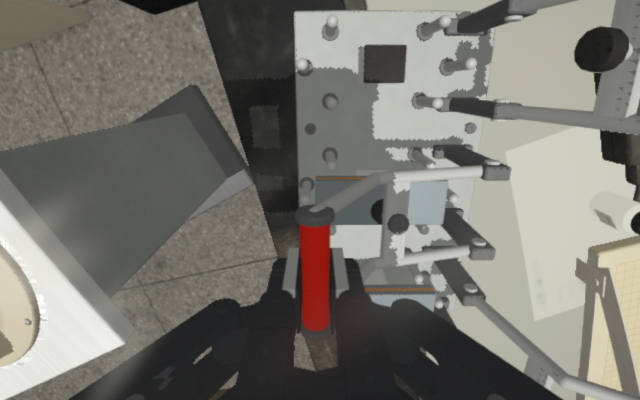

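Run:
```python
from h import *
d=imaging.get_image("wrist");crop(d["img"],280,190,400,350,5,"pics/w19c.png")
for b in (.2,.25,.3): print(b,[((proj(d,fixpt(FX,handle(2,b,dy)))[0]-[280,190])*5).round(0) for dy in (.03,0,-.03)])
```

```text
0.2 [array([135., 112.]), array([140., 397.]), array([144., 646.])]
0.25 [array([178., 137.]), array([180., 431.]), array([182., 687.])]
0.3 [array([228., 163.]), array([226., 467.]), array([225., 728.])]
```

View pics/w19c.png

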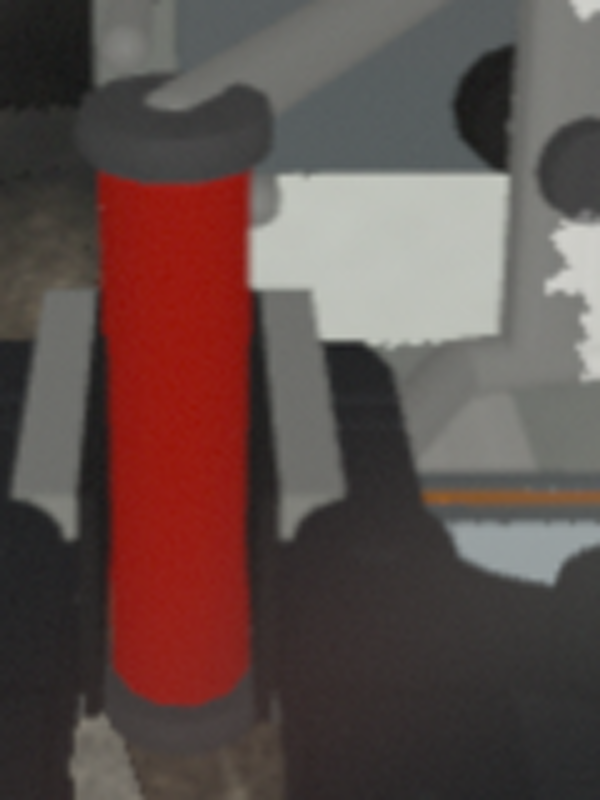

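Request:
move_arm([
  [[0,-0.24,0.38],[0,0,0],-1],
  [[0,-0.2,0.38],[0,0,0],-1],
  [[0,-0.18,0.3],[0,0,0],-1],
  [[0,0,0],[0,0,0],-1],
])

```text
time_s: 36.98
position: [0.4435, -0.0847, 0.1342]
tool_rot: [[0.483, 0.876, -0.003], [0.876, -0.483, 0.006], [0.003, -0.005, -1.0]]
ft_force: [1.8, -1.6, -3.7]
grip_width: 0.0128
```

```bash
cat >> h.py <<'E'
def est(i,y0,y1):
    d=imaging.get_image("wrist")
    crop(d["img"],260,150,400,350,4,"pics/e.png")
    for b in (-.05,0,.05,.1): print(b,[((proj(d,fixpt(FX,handle(i,b,dy)))[0]-[260,150])*4).round(0) for dy in (.03,0,-.03)])
E
python3 - <<'E'
from h import *
st(); a=inv(2);est(2,0,0)
E
```

```text
t 36.98 pos [ 0.4435 -0.0847  0.1342] ydeg -28.88 z [-0.003  0.006 -1.   ] F [ 1.8 -1.6 -3.7] w 0.0128 q [-26.  18.  98.   0.  64.   3.]
grasp in fix [-0.0598 -0.0005  0.1453] a 0.1236 r 0.1462 dy -0.0005
-0.05 [array([163., 215.]), array([168., 431.]), array([173., 622.])]
0 [array([180., 235.]), array([184., 458.]), array([188., 654.])]
0.05 [array([202., 256.]), array([205., 487.]), array([207., 688.])]
0.1 [array([228., 279.]), array([229., 518.]), array([231., 724.])]
```

View pics/e.png

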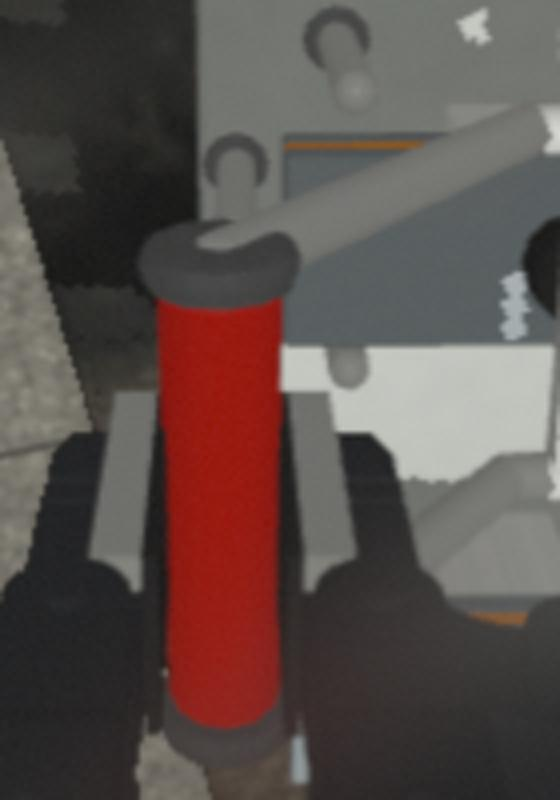

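Request:
move_arm([
  [[0,-0.14,0.35],[0,0,0],-1],
  [[0,0,0],[0,0,0],-1],
])

```text
time_s: 37.2
position: [0.4408, -0.0832, 0.1268]
tool_rot: [[0.483, 0.876, -0.003], [0.876, -0.483, 0.006], [0.003, -0.006, -1.0]]
ft_force: [3.1, -2.9, -2.6]
grip_width: 0.0125
```

Run:
```python
from h import *
st(); a=inv(2)
```

```text
t 37.2 pos [ 0.4408 -0.0832  0.1268] ydeg -28.88 z [-0.003  0.006 -1.   ] F [ 3.1 -2.9 -2.6] w 0.0125 q [-26.  19.  99.   0.  63.   3.]
grasp in fix [-0.0628 -0.0005  0.1379] a 0.0686 r 0.1457 dy -0.0005
```

Request:
move_arm([
  [[0,-0.08,0.2],[0,0,0],-1],
  [[0,0,0],[0,0,0],-1],
])

```text
time_s: 37.37
position: [0.4396, -0.0826, 0.1229]
tool_rot: [[0.483, 0.876, -0.002], [0.876, -0.483, 0.005], [0.003, -0.004, -1.0]]
ft_force: [1.4, -1.7, 1.3]
grip_width: 0.0129
```

Run:
```python
from h import *
st(); a=inv(2);est(2,0,0)
```

```text
t 37.37 pos [ 0.4396 -0.0826  0.1229] ydeg -28.88 z [-0.002  0.005 -1.   ] F [ 1.4 -1.7  1.3] w 0.0129 q [-26.  19. 100.   0.  62.   3.]
grasp in fix [-0.0642 -0.0005  0.134 ] a 0.0407 r 0.1454 dy -0.0005
-0.05 [array([197., 249.]), array([200., 477.]), array([203., 677.])]
0 [array([217., 272.]), array([219., 508.]), array([221., 713.])]
0.05 [array([242., 297.]), array([242., 541.]), array([243., 752.])]
0.1 [array([273., 323.]), array([271., 577.]), array([269., 793.])]
```

View pics/e.png

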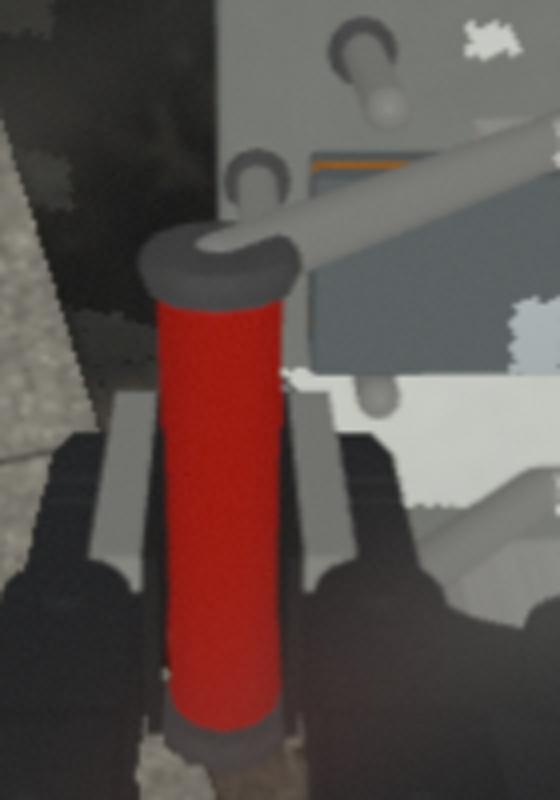

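Request:
move_arm([
  [[0,0,0.08],[0,0,0],-1],
  [[0,0,0],[0,0,0],-1],
])

```text
time_s: 37.58
position: [0.4394, -0.0824, 0.122]
tool_rot: [[0.483, 0.876, -0.003], [0.876, -0.483, 0.005], [0.003, -0.005, -1.0]]
ft_force: [2.1, -2.3, 1.1]
grip_width: 0.0126
```

Run:
```python
from h import *
st(); a=inv(2)
d=imaging.get_image("wrist"); cv2.imwrite("pics/w20.png",d["img"])
S=imaging.get_image("side"); crop(S["img"],220,120,420,310,4,"pics/s20.png")
```

```text
t 37.58 pos [ 0.4394 -0.0824  0.122 ] ydeg -28.86 z [-0.003  0.005 -1.   ] F [ 2.1 -2.3  1.1] w 0.0126 q [-26.  19. 100.   0.  62.   3.]
grasp in fix [-0.0645 -0.0005  0.1331] a 0.0343 r 0.1454 dy -0.0005
```

View pics/s20.png

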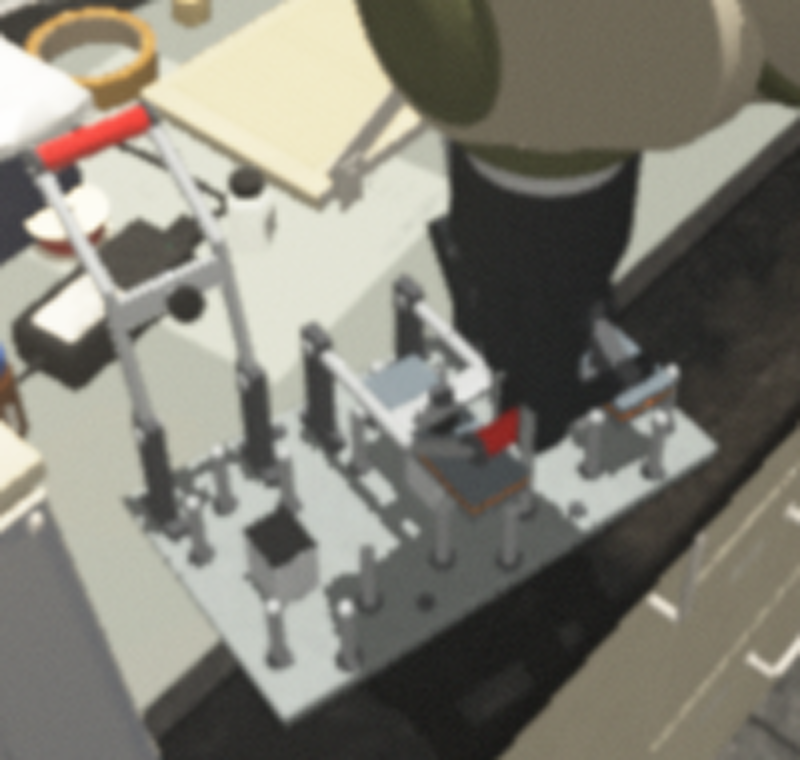

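View pics/w20.png

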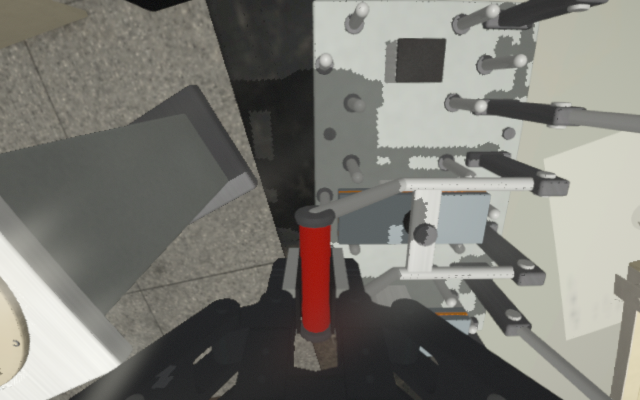

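Request:
move_arm([
  [[0,0,0],[0,0,0],-0.3],
  [[0,0,0],[0,0,0],0.2],
  [[0,0,0],[0,0,0],0.6],
  [[0,0,0],[0,0,0],0.6],
  [[0,0,-0.5],[0,0,0],0.6],
  [[0,0,-0.8],[0,0,0],0.6],
  [[0,0,-0.8],[0,0,0],0.6],
  [[0,0,-0.8],[0,0,0],0.6],
  [[0,0,0],[0,0,0],0.6],
])

```text
time_s: 38.43
position: [0.4355, -0.08, 0.1789]
tool_rot: [[0.484, 0.875, -0.018], [0.875, -0.483, 0.014], [0.004, -0.022, -1.0]]
ft_force: [-0.0, -0.8, -0.5]
grip_width: 0.0684
```

Run:
```python
from h import *
st()
d=imaging.get_image("wrist"); cv2.imwrite("pics/w21.png",d["img"]);crop(d["img"],260,120,400,320,4,"pics/w21c.png")
for b in (-.05,0,.05,.1): print(b,[((proj(d,fixpt(FX,handle(2,b,dy)))[0]-[260,120])*4).round(0) for dy in (.03,0,-.03)])
```

```text
t 38.43 pos [ 0.4355 -0.08    0.1789] ydeg -28.91 z [-0.018  0.014 -1.   ] F [-0.  -0.8 -0.5] w 0.0684 q [-26.  15.  95.   0.  72.   3.]
-0.05 [array([242., 238.]), array([242., 415.]), array([242., 576.])]
0 [array([257., 250.]), array([257., 433.]), array([256., 598.])]
0.05 [array([275., 263.]), array([274., 451.]), array([273., 620.])]
0.1 [array([298., 277.]), array([295., 470.]), array([293., 643.])]
```

View pics/w21c.png

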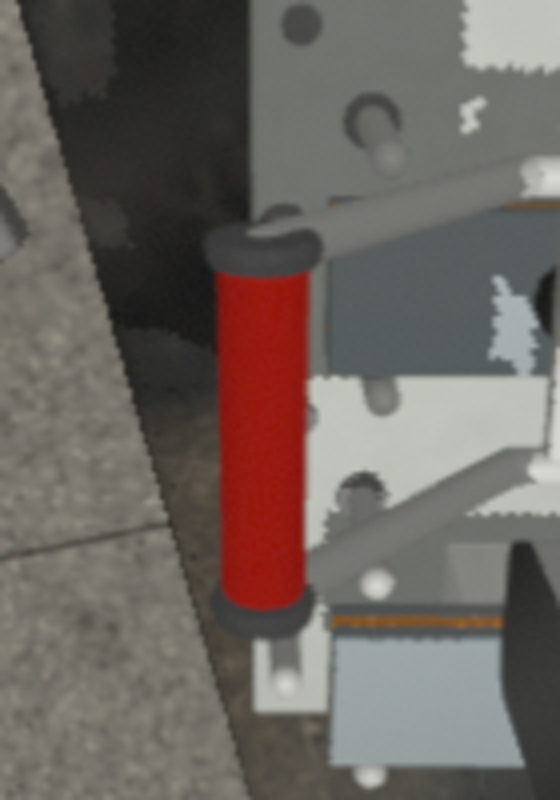

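View pics/w21.png

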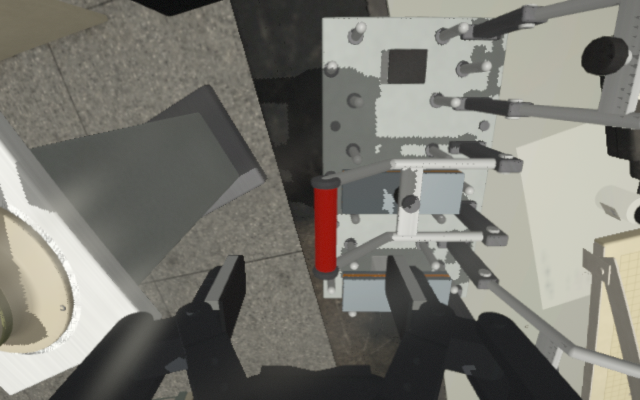

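Run:
```python
from h import *
h=fixpt(FX,handle(3,1.8))[0]; print(h)
s=plan((.4355,-.08,.25),-28.4,claw=.8)
plan((h[0],h[1],.27),-28.4,claw=.8,start=s)
```

```text
[ 0.58004455 -0.27185553  0.20570933]
[[[0.003,-0.011,-0.725],[-0.002,-0.0,-0.001],0.8],[[0.003,-0.008,-0.725],[-0.002,-0.0,-0.001],0.8],[[0.003,-0.005,-0.726],[-0.003,-0.001,-0.001],0.8],[[0.002,-0.001,-0.725],[-0.002,-0.0,-0.001],0.8],[[0.002,0.003,-0.726],[-0.003,-0.001,-0.0],0.8]]
[[[-0.357,0.78,-0.07],[0.0,0.0,-0.0],0.8],[[-0.357,0.78,-0.071],[0.0,0.0,-0.0],0.8],[[-0.357,0.78,-0.07],[0.0,0.0,-0.0],0.8],[[-0.357,0.78,-0.071],[0.0,0.0,-0.0],0.8],[[-0.357,0.78,-0.07],[0.0,0.0,-0.0],0.8],[[-0.357,0.78,-0.071],[0.0,0.0,-0.0],0.8],[[-0.357,0.78,-0.07],[0.0,0.0,-0.0],0.8],[[-0.356,0.781,-0.071],[0.0,0.0,-0.0],0.8],[[-0.357,0.78,-0.07],[0.0,0.0,-0.0],0.8],[[-0.356,0.781,-0.071],[0.0,0.0,-0.0],0.8],[[-0.357,0.78,-0.07],[0.0,0.0,-0.0],0.8],[[-0.356,0.781,-0.071],[0.0,0.0,-0.0],0.8]]
[[[-0.357,0.78,-0.07],[0.0,0.0,-0.0],0.8],[[-0.356,0.781,-0.071],[0.0,0.0,-0.0],0.8]]
```

Request:
move_arm([
  [[0,0,-0.8],[-0.01,0,0],0.8],
  [[0,0,-0.8],[0,0,0],0.8],
  [[0,0,-0.8],[0,0,0],0.8],
  [[0,0,-0.8],[0,0,0],0.8],
  [[0,0,-0.8],[0,0,0],0.8],
  [[-0.4,0.6,0],[0,0,0],0.8],
  [[-0.4,0.86,0],[0,0,0],0.8],
  [[-0.4,0.86,0],[0,0,0],0.8],
  [[-0.4,0.86,0],[0,0,0],0.8],
  [[-0.4,0.86,0],[0,0,0],0.8],
  [[-0.4,0.86,0],[0,0,0],0.8],
  [[-0.4,0.86,0],[0,0,0],0.8],
])

```text
time_s: 39.48
position: [0.5075, -0.1884, 0.2416]
tool_rot: [[0.482, 0.876, -0.023], [0.876, -0.481, 0.017], [0.004, -0.028, -1.0]]
ft_force: [-0.5, -0.4, 0.1]
grip_width: 0.077
```

Run:
```python
from h import *
st();h=fixpt(FX,handle(3,1.8))[0]
plan((h[0],h[1],.27),-28.4,claw=.8)
```

```text
t 39.48 pos [ 0.5075 -0.1884  0.2416] ydeg -28.78 z [-0.023  0.017 -1.   ] F [-0.5 -0.4  0.1] w 0.077 q [-33.  21.  74.   0.  87.  -4.]
[[[-0.272,0.735,-0.225],[-0.002,-0.0,-0.0],0.8],[[-0.272,0.736,-0.222],[-0.002,-0.0,-0.001],0.8],[[-0.274,0.737,-0.218],[-0.002,-0.0,-0.0],0.8],[[-0.274,0.738,-0.215],[-0.002,-0.0,-0.001],0.8],[[-0.275,0.738,-0.212],[-0.002,-0.001,-0.0],0.8],[[-0.276,0.739,-0.209],[-0.002,-0.0,-0.001],0.8],[[-0.277,0.739,-0.206],[-0.002,-0.001,-0.0],0.8]]
```

Request:
move_arm([
  [[-0.28,0.74,-0.5],[-0.012,0,0],0.8],
  [[-0.28,0.74,-0.4],[0,0,0],0.8],
  [[-0.28,0.74,-0.3],[0,0,0],0.8],
  [[-0.28,0.74,-0.2],[0,0,0],0.8],
  [[-0.28,0.74,0],[0,0,0],0.8],
  [[-0.28,0.74,0],[0,0,0],0.8],
  [[-0.2,0.6,0],[0,0,0],0.8],
  [[0,0,0],[0,0,0],0.8],
])

```text
time_s: 40.15
position: [0.5809, -0.283, 0.2474]
tool_rot: [[0.486, 0.874, -0.021], [0.874, -0.486, 0.018], [0.006, -0.027, -1.0]]
ft_force: [-0.1, -0.4, -0.3]
grip_width: 0.0765
```

Run:
```python
from h import *
st();h=fixpt(FX,handle(3,1.8))[0]
plan((h[0],h[1],h[2]-.0187),-28.4,claw=.8)
```

```text
t 40.15 pos [ 0.5809 -0.283   0.2474] ydeg -29.07 z [-0.021  0.018 -1.   ] F [-0.1 -0.4 -0.3] w 0.0765 q [-37.  32.  54.   0.  95.  -7.]
[[[0.112,-0.056,0.758],[-0.003,-0.001,-0.001],0.8],[[0.114,-0.061,0.757],[-0.003,-0.001,-0.002],0.8],[[0.116,-0.065,0.757],[-0.003,-0.0,-0.001],0.8],[[0.115,-0.07,0.756],[-0.004,-0.001,-0.002],0.8]]
```

Request:
move_arm([
  [[0.45,-0.2,0.6],[-0.02,0,-0.004],0.8],
  [[0,0,0.76],[0,0,0],0.8],
  [[0,0,0.76],[0,0,0],0.6],
  [[0,0,0.6],[0,0,0],0],
  [[0,0,0],[0,0,0],-0.3],
  [[0,0,0],[0,0,0],-0.3],
])

```text
time_s: 40.65
position: [0.5793, -0.2736, 0.1802]
tool_rot: [[0.48, 0.877, 0.007], [0.877, -0.48, 0.005], [0.007, 0.004, -1.0]]
ft_force: [0.1, -0.3, 0.9]
grip_width: 0.0326
```

Run:
```python
from h import *
st();inv(3);h=fixpt(FX,handle(3,1.8))[0]
plan((h[0],h[1],h[2]-.0187),-28.4,claw=-.3)
```

```text
t 40.65 pos [ 0.5793 -0.2736  0.1802] ydeg -28.67 z [ 0.007  0.005 -1.   ] F [ 0.1 -0.3  0.9] w 0.0326 q [-36.  33.  64.   0.  83.  -7.]
grasp in fix [ 0.1495 -0.102   0.1913] a 1.8277 r 0.1384 dy -0.002
[[[0.097,-0.009,-0.338],[0.002,-0.004,-0.002],-0.3]]
```

Raise ~5 mm and grip.

Request:
move_arm([
  [[0,0,-0.25],[0,0,0],-0.5],
  [[0,0,0],[0,0,0],-1],
  [[0,0,0],[0,0,0],-1],
  [[0,0,0],[0,0,0],-1],
  [[0,0,0],[0,0,0],-1],
  [[0,0,0],[0,0,0],-1],
])

```text
time_s: 41.15
position: [0.5794, -0.2739, 0.186]
tool_rot: [[0.48, 0.877, 0.008], [0.877, -0.48, 0.004], [0.008, 0.004, -1.0]]
ft_force: [-0.4, 0.6, -3.7]
grip_width: 0.0125
```

Run:
```python
from h import *
st();inv(3)
```

```text
t 41.15 pos [ 0.5794 -0.2739  0.186 ] ydeg -28.66 z [ 0.008  0.004 -1.   ] F [-0.4  0.6 -3.7] w 0.0125 q [-36.  33.  63.   0.  84.  -7.]
grasp in fix [ 0.1497 -0.1023  0.1971] a 1.8057 r 0.1433 dy -0.0023
```

Request:
move_arm([
  [[0,-0.49,-0.27],[0,0,0],-1],
  [[0,-0.51,-0.24],[0,0,0],-1],
  [[0,-0.53,-0.2],[0,0,0],-1],
  [[0,-0.55,-0.16],[0.01,0,0],-1],
  [[0,-0.56,-0.11],[0,0,0],-1],
  [[0,-0.57,-0.07],[0.01,0,0],-1],
  [[0,-0.57,-0.03],[0,0,0],-1],
  [[0,-0.57,0.01],[0,0,0],-1],
])

```text
time_s: 41.82
position: [0.5047, -0.2338, 0.213]
tool_rot: [[0.479, 0.877, -0.015], [0.878, -0.479, 0.016], [0.007, -0.021, -1.0]]
ft_force: [3.5, -3.1, -4.0]
grip_width: 0.0128
```

Run:
```python
from h import *
st(); a=inv(3); arc(3,a,.25,12)
```

```text
t 41.82 pos [ 0.5047 -0.2338  0.213 ] ydeg -28.64 z [-0.015  0.016 -1.   ] F [ 3.5 -3.1 -4. ] w 0.0128 q [-37.  24.  74.   0.  83.  -9.]
grasp in fix [ 0.0653 -0.1026  0.2241] a 1.1842 r 0.1462 dy -0.0026
[[[-0.0,-0.56,0.05],[0,0,0],-1],[[-0.0,-0.55,0.09],[0,0,0],-1],[[-0.0,-0.54,0.14],[0,0,0],-1],[[-0.0,-0.53,0.18],[0,0,0],-1],[[-0.0,-0.52,0.22],[0,0,0],-1],[[-0.0,-0.5,0.26],[0,0,0],-1],[[-0.0,-0.47,0.3],[0,0,0],-1],[[-0.0,-0.45,0.33],[0,0,0],-1],[[-0.0,-0.42,0.37],[0,0,0],-1],[[-0.0,-0.39,0.4],[0,0,0],-1],[[-0.0,-0.36,0.43],[0,0,0],-1],[[-0.0,-0.33,0.46],[0,0,0],-1]]
```

Request:
move_arm([
  [[0,-0.56,0.06],[0,0,0],-1],
  [[0,-0.55,0.1],[0,0,0],-1],
  [[0,-0.54,0.15],[0,0,0],-1],
  [[0,-0.53,0.2],[0,0,0],-1],
  [[0,-0.52,0.24],[0,0,0],-1],
  [[0,-0.5,0.28],[0,0,0],-1],
  [[0,-0.47,0.32],[0,0,0],-1],
  [[0,-0.45,0.35],[0,0,0],-1],
])

```text
time_s: 42.48
position: [0.4301, -0.1938, 0.1849]
tool_rot: [[0.48, 0.877, -0.008], [0.877, -0.48, 0.01], [0.005, -0.012, -1.0]]
ft_force: [7.2, -4.1, -2.0]
grip_width: 0.0129
```

Run:
```python
from h import *
st(); a=inv(3); arc(3,a,.15,8)
```

```text
t 42.48 pos [ 0.4301 -0.1938  0.1849] ydeg -28.68 z [-0.008  0.01  -1.   ] F [ 7.2 -4.1 -2. ] w 0.0129 q [-39.  17.  90.   0.  74. -10.]
grasp in fix [-0.0195 -0.1028  0.196 ] a 0.5673 r 0.1481 dy -0.0028
[[[-0.0,-0.29,0.24],[0,0,0],-1],[[-0.0,-0.28,0.25],[0,0,0],-1],[[-0.0,-0.26,0.27],[0,0,0],-1],[[-0.0,-0.25,0.28],[0,0,0],-1],[[-0.0,-0.23,0.29],[0,0,0],-1],[[-0.0,-0.22,0.3],[0,0,0],-1],[[-0.0,-0.2,0.32],[0,0,0],-1],[[-0.0,-0.19,0.33],[0,0,0],-1]]
```

Request:
move_arm([
  [[0,-0.38,0.36],[0,0,0],-1],
  [[0,-0.36,0.38],[0,0,0],-1],
  [[0,-0.33,0.4],[0,0,0],-1],
  [[0,-0.3,0.42],[0,0,0],-1],
  [[0,-0.28,0.43],[0,0,0],-1],
  [[0,-0.24,0.25],[0,0,0],-1],
  [[0,0,0],[0,0,0],-1],
])

```text
time_s: 43.07
position: [0.3989, -0.1771, 0.1445]
tool_rot: [[0.481, 0.877, 0.006], [0.877, -0.481, 0.001], [0.004, 0.005, -1.0]]
ft_force: [3.0, 0.0, -5.5]
grip_width: 0.0128
```

Run:
```python
from h import *
st(); a=inv(3); est(3,0,0)
```

```text
t 43.07 pos [ 0.3989 -0.1771  0.1445] ydeg -28.73 z [ 0.006  0.001 -1.   ] F [ 3.   0.  -5.5] w 0.0128 q [-40.  16. 100.   0.  64. -11.]
grasp in fix [-0.0551 -0.103   0.1556] a 0.2006 r 0.1472 dy -0.003
-0.05 [array([128., 170.]), array([134., 378.]), array([140., 563.])]
0 [array([144., 187.]), array([149., 402.]), array([154., 591.])]
0.05 [array([163., 205.]), array([168., 427.]), array([172., 622.])]
0.1 [array([187., 224.]), array([190., 453.]), array([193., 653.])]
```

View pics/e.png

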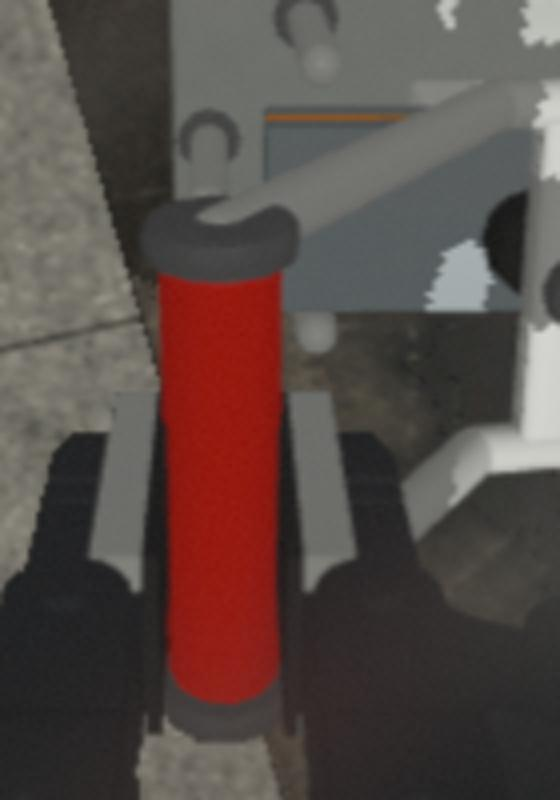

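Request:
move_arm([
  [[0,-0.18,0.38],[0,0,0],-1],
  [[0,-0.15,0.35],[0,0,0],-1],
  [[0,0,0],[0,0,0],-1],
])

```text
time_s: 43.37
position: [0.3936, -0.1742, 0.1312]
tool_rot: [[0.481, 0.877, 0.007], [0.877, -0.481, -0.0], [0.003, 0.007, -1.0]]
ft_force: [5.5, -1.6, -4.4]
grip_width: 0.0123
```

Run:
```python
from h import *
st(); a=inv(3)
```

```text
t 43.37 pos [ 0.3936 -0.1742  0.1312] ydeg -28.72 z [ 0.007 -0.    -1.   ] F [ 5.5 -1.6 -4.4] w 0.0123 q [-40.  16. 102.   0.  61. -11.]
grasp in fix [-0.0612 -0.103   0.1423] a 0.1012 r 0.1462 dy -0.003
```

Request:
move_arm([
  [[0,-0.12,0.3],[0,0,0],-1],
  [[0,0,0],[0,0,0],-1],
])

```text
time_s: 43.53
position: [0.3918, -0.1733, 0.1258]
tool_rot: [[0.481, 0.877, 0.008], [0.877, -0.481, -0.001], [0.003, 0.008, -1.0]]
ft_force: [4.2, -2.2, -1.2]
grip_width: 0.0128
```

Run:
```python
from h import *
st(); a=inv(3)
```

```text
t 43.53 pos [ 0.3918 -0.1733  0.1258] ydeg -28.73 z [ 0.008 -0.001 -1.   ] F [ 4.2 -2.2 -1.2] w 0.0128 q [-40.  17. 103.   0.  60. -11.]
grasp in fix [-0.0633 -0.103   0.1369] a 0.0613 r 0.1457 dy -0.003
```

Request:
move_arm([
  [[0,-0.05,0.17],[0,0,0],-1],
  [[0,0,0],[0,0,0],-1],
])

```text
time_s: 43.7
position: [0.391, -0.1729, 0.1232]
tool_rot: [[0.481, 0.877, 0.009], [0.877, -0.481, -0.001], [0.003, 0.008, -1.0]]
ft_force: [4.4, -0.8, 0.5]
grip_width: 0.0128
```

Run:
```python
from h import *
st(); a=inv(3);est(3,0,0)
```

```text
t 43.7 pos [ 0.391  -0.1729  0.1232] ydeg -28.72 z [ 0.009 -0.001 -1.   ] F [ 4.4 -0.8  0.5] w 0.0128 q [-40.  17. 103.   0.  60. -11.]
grasp in fix [-0.0641 -0.1031  0.1343] a 0.0425 r 0.1455 dy -0.0031
-0.05 [array([196., 228.]), array([198., 458.]), array([201., 660.])]
0 [array([216., 250.]), array([218., 489.]), array([219., 696.])]
0.05 [array([242., 273.]), array([242., 521.]), array([242., 734.])]
0.1 [array([274., 299.]), array([271., 555.]), array([269., 774.])]
```

View pics/e.png

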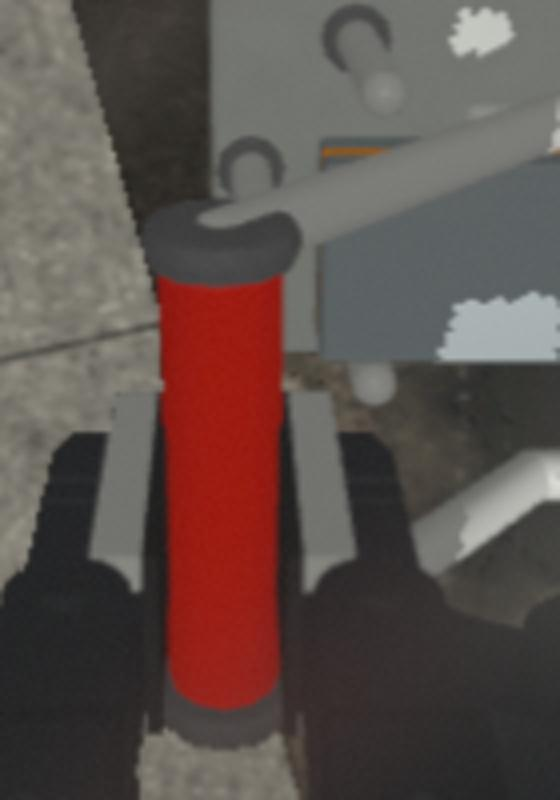

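Request:
move_arm([
  [[0,0,0.1],[0,0,0],-1],
  [[0,0,0],[0,0,0],-1],
])

```text
time_s: 43.92
position: [0.3907, -0.1727, 0.1221]
tool_rot: [[0.48, 0.877, 0.008], [0.877, -0.48, -0.001], [0.003, 0.007, -1.0]]
ft_force: [4.3, -1.6, 2.5]
grip_width: 0.0125
```

Run:
```python
from h import *
st(); a=inv(3)
```

```text
t 43.92 pos [ 0.3907 -0.1727  0.1221] ydeg -28.71 z [ 0.008 -0.001 -1.   ] F [ 4.3 -1.6  2.5] w 0.0125 q [-40.  17. 103.   0.  60. -11.]
grasp in fix [-0.0645 -0.103   0.1332] a 0.0349 r 0.1454 dy -0.003
```

Request:
move_arm([
  [[0,0,0],[0,0,0],-0.3],
  [[0,0,0],[0,0,0],0.2],
  [[0,0,0],[0,0,0],0.6],
  [[0,0,0],[0,0,0],0.6],
  [[0,0,-0.5],[0,0,0],0.6],
  [[0,0,-0.8],[0,0,0],0.6],
  [[0,0,-0.8],[0,0,0],0.6],
  [[0,0,-0.8],[0,0,0],0.6],
  [[0,0,-0.8],[0,0,0],0.8],
  [[0,0,-0.8],[0,0,0],0.8],
  [[0,0,-0.8],[0,0,0],0.8],
  [[0,0,-0.8],[0,0,0],0.8],
])

```text
time_s: 44.92
position: [0.3846, -0.169, 0.2436]
tool_rot: [[0.481, 0.877, -0.015], [0.877, -0.48, 0.015], [0.006, -0.02, -1.0]]
ft_force: [0.1, 0.3, 0.3]
grip_width: 0.077
```

Run:
```python
from h import *
st();h=fixpt(FX,handle(1,1.8))[0]; print(h)
plan((h[0],h[1],.28),-28.4,claw=.8,step=19)
d=imaging.get_image("wrist"); cv2.imwrite("pics/w22.png",d["img"]);crop(d["img"],240,80,400,280,4,"pics/w22c.png")
for i in (2,3):
  for b in (-.05,0,.05): print(i,b,[((proj(d,fixpt(FX,handle(i,b,dy)))[0]-[240,80])*4).round(0) for dy in (.03,0,-.03)])
```

```text
t 44.92 pos [ 0.3846 -0.169   0.2436] ydeg -28.72 z [-0.015  0.015 -1.   ] F [0.1 0.3 0.3] w 0.077 q [-40.   9.  91.   0.  82. -11.]
[ 0.67531476 -0.0960045   0.20570933]
[[[0.637,0.685,-0.123],[-0.001,-0.0,-0.0],0.8],[[0.637,0.685,-0.122],[-0.001,-0.0,-0.0],0.8],[[0.637,0.685,-0.121],[-0.001,-0.0,-0.0],0.8],[[0.637,0.686,-0.119],[-0.001,-0.0,-0.0],0.8],[[0.638,0.686,-0.118],[-0.0,-0.0,-0.0],0.8],[[0.637,0.686,-0.118],[-0.001,-0.0,-0.0],0.8],[[0.638,0.686,-0.116],[-0.0,-0.0,-0.0],0.8],[[0.637,0.686,-0.116],[-0.001,-0.0,-0.0],0.8],[[0.638,0.686,-0.115],[-0.0,-0.0,-0.0],0.8],[[0.637,0.686,-0.115],[-0.001,-0.0,-0.0],0.8],[[0.638,0.687,-0.113],[-0.0,-0.0,-0.0],0.8],[[0.637,0.687,-0.113],[-0.001,-0.001,-0.001],0.8]]
[[[0.636,0.688,-0.113],[-0.0,-0.0,-0.0],0.8],[[0.636,0.688,-0.113],[-0.001,-0.001,-0.001],0.8],[[0.634,0.69,-0.113],[-0.0,-0.0,-0.0],0.8],[[0.634,0.689,-0.114],[-0.001,-0.001,-0.001],0.8]]
2 -0.05 [array([ 337., -246.]), array([336., -70.]), array([336.,  96.])]
2 0 [array([ 351., -254.]), array([350., -72.]), array([348.,  98.])]
2 0.05 [array([ 367., -262.]), array([365., -75.]), array([364.,  99.])]
3 -0.05 [array([335., 300.]), array([334., 441.]), array([334., 573.])]
3 0 [array([347., 307.]), array([346., 451.]), array([345., 586.])]
3 0.05 [array([361., 314.]), array([360., 462.]), array([358., 599.])]
```

View pics/w22c.png

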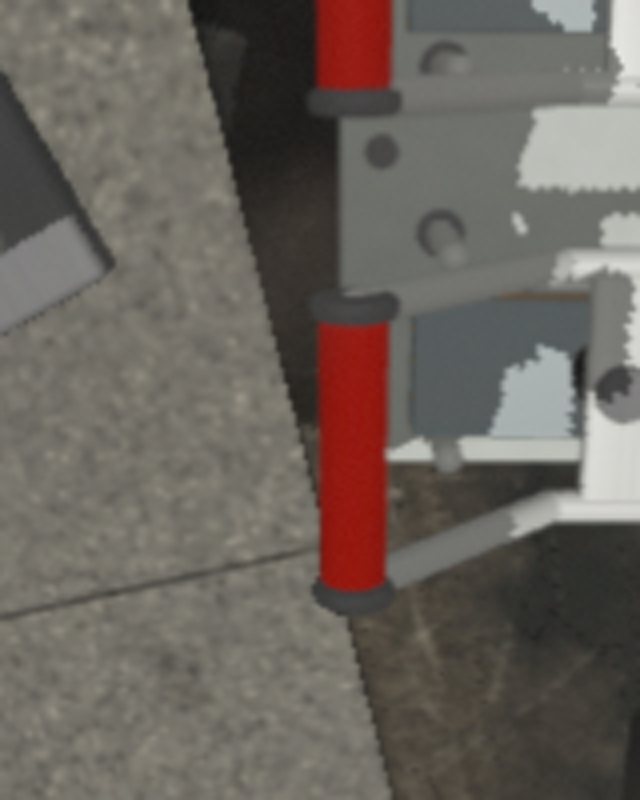

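Request:
move_arm([
  [[0.64,0.69,-0.3],[0,0,0],0.8],
  [[0.64,0.69,-0.3],[-0.012,0,0],0.8],
  [[0.64,0.69,-0.3],[0,0,0],0.8],
  [[0.64,0.69,-0.2],[0,0,0],0.8],
  [[0.64,0.69,-0.2],[0,0,0],0.8],
  [[0.64,0.69,-0.1],[0,0,0],0.8],
  [[0.64,0.69,-0.1],[0,0,0],0.8],
  [[0.64,0.69,-0.1],[0,0,0],0.8],
  [[0.64,0.69,-0.1],[0,0,0],0.8],
  [[0.64,0.69,-0.1],[0,0,0],0.8],
  [[0.64,0.69,0],[0,0,0],0.8],
  [[0.64,0.69,0],[0,0,0],0.8],
])

```text
time_s: 45.97
position: [0.609, -0.1113, 0.279]
tool_rot: [[0.484, 0.875, -0.001], [0.875, -0.484, 0.003], [0.003, -0.002, -1.0]]
ft_force: [0.1, -0.7, -0.3]
grip_width: 0.0767
```

Run:
```python
from h import *
st();h=fixpt(FX,handle(1,1.8))[0]
plan((h[0],h[1],.27),-28.4,claw=.8,step=19)
```

```text
t 45.97 pos [ 0.609  -0.1113  0.279 ] ydeg -28.97 z [-0.001  0.003 -1.   ] F [ 0.1 -0.7 -0.3] w 0.0767 q [-21.  28.  57.   0.  96.   8.]
[[[0.568,0.633,0.113],[-0.0,-0.0,-0.001],0.8],[[0.567,0.634,0.113],[-0.0,-0.0,-0.001],0.8],[[0.566,0.635,0.113],[-0.001,-0.001,-0.001],0.8],[[0.565,0.637,0.113],[-0.0,-0.0,-0.002],0.8]]
```

Request:
move_arm([
  [[0.56,0.63,0],[0,0,-0.005],0.8],
  [[0.56,0.63,0],[0,0,0],0.8],
  [[0.56,0.63,0.1],[0,0,0],0.8],
  [[0.5,0.6,0.3],[0,0,0],0.8],
  [[0,0,0],[0,0,0],0.8],
])

```text
time_s: 46.38
position: [0.6776, -0.0944, 0.2642]
tool_rot: [[0.473, 0.881, -0.01], [0.881, -0.473, 0.006], [0.001, -0.012, -1.0]]
ft_force: [0.3, -0.3, -0.4]
grip_width: 0.0767
```

Run:
```python
from h import *
st();h=fixpt(FX,handle(1,1.8))[0]
plan((h[0],h[1],h[2]-.0187),-28.4,claw=.8,step=19)
```

```text
t 46.38 pos [ 0.6776 -0.0944  0.2642] ydeg -28.26 z [-0.01   0.006 -1.   ] F [ 0.3 -0.3 -0.4] w 0.0767 q [-18.  36.  45.   0. 100.  10.]
[[[-0.026,-0.004,0.772],[-0.001,-0.0,0.0],0.8],[[-0.026,-0.005,0.772],[-0.001,-0.0,0.0],0.8],[[-0.026,-0.007,0.771],[-0.001,-0.0,0.0],0.8],[[-0.026,-0.009,0.772],[-0.001,-0.0,0.001],0.8],[[-0.027,-0.01,0.771],[-0.002,-0.0,0.0],0.8]]
```

Request:
move_arm([
  [[-0.1,0,0.77],[-0.008,0,0],0.8],
  [[0,0,0.77],[0,0,0],0.8],
  [[0,0,0.77],[0,0,0],0.8],
  [[0,0,0.77],[0,0,0],0.5],
  [[0,0,0.4],[0,0,0],-0.2],
  [[0,0,0],[0,0,0],-0.4],
  [[0,0,0],[0,0,0],-0.4],
])

```text
time_s: 46.97
position: [0.6735, -0.0965, 0.1884]
tool_rot: [[0.473, 0.881, -0.002], [0.881, -0.473, -0.001], [-0.002, -0.002, -1.0]]
ft_force: [0.4, 0.4, 0.5]
grip_width: 0.0285
```

Run:
```python
from h import *
st();inv(1)
```

```text
t 46.97 pos [ 0.6735 -0.0965  0.1884] ydeg -28.26 z [-0.002 -0.001 -1.   ] F [0.4 0.4 0.5] w 0.0285 q [-18.  37.  55.  -0.  88.  10.]
grasp in fix [0.148  0.0987 0.1995] a 1.7869 r 0.1444 dy -0.0013
```

Perfect; grip and swing.

Request:
move_arm([
  [[0,0,0],[0,0,0],-1],
  [[0,0,0],[0,0,0],-1],
  [[0,0,0],[0,0,0],-1],
  [[0,0,0],[0,0,0],-1],
  [[0,-0.49,-0.27],[0,0,0],-1],
  [[0,-0.51,-0.24],[0,0,0],-1],
  [[0,-0.53,-0.2],[0,0,0],-1],
  [[0,-0.55,-0.16],[0.01,0,0],-1],
  [[0,-0.56,-0.11],[0,0,0],-1],
  [[0,-0.57,-0.07],[0.008,0,0],-1],
  [[0,-0.57,-0.03],[0,0,0],-1],
  [[0,-0.57,0.01],[0,0,0],-1],
])

```text
time_s: 47.97
position: [0.5986, -0.0564, 0.2166]
tool_rot: [[0.475, 0.88, -0.02], [0.88, -0.475, 0.013], [0.002, -0.023, -1.0]]
ft_force: [4.8, -1.3, -6.6]
grip_width: 0.013
```

Run:
```python
from h import *
st(); a=inv(1); arc(1,a,.25,12)
```

```text
t 47.97 pos [ 0.5986 -0.0564  0.2166] ydeg -28.36 z [-0.02   0.013 -1.   ] F [ 4.8 -1.3 -6.6] w 0.013 q [-17.  28.  66.   0.  87.  12.]
grasp in fix [0.0635 0.0982 0.2277] a 1.1726 r 0.1498 dy -0.0018
[[[0.0,-0.55,0.06],[0,0,0],-1],[[0.0,-0.54,0.1],[0,0,0],-1],[[0.0,-0.53,0.14],[0,0,0],-1],[[0.0,-0.52,0.18],[0,0,0],-1],[[0.0,-0.51,0.22],[0,0,0],-1],[[0.0,-0.49,0.26],[0,0,0],-1],[[0.0,-0.47,0.3],[0,0,0],-1],[[-0.0,-0.44,0.33],[0,0,0],-1],[[-0.0,-0.42,0.37],[0,0,0],-1],[[-0.0,-0.39,0.4],[0,0,0],-1],[[-0.0,-0.35,0.42],[0,0,0],-1],[[-0.0,-0.32,0.45],[0,0,0],-1]]
```

Request:
move_arm([
  [[0,-0.56,0.07],[0,0,0],-1],
  [[0,-0.55,0.11],[0,0,0],-1],
  [[0,-0.54,0.16],[0,0,0],-1],
  [[0,-0.53,0.21],[0,0,0],-1],
  [[0,-0.52,0.25],[0,0,0],-1],
  [[0,-0.5,0.29],[0,0,0],-1],
  [[0,-0.47,0.33],[0,0,0],-1],
  [[0,-0.45,0.36],[0,0,0],-1],
  [[0,-0.4,0.38],[0,0,0],-1],
  [[0,-0.36,0.4],[0,0,0],-1],
])

```text
time_s: 48.8
position: [0.5113, -0.0094, 0.1742]
tool_rot: [[0.476, 0.879, -0.003], [0.879, -0.476, 0.007], [0.005, -0.006, -1.0]]
ft_force: [4.4, -3.0, 1.4]
grip_width: 0.013
```

Run:
```python
from h import *
st(); a=inv(1); arc(1,a,.05,8)
```

```text
t 48.8 pos [ 0.5113 -0.0094  0.1742] ydeg -28.44 z [-0.003  0.007 -1.   ] F [ 4.4 -3.   1.4] w 0.013 q [-15.  21.  86.   0.  73.  14.]
grasp in fix [-0.036   0.0979  0.1853] a 0.4369 r 0.1508 dy -0.0021
[[[-0.0,-0.24,0.25],[0,0,0],-1],[[-0.0,-0.23,0.26],[0,0,0],-1],[[-0.0,-0.21,0.27],[0,0,0],-1],[[-0.0,-0.2,0.28],[0,0,0],-1],[[-0.0,-0.19,0.29],[0,0,0],-1],[[-0.0,-0.17,0.3],[0,0,0],-1],[[-0.0,-0.16,0.31],[0,0,0],-1],[[-0.0,-0.14,0.32],[0,0,0],-1]]
```

Request:
move_arm([
  [[0,-0.28,0.35],[0,0,0],-1],
  [[0,-0.26,0.37],[0,0,0],-1],
  [[0,-0.24,0.38],[0,0,0],-1],
  [[0,-0.22,0.38],[0,0,0],-1],
  [[0,-0.2,0.38],[0,0,0],-1],
  [[0,-0.14,0.36],[0,0,0],-1],
  [[0,-0.1,0.3],[0,0,0],-1],
  [[0,0,0],[0,0,0],-1],
])

```text
time_s: 49.47
position: [0.4855, 0.0046, 0.1247]
tool_rot: [[0.476, 0.879, 0.005], [0.879, -0.476, 0.004], [0.006, 0.003, -1.0]]
ft_force: [5.6, -2.3, -4.3]
grip_width: 0.0128
```

Run:
```python
from h import *
st(); a=inv(1);est(1,0,0)
```

```text
t 49.47 pos [0.4855 0.0046 0.1247] ydeg -28.44 z [ 0.005  0.004 -1.   ] F [ 5.6 -2.3 -4.3] w 0.0128 q [-14.  22.  94.   0.  64.  15.]
grasp in fix [-0.0655  0.0979  0.1358] a 0.0488 r 0.1473 dy -0.0021
-0.05 [array([209., 231.]), array([210., 459.]), array([210., 658.])]
0 [array([230., 252.]), array([229., 488.]), array([229., 694.])]
0.05 [array([256., 276.]), array([253., 520.]), array([251., 731.])]
0.1 [array([288., 301.]), array([283., 554.]), array([278., 771.])]
```

View pics/e.png

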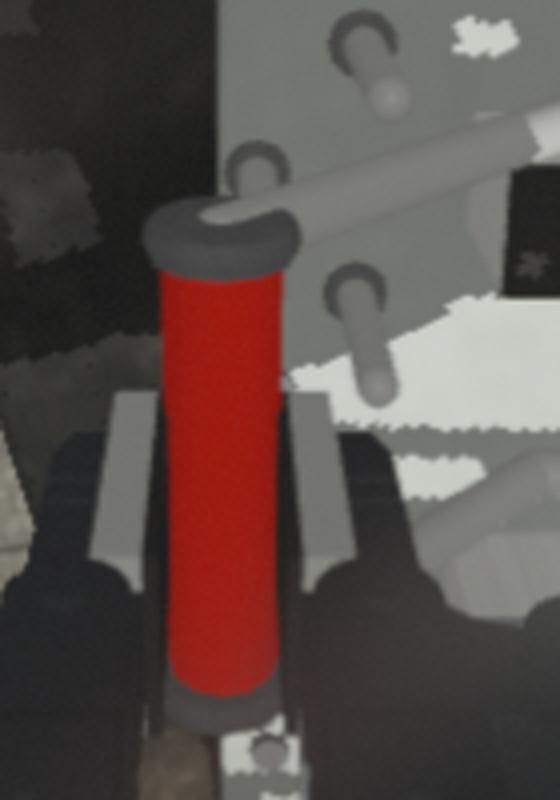

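Request:
move_arm([
  [[0,-0.08,0.25],[0,0,0],-1],
  [[0,-0.03,0.2],[0,0,0],-1],
  [[0,0,0],[0,0,0],-1],
])

```text
time_s: 49.77
position: [0.4837, 0.0058, 0.1168]
tool_rot: [[0.476, 0.879, 0.006], [0.879, -0.476, 0.004], [0.006, 0.003, -1.0]]
ft_force: [2.3, -3.4, 3.6]
grip_width: 0.0127
```

Run:
```python
from h import *
st(); a=inv(1)
```

```text
t 49.77 pos [0.4837 0.0058 0.1168] ydeg -28.44 z [ 0.006  0.004 -1.   ] F [ 2.3 -3.4  3.6] w 0.0127 q [-14.  22.  95.   0.  62.  15.]
grasp in fix [-0.0677  0.0981  0.1279] a -0.0073 r 0.1465 dy -0.0019
```

Request:
move_arm([
  [[0,0,0.12],[0,0,0],-1],
  [[0,0,0],[0,0,0],-1],
])

```text
time_s: 49.93
position: [0.4837, 0.0058, 0.1169]
tool_rot: [[0.476, 0.879, 0.008], [0.879, -0.476, 0.003], [0.006, 0.005, -1.0]]
ft_force: [2.8, -2.7, -3.5]
grip_width: 0.0127
```

Run:
```python
from h import *
st(); a=inv(1);est(1,0,0)
```

```text
t 49.93 pos [0.4837 0.0058 0.1169] ydeg -28.42 z [ 0.008  0.003 -1.   ] F [ 2.8 -2.7 -3.5] w 0.0127 q [-14.  22.  95.   0.  62.  15.]
grasp in fix [-0.0678  0.0981  0.128 ] a -0.0063 r 0.1466 dy -0.0019
-0.05 [array([230., 257.]), array([229., 494.]), array([228., 700.])]
0 [array([253., 282.]), array([250., 527.]), array([248., 739.])]
0.05 [array([281., 308.]), array([276., 562.]), array([272., 780.])]
0.1 [array([316., 336.]), array([308., 600.]), array([302., 824.])]
```

View pics/e.png

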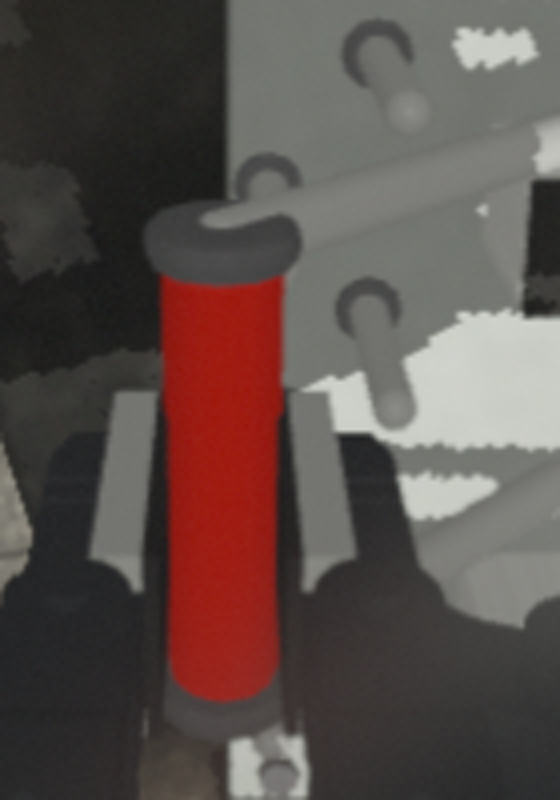

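Request:
move_arm([
  [[0,0,0],[0,0,0],-0.3],
  [[0,0,0],[0,0,0],0.2],
  [[0,0,0],[0,0,0],0.6],
  [[0,0,0],[0,0,0],0.6],
  [[0,0,-0.5],[0,0,0],0.6],
  [[0,0,-0.8],[0,0,0],0.6],
  [[0,0,-0.8],[0,0,0],0.6],
  [[-0.5,0,-0.8],[0,0,0],0.6],
  [[-0.8,0,-0.8],[0,0,0],0.8],
  [[-0.8,0,-0.8],[0,0,0],0.8],
  [[-0.8,0,-0.8],[0,0,0],0.8],
  [[-0.8,0,-0.4],[0,0,0],0.8],
])

```text
time_s: 50.98
position: [0.4415, -0.0569, 0.2268]
tool_rot: [[0.472, 0.881, -0.018], [0.882, -0.472, 0.014], [0.004, -0.023, -1.0]]
ft_force: [-0.0, -0.3, -0.2]
grip_width: 0.077
```

Run:
```python
from h import *
st();
d=imaging.get_image("wrist"); cv2.imwrite("pics/w23.png",d["img"]);crop(d["img"],230,0,380,310,2.5,"pics/w23c.png")
for i in (1,2,3):
  for b in (-.05,0,.05): print(i,b,[((proj(d,fixpt(FX,handle(i,b,dy)))[0])).round(1) for dy in (.03,0,-.03)])
S=imaging.get_image("side"); cv2.imwrite("pics/s23f.png",S["img"]);crop(S["img"],220,120,420,310,4,"pics/s23.png")
```

```text
t 50.98 pos [ 0.4415 -0.0569  0.2268] ydeg -28.16 z [-0.018  0.014 -1.   ] F [-0.  -0.3 -0.2] w 0.077 q [-23.  12.  90.   0.  80.   5.]
1 -0.05 [array([330.9,  53.9]), array([330.1,  98.7]), array([329.4, 140.5])]
1 0 [array([334.7,  53. ]), array([333.7,  99.1]), array([332.7, 142. ])]
1 0.05 [array([339.1,  52. ]), array([337.9,  99.5]), array([336.8, 143.5])]
2 -0.05 [array([328.4, 191.5]), array([327.7, 226.4]), array([327. , 258.8])]
2 0 [array([331.6, 194.2]), array([330.7, 230. ]), array([329.9, 263. ])]
2 0.05 [array([335.4, 197.1]), array([334.3, 233.6]), array([333.4, 267.3])]
3 -0.05 [array([326.2, 298.3]), array([325.6, 325.3]), array([325.1, 350.4])]
3 0 [array([328.9, 303.1]), array([328.2, 330.6]), array([327.6, 355.9])]
3 0.05 [array([332.2, 308.1]), array([331.4, 335.9]), array([330.6, 361.6])]
```

View pics/w23.png

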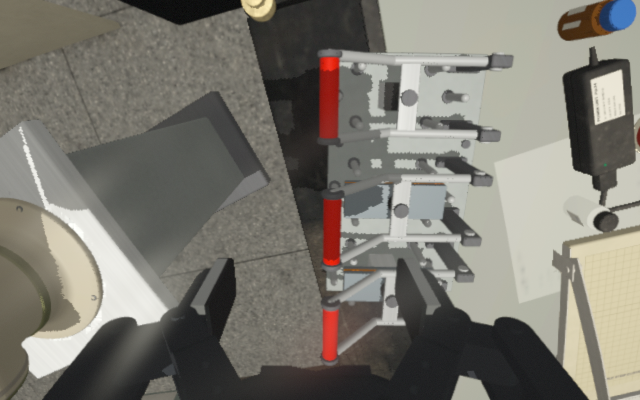

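View pics/s23.png

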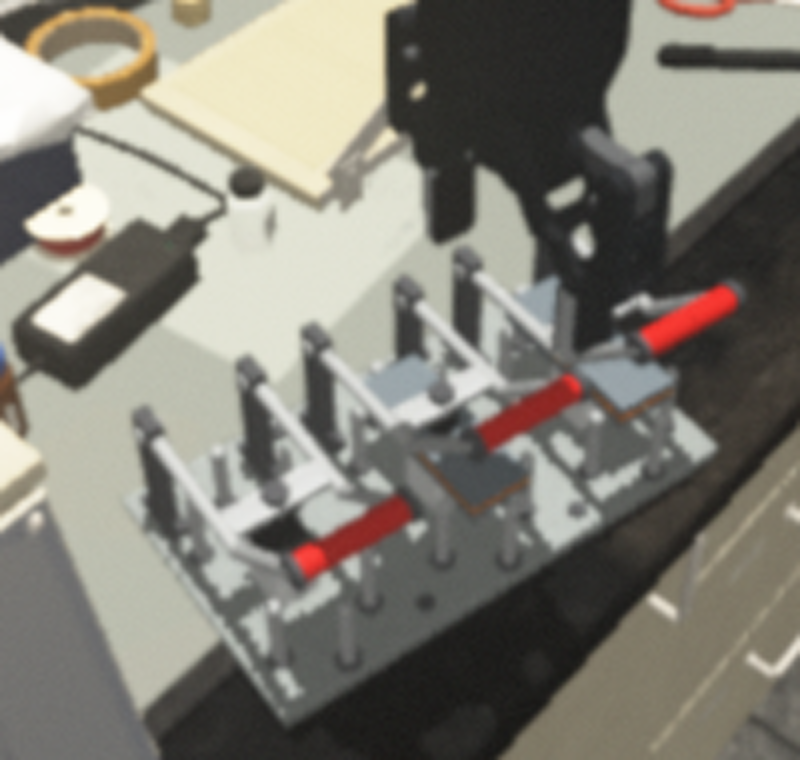

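```bash
cat > ang.py <<'E'
from h import *
for n in ("side","wrist"):
    d=imaging.get_image(n); im=d["img"].astype(int)
    m=((im[...,2]>90)&(im[...,1]<60)&(im[...,0]<60)).astype(np.uint8)
    k,l,s,c=cv2.connectedComponentsWithStats(m)
    for i in (1,2,3):
        bs=np.linspace(-.1,.15,251); P=np.array([proj(d,fixpt(FX,handle(i,b)))[0] for b in bs])
        for j in range(1,k):
            if s[j,4]>60:
                q=c[j]; D=np.linalg.norm(P-q,axis=1); t=D.argmin()
                if D[t]<6: print(n,i,"area",s[j,4],"cent",q.round(1),"a",bs[t].round(3),"res",D[t].round(2), "px/rad",(np.linalg.norm(P[-1]-P[0])/.25).round(0))
E
python3 ang.py
```

```text
side 1 area 184 cent [309.2 253. ] a -0.062 res 1.89 px/rad 70.0
side 2 area 161 cent [351.9 222.8] a 0.012 res 0.79 px/rad 67.0
side 3 area 168 cent [392.5 199.5] a 0.018 res 1.25 px/rad 65.0
wrist 1 area 1525 cent [328.6  97. ] a -0.079 res 1.79 px/rad 86.0
wrist 2 area 1124 cent [331.5 232.5] a 0.016 res 0.77 px/rad 104.0
wrist 3 area 170 cent [328.5 319.7] a -0.098 res 4.81 px/rad 125.0
```

Run:
```python
from h import *
h=fixpt(FX,handle(2,.013))[0]; print(h)
plan((h[0],h[1],.165),-28.4,claw=-1,step=19)
```

```text
[ 0.43977994 -0.08213223  0.13735073]
[[[-0.3,0.153,0.746],[-0.003,-0.0,0.0],-1],[[-0.299,0.148,0.747],[-0.003,-0.001,0.0],-1],[[-0.298,0.143,0.748],[-0.003,-0.0,0.001],-1],[[-0.298,0.139,0.749],[-0.003,-0.001,0.0],-1]]
```

Request:
move_arm([
  [[-0.4,0.2,0],[-0.014,0,0],-1],
  [[-0.4,0.2,0.4],[0,0,0],-1],
  [[-0.4,0.15,0.6],[0,0,0],-1],
  [[0,0,0.6],[0,0,0],-1],
  [[0,0,0.6],[0,0,0],-1],
  [[0,0,0.4],[0,0,0],-1],
  [[0,0,0],[0,0,0],-1],
  [[0,0,0],[0,0,0],-1],
  [[0,0,0],[0,0,0],-1],
])

```text
time_s: 51.93
position: [0.4391, -0.0785, 0.1613]
tool_rot: [[0.469, 0.883, -0.01], [0.883, -0.469, 0.011], [0.006, -0.014, -1.0]]
ft_force: [-0.9, -0.6, 0.4]
grip_width: 0.0
```

Run:
```python
from h import *
st();h=fixpt(FX,handle(2,.013))[0]
plan((h[0],h[1],.15),-28.4,claw=-1,step=19)
```

```text
t 51.93 pos [ 0.4391 -0.0785  0.1613] ydeg -27.95 z [-0.01   0.011 -1.   ] F [-0.9 -0.6  0.4] w 0.0 q [-26.  16.  96.   0.  69.   2.]
[[[-0.146,0.122,0.561],[-0.007,-0.003,0.004],-1]]
```

Request:
move_arm([
  [[-0.15,0.1,0.4],[-0.01,0,0],-1],
  [[0,0,0],[0,0,0],-1],
])

```text
time_s: 52.1
position: [0.4399, -0.0819, 0.1533]
tool_rot: [[0.468, 0.884, 0.01], [0.884, -0.468, 0.001], [0.006, 0.008, -1.0]]
ft_force: [0.3, -0.4, 0.3]
grip_width: 0.0001
```

Request:
move_arm([
  [[0,0,0.2],[0,0,0],-1],
  [[0,0,0],[0,0,0],-1],
])

```text
time_s: 52.27
position: [0.4403, -0.0818, 0.1497]
tool_rot: [[0.468, 0.884, 0.01], [0.884, -0.468, 0.001], [0.006, 0.008, -1.0]]
ft_force: [-0.3, -1.0, -0.2]
grip_width: 0.0001
```

Request:
move_arm([
  [[0,0,0.15],[0,0,0],-1],
  [[0,0,0],[0,0,0],-1],
])

```text
time_s: 52.43
position: [0.4407, -0.0817, 0.1471]
tool_rot: [[0.468, 0.884, 0.011], [0.884, -0.468, 0.001], [0.006, 0.009, -1.0]]
ft_force: [0.2, -0.3, 0.2]
grip_width: 0.0003
```

Request:
move_arm([
  [[0,0,0.1],[0,0,0],-1],
  [[0,0,0],[0,0,0],-1],
])

```text
time_s: 52.6
position: [0.441, -0.0817, 0.1452]
tool_rot: [[0.468, 0.884, 0.011], [0.884, -0.468, 0.001], [0.006, 0.009, -1.0]]
ft_force: [-0.3, 0.4, -1.0]
grip_width: 0.0001
```

Request:
move_arm([
  [[0,0,0.08],[0,0,0],-1],
  [[0,0,0],[0,0,0],-1],
])

```text
time_s: 52.77
position: [0.4411, -0.0817, 0.1436]
tool_rot: [[0.468, 0.884, 0.011], [0.884, -0.468, 0.001], [0.006, 0.009, -1.0]]
ft_force: [-0.3, 0.5, -0.1]
grip_width: 0.0001
```

Request:
move_arm([
  [[0,0,0.08],[0,0,0],-1],
  [[0,0,0],[0,0,0],-1],
])

```text
time_s: 52.93
position: [0.4411, -0.0817, 0.1422]
tool_rot: [[0.468, 0.884, 0.011], [0.884, -0.468, 0.001], [0.006, 0.01, -1.0]]
ft_force: [-0.6, -0.0, 0.5]
grip_width: -0.0001
```

Request:
move_arm([
  [[0,0,0.08],[0,0,0],-1],
  [[0,0,0],[0,0,0],-1],
])

```text
time_s: 53.1
position: [0.4408, -0.0815, 0.1412]
tool_rot: [[0.468, 0.884, 0.011], [0.884, -0.468, 0.001], [0.006, 0.009, -1.0]]
ft_force: [-0.8, -0.5, 1.9]
grip_width: -0.0002
```

Request:
move_arm([
  [[0,0,0.08],[0,0,0],-1],
  [[0,0,0],[0,0,0],-1],
])

```text
time_s: 53.27
position: [0.4405, -0.0813, 0.1403]
tool_rot: [[0.467, 0.884, 0.011], [0.884, -0.467, 0.001], [0.006, 0.009, -1.0]]
ft_force: [-0.1, 0.8, 2.5]
grip_width: 0.0002
```

Request:
move_arm([
  [[0,0,0.1],[0,0,0],-1],
  [[0,0,0],[0,0,0],-1],
])

```text
time_s: 53.43
position: [0.44, -0.0811, 0.139]
tool_rot: [[0.467, 0.884, 0.011], [0.884, -0.467, 0.001], [0.006, 0.009, -1.0]]
ft_force: [-1.0, 0.6, 4.1]
grip_width: 0.0002
```

Request:
move_arm([
  [[0,0,0.1],[0,0,0],-1],
  [[0,0,0],[0,0,0],-1],
])

```text
time_s: 53.6
position: [0.4397, -0.0809, 0.1379]
tool_rot: [[0.467, 0.884, 0.011], [0.884, -0.467, 0.0], [0.005, 0.009, -1.0]]
ft_force: [-0.4, 0.1, 4.2]
grip_width: -0.0001
```

Request:
move_arm([
  [[0,0,-0.3],[0,0,0],-1],
  [[0,0,-0.8],[0,0,0],-1],
  [[0,0,-0.8],[0,0,0],-1],
  [[0,0,-0.8],[0,0,0],-1],
  [[0,0,-0.8],[0,0,0],-1],
  [[0,0,-0.5],[0,0,0],-1],
  [[0,0,0],[0,0,0],-1],
])

```text
time_s: 54.18
position: [0.4386, -0.0809, 0.2219]
tool_rot: [[0.467, 0.884, 0.01], [0.884, -0.467, 0.001], [0.005, 0.008, -1.0]]
ft_force: [1.1, -1.3, 0.3]
grip_width: 0.0002
```

```bash
python3 ang.py;  python3 - <<'E'
from h import *
st();h=fixpt(FX,handle(3,.013))[0]
plan((h[0],h[1],.2),-28.4,claw=-1,step=19)
E
```

```text
side 1 area 133 cent [311.7 252.3] a -0.06 res 4.53 px/rad 70.0
side 2 area 174 cent [352.4 222.5] a 0.015 res 1.32 px/rad 67.0
side 3 area 161 cent [392.4 199.6] a 0.017 res 1.18 px/rad 65.0
wrist 1 area 1704 cent [313.2  63.1] a -0.072 res 2.19 px/rad 89.0
wrist 2 area 1255 cent [317.3 206.6] a 0.008 res 0.05 px/rad 99.0
t 54.28 pos [ 0.438  -0.0806  0.22  ] ydeg -27.86 z [ 0.007  0.002 -1.   ] F [-0.5 -0.1 -0.5] w -0.0003 q [-26.  12.  91.   0.  77.   2.]
[[[-0.838,0.01,0.162],[0.0,-0.0,0.001],-1],[[-0.838,0.011,0.163],[0.0,-0.001,0.001],-1],[[-0.838,0.013,0.164],[0.001,-0.0,0.001],-1],[[-0.838,0.015,0.164],[0.0,-0.001,0.001],-1],[[-0.838,0.017,0.166],[0.001,-0.0,0.0],-1],[[-0.838,0.018,0.166],[0.0,-0.001,0.001],-1]]
```

Request:
move_arm([
  [[-0.84,0,0.1],[0,0,0.005],-1],
  [[-0.84,0,0.1],[0,0,0],-1],
  [[-0.84,0,0.1],[0,0,0],-1],
  [[-0.84,0,0.1],[0,0,0],-1],
  [[-0.84,0,0.1],[0,0,0],-1],
  [[-0.6,0,0.3],[0,0,0],-1],
  [[0,0,0.6],[0,0,0],-1],
  [[0,0,0.6],[0,0,0],-1],
  [[0,0,0],[0,0,0],-1],
])

```text
time_s: 55.03
position: [0.3875, -0.1667, 0.1698]
tool_rot: [[0.476, 0.879, -0.004], [0.879, -0.476, 0.011], [0.008, -0.009, -1.0]]
ft_force: [-0.1, 0.2, -0.8]
grip_width: -0.0
```

```bash
python3 - <<'E'
from h import *
st();h=fixpt(FX,handle(3,.013))[0];inv(3)
plan((h[0],h[1],.15),-28.4,claw=-1,step=30)
d=imaging.get_image("wrist"); cv2.imwrite("pics/w24.png",d["img"])
E
python3 ang.py | grep wrist
```

```text
t 55.03 pos [ 0.3875 -0.1667  0.1698] ydeg -28.45 z [-0.004  0.011 -1.   ] F [-0.1  0.2 -0.8] w -0.0 q [-40.  13.  99.   0.  69. -11.]
grasp in fix [-0.0699 -0.0994  0.1809] a 0.2794 r 0.1737 dy 0.0006
[[[-0.043,0.294,0.987],[-0.004,-0.004,-0.0],-1]]
wrist 2 area 3028 cent [325.8  56.3] a 0.012 res 1.96 px/rad 118.0
```

View pics/w24.png

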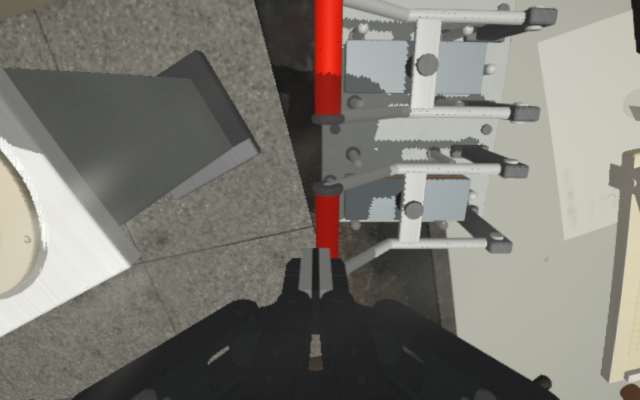

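Request:
move_arm([
  [[0,0.29,0.45],[0,0,0],-1],
  [[0,0,0.4],[0,0,0],-1],
  [[0,0,0],[0,0,0],-1],
])

```text
time_s: 55.43
position: [0.3952, -0.1701, 0.1549]
tool_rot: [[0.475, 0.88, 0.002], [0.88, -0.475, 0.006], [0.006, -0.001, -1.0]]
ft_force: [-0.3, -0.1, 0.5]
grip_width: -0.0
```

Run:
```python
from h import *
st();inv(3)
```

```text
t 55.43 pos [ 0.3952 -0.1701  0.1549] ydeg -28.34 z [ 0.002  0.006 -1.   ] F [-0.3 -0.1  0.5] w -0.0 q [-39.  15.  99.   0.  66. -11.]
grasp in fix [-0.0616 -0.0987  0.166 ] a 0.2347 r 0.1584 dy 0.0013
```

Request:
move_arm([
  [[0,-0.15,0.4],[0,0,0],-1],
  [[0,0,0],[0,0,0],-1],
])

```text
time_s: 55.6
position: [0.3927, -0.1684, 0.1462]
tool_rot: [[0.474, 0.88, 0.002], [0.88, -0.474, 0.006], [0.006, -0.001, -1.0]]
ft_force: [-0.3, -0.2, -0.1]
grip_width: -0.0001
```

Request:
move_arm([
  [[0,0,0.15],[0,0,0],-1],
  [[0,0,0],[0,0,0],-1],
])

```text
time_s: 55.77
position: [0.3932, -0.1685, 0.1434]
tool_rot: [[0.474, 0.881, 0.002], [0.881, -0.474, 0.006], [0.006, -0.001, -1.0]]
ft_force: [0.4, 0.6, -0.9]
grip_width: -0.0001
```

Request:
move_arm([
  [[0,0,0.1],[0,0,0],-1],
  [[0,0,0],[0,0,0],-1],
])

```text
time_s: 55.93
position: [0.3932, -0.1685, 0.1421]
tool_rot: [[0.473, 0.881, 0.002], [0.881, -0.473, 0.005], [0.006, -0.001, -1.0]]
ft_force: [0.2, 1.0, 1.1]
grip_width: 0.0004
```

Request:
move_arm([
  [[0,0,0.1],[0,0,0],-1],
  [[0,0,0],[0,0,0],-1],
])

```text
time_s: 56.1
position: [0.3928, -0.1683, 0.141]
tool_rot: [[0.473, 0.881, 0.002], [0.881, -0.473, 0.005], [0.005, -0.001, -1.0]]
ft_force: [-1.3, 0.7, 1.9]
grip_width: 0.0002
```

Request:
move_arm([
  [[0,0,0.1],[0,0,0],-1],
  [[0,0,0],[0,0,0],-1],
])

```text
time_s: 56.27
position: [0.3925, -0.1682, 0.14]
tool_rot: [[0.473, 0.881, 0.001], [0.881, -0.473, 0.005], [0.005, -0.001, -1.0]]
ft_force: [-0.8, 0.5, 3.5]
grip_width: -0.0002
```

Request:
move_arm([
  [[0,0,0.1],[0,0,0],-1],
  [[0,0,0],[0,0,0],-1],
])

```text
time_s: 56.43
position: [0.3922, -0.168, 0.139]
tool_rot: [[0.473, 0.881, 0.001], [0.881, -0.473, 0.004], [0.004, -0.001, -1.0]]
ft_force: [-1.0, -0.2, 4.0]
grip_width: 0.0004
```

Enough. Retreat up and away, toward the robot, and check everything.

Request:
move_arm([
  [[0,0,-0.3],[0,0,0],-1],
  [[0,0,-0.8],[0,0,0],-1],
  [[0,0,-0.9],[0,0,0],-1],
  [[0,0,-0.9],[0,0,0],-1],
  [[-0.6,-0.3,-0.9],[0,0,0],-1],
  [[-0.7,-0.3,-0.9],[0,0,0],-1],
  [[-0.7,-0.3,-0.9],[0,0,0],-1],
  [[-0.7,-0.3,-0.6],[0,0,0],-1],
  [[-0.7,-0.2,0],[0,0,0],-1],
  [[-0.7,-0.2,0],[0,0,0],-1],
  [[0,0,0],[0,0,0],-1],
])

```text
time_s: 57.35
position: [0.3236, -0.2281, 0.273]
tool_rot: [[0.47, 0.883, 0.006], [0.883, -0.47, -0.001], [0.002, 0.006, -1.0]]
ft_force: [0.3, -0.7, 0.5]
grip_width: 0.0004
```

```bash
python3 ang.py;  python3 - <<'E'
from h import *
st()
d=imaging.get_image("top"); crop(d["img"],205,110,425,290,3.5,"pics/t25.png"); cv2.imwrite("pics/t25f.png",d["img"])
S=imaging.get_image("side"); crop(S["img"],220,120,420,310,4,"pics/s25.png")
E
```

```text
side 1 area 66 cent [308.7 255.4] a -0.096 res 0.77 px/rad 70.0
side 2 area 65 cent [353.  223.9] a -0.007 res 1.65 px/rad 67.0
side 3 area 162 cent [392.9 199.4] a 0.019 res 1.67 px/rad 65.0
wrist 3 area 1121 cent [355.1  89.5] a 0.013 res 0.44 px/rad 86.0
t 57.45 pos [ 0.3244 -0.2268  0.2726] ydeg -28.01 z [ 0.006  0.    -1.   ] F [-0.8  0.2  0.6] w -0.0002 q [-52.   4.  91.   0.  84. -24.]
```

View pics/t25.png

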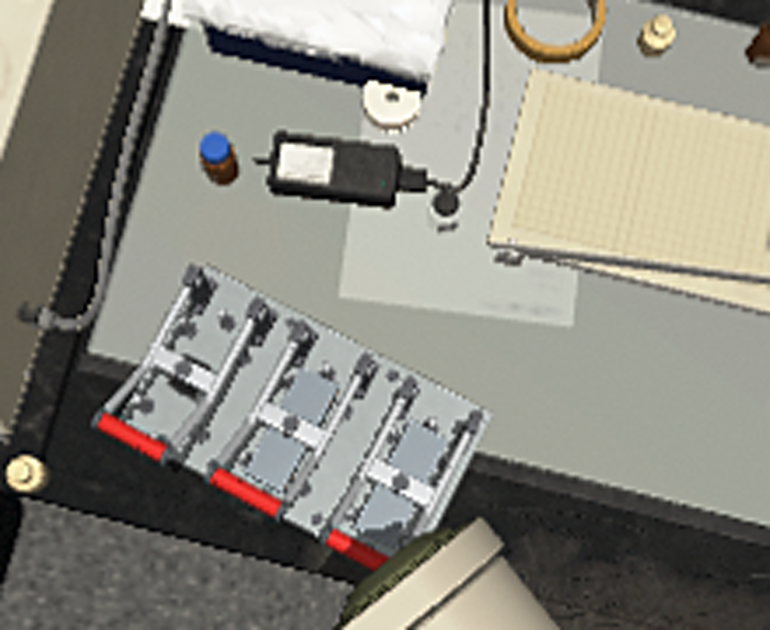

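View pics/s25.png

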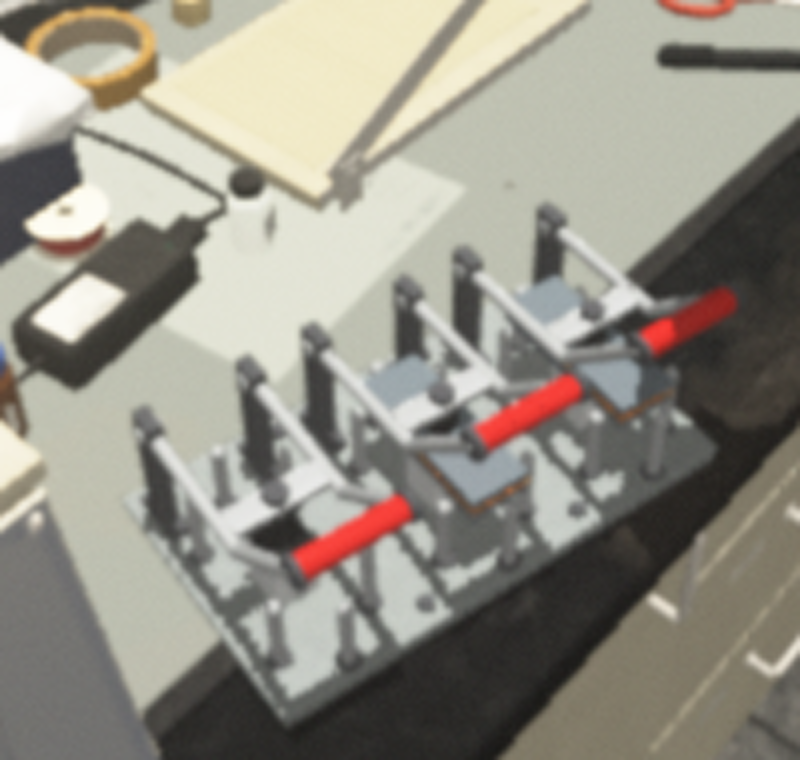

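View pics/t25f.png

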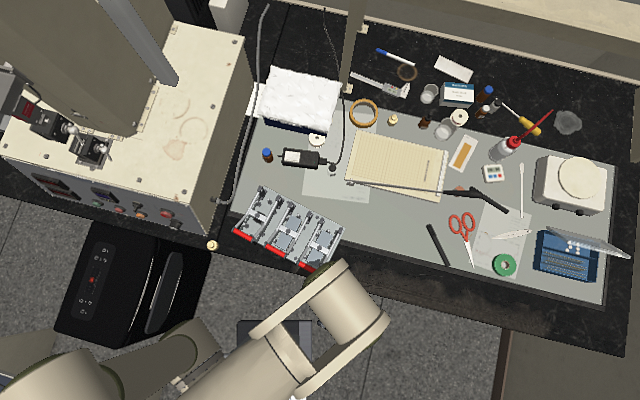

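```bash
python3 -c "
from rig import job; print(job.close_job())"
```

```text
the job is handed in; nothing more can be done
None
```

The job is handed in: two coupons were present, and both are in the curing fixture, flat between the guide pins and clamped. I saw no third coupon in any camera view.

**What I did**
- None of the clamps stood open at the start; they were at about 1.47, 0.69 and 1.13 rad. I swung all three to the 1.8 end stop before loading.
- The first coupon went onto anvil 3 and the second onto anvil 2. The second had been knocked about 28 mm aside, which I saw in the top view, so I measured it again before gripping it.
- I brought all three clamps down by their handles, then pressed clamps 2 and 3 once more from above with shut fingers.

**Last checks**
- **Clamp angles:** in the images clamps 2 and 3 read about 0.01 rad; single readings ran from -0.007 to 0.019. The finger-contact heights put them at about -0.01 to 0. So the exact angle is uncertain by roughly 0.01 rad.
- **Foot force:** I estimate 6 to 8 N, worked out from the angle and not measured directly.
- **Force at the handle:** the highest upward reading while pressing clamps 2 and 3 down was about 4 N.
- **Spring-back:** both loaded clamps seemed to settle slightly above 0 when released. Pressing clamp 2 harder hardly changed that.
- **Empty clamp 1:** it is down near its end stop, reading between -0.06 and -0.10 rad.
- **Force on opening:** the highest wrist force I read was about 68 N, when clamp 3 reached its open stop, against the 120 N limit.
- **Bystanders:** the vials and the brass weight look unmoved, and the arm is clear of everything.
- **Time:** the arm took about 57 s of the 210 s allowed.

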